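# Spring up a reclaimed scooter pedal bar in the bench fixture

### The arm

A 6-joint arm with a two-finger parallel gripper is mounted at the origin on the work surface. World frame = base frame: x ahead of the robot, y to its left, z up, the work surface at z = 0. Lengths are in m, angles in rad, forces in N, time in s.
With the tool pointing down it reaches from about 0.35 to 0.975 m from the base axis. Payload 4.9 kg.
Tool frame: the origin (TCP) lies at the very end of the fingers, on their centre line; the grasp point (between the pads) lies 19 mm behind it (manip.hold_point_z is the distance from the TCP to the grasp point, in m); z points along the fingers, x is the direction in which the jaws open and shut, and the axes are right-handed (so a half turn about z gives the same grasp; the last joint's range is limited). The gripper opens to 85 mm and grips with 20 to 120 N. Pads are 22 mm wide; open, the fingers measure 114 mm over their backs; the gripper's body (76 mm by 85 mm) begins 54 mm behind the grasp point. The pads swing forward as they close: fully open they stand 13 mm farther back than shut.
Start: joints at [-1.428, 0.053, 1.613, -0, 1.476, -0.119], TCP at [0.162, -0.604, 0.201] pointing down, gripper open.
Joint ranges: [-3.01, 3.01], [-1.01, 2.22], [0.06, 2.58], [-1.02, 4.17], [0.09, 2.62], [-3.14, 3.14]. Speed limits (rad/s): [2.57, 2.57, 3.14, 3.14, 3.14, 3.14].

### API

Orientations are given as a unit quaternion [w, x, y, z].
In Python, from plant import manip gives the robot as it stands.
- The arm moves only by the shell command python3 -m handwheel 'ROWS' [OPENING]. ROWS is JSON, a list of rows, each an object of numbers: "dx", "dy", "dz": the shift along the tool's x, y, z in m; "ax", "ay", "az": the turn, a rotation vector about the tool's x, y, z in rad. In form: [{"dx": .., "dy": .., "dz": .., "ax": .., "ay": .., "az": ..}, ...]. A call has 1 to 5 rows; each row is the pose to reach, as a shift and turn from the pose commanded when the call began, along the tool's axes at that moment; what a row does not reach only later rows make up. A row lasts 1/8 s, in which the tool goes at most 62.5 mm and 10.7 degrees, less where a joint would pass 70% of its speed; a pose out of reach is approached as far as the arm can. A call with a gripper value outside its range is refused whole. OPENING is the closure in counts, from 0 (fully open) to 255 (shut), set as the call begins (- or left out, the last holds). The fingers move at their own pace and stop on an object; the grip force is fixed at half the most. Time passes only in rows, so rows that repeat a pose let the fingers close. It gives the time, the measured TCP pose, the force and the opening at its end, in the units of the state.
- manip.state(): the state, without advancing time (a new reading comes with each control period).
- manip.grab_frame(name): name is "side" or "top"; returns a dict with "image" (400x640x3 uint8, blue, green, red), "z_map" (400x640 float32, m along the optical axis (not along the pixel's ray), 0 where there is no reading), "K" (3x3 intrinsics, pixels), "xyz" and "rotation" of the camera in the world. Camera axes: x right, y up, looking along -z (the intrinsics and any distortion apply to the point x, -y, -z); pixel columns grow to the right and rows downward; lengths in m; the calibration is good to about 2 mm. A picture is of the moment at which its call begins.
- manip.job_done(): hands the job in, once; it reports no verdict.
The state is a dict: "time": time; "joint_pos": joint angles; "joint_vel": joint speeds; "joint_efforts": joint torques, N m; "tool_pos": TCP position; "tool_rot": TCP orientation; "contact_force": force on the tool from outside, world axes, zero at the start; "ft_torque": the same for the moment, N m; "gripper_width": opening from 0.0 (shut) to 1.0 (fully open).
Only numpy, scipy, OpenCV 4.12 (cv2) and the standard library are available. Lean on these libraries where they do the work, as an engineer would, in place of code of your own. Each camera call takes 0.05 s, during which the arm holds its last target.

### The job

First push the loose drilled bar fully home in the fixture, flat against both dowels and the end stop. Then fit every tension spring lying on the bench: hook down into a hole of the bar, spring stretched, its loop dropped fully over the post straight opposite and let go. With all springs on, touch the hand probe's tip for a moment on the bar's three ringed test points in turn, beginning beside the end stop, and stand it back on its rubber rest; leave the bar still fully home and the other things where they are.

Things in the scene. Friction and masses are not known exactly. Their poses are not given: they have to be found in the camera images.
- fixture_mid (a point): Centre of the top face of the fixture's dark steel base (236 mm in x, 284 in y, 12 thick, fixed). x: from bar to posts, y: to the end stop, z up. In mm from here: two 10 mm dowels, 14 tall, at x -30, y -78 and 78; end stop, 20 tall, x -75 to -35, its face at y 110. Bar home (+x long face on both dowels, +y end on the stop): bar_mid at x -55, y 0, z 8, axes parallel.
- post_mid (a point): Foot of the middle one of three fixture posts, on the base's top face, 90 mm in fixture x from fixture_mid. The other two are 70 mm to either side of it in fixture y. A post is 8 mm in diameter; its 10 mm head is 25.5 to 28 mm above the base.
- bar_mid (a point): Centre of the loose drilled aluminium bar, 40 mm (x) by 220 mm (y) by 16 mm thick, about 0.4 kg, lying flat on the fixture base and free to slide (2 to 3 N friction); 8 mm above its underside. Axes roughly those of the fixture.
- hole_mid (a point): Top mouth of the middle one of three holes in the bar, 5 mm in bar x from its centre. The other two are 70 mm to either side in bar y. Holes 10 mm in diameter, right through the 16 mm; the fixture base is their floor. With the bar home each hole is 140 mm from the post straight opposite.
- probe_grip (a point): Hand probe: centre of its upright grey handle (22 mm in x, 26 mm wide in y, from 6 to 52 mm above its foot), 30 mm above the foot. The foot is a flange 36 x 44 x 6 mm. x points to the tip's side, z up. 90 g. It stands level on foot and tip.
- probe_tip (a point): Tip of the probe: lower end of a 4 mm brass rod that comes out of the handle forward at 24 mm height and bends straight down, 45 mm ahead of the handle's centre, level with the foot's underside.
- rest_mid (a point): Centre of the top of the probe's black rubber rest, 110 x 90 x 4 mm, lying fixed on the bench; the probe starts on it.
- test1 (a point): Test point 1 (nearest the end stop), a black-ringed mark, 12 mm across, on the bar's top face, 9 mm from its long edge on the -x side.
- test2 (a point): Test point 2 (the next), a black-ringed mark, 12 mm across, on the bar's top face, 9 mm from its long edge on the -x side.
- test3 (a point): Test point 3 (farthest from the end stop), a black-ringed mark, 12 mm across, on the bar's top face, 9 mm from its long edge on the -x side.
- tab1 (a point): Tension spring 1 (may be absent: None): centre of its black pull tab, the place to grip, 22 mm along the spring (x), 30 mm wide (y), 30 mm tall; 15 mm above the foot. x points from hook to loop, z up. The spring stands level on the tab's foot and the hook's tip, on the bench and likewise when fitted. The springs are alike, 70 g; any may go to any hole and its post.
- hook1 (a point): Lower tip of spring 1's hook: 4 mm wire pointing straight down, 24 mm long, 89 mm behind the tab's centre when slack. Between them the coil, 12 mm across, axis 24 mm above the foot. It stretches only along its axis, at most 40 mm: 1.5 N to start, then 0.25 N per mm; it does not bend.
- loop1 (a point): Where the post's axis lies when spring 1's wire loop bears on it: 29 mm ahead of the tab's centre, 22 mm above the foot. The level loop, of 4 mm wire, is 18 mm wide inside and open from 11 mm (the tab's face) to 33 mm ahead of the tab's centre. Fitted, the spring is stretched about 19 mm (6 N).
- tab2 (a point): Tension spring 2 (may be absent: None): centre of its black pull tab, the place to grip, 22 mm along the spring (x), 30 mm wide (y), 30 mm tall; 15 mm above the foot. x points from hook to loop, z up. The spring stands level on the tab's foot and the hook's tip, on the bench and likewise when fitted. The springs are alike, 70 g; any may go to any hole and its post.
- hook2 (a point): Lower tip of spring 2's hook: 4 mm wire pointing straight down, 24 mm long, 89 mm behind the tab's centre when slack. Between them the coil, 12 mm across, axis 24 mm above the foot. It stretches only along its axis, at most 40 mm: 1.5 N to start, then 0.25 N per mm; it does not bend.
- loop2 (a point): Where the post's axis lies when spring 2's wire loop bears on it: 29 mm ahead of the tab's centre, 22 mm above the foot. The level loop, of 4 mm wire, is 18 mm wide inside and open from 11 mm (the tab's face) to 33 mm ahead of the tab's centre. Fitted, the spring is stretched about 19 mm (6 N).
- tab3 (a point): Tension spring 3 (may be absent: None): centre of its black pull tab, the place to grip, 22 mm along the spring (x), 30 mm wide (y), 30 mm tall; 15 mm above the foot. x points from hook to loop, z up. The spring stands level on the tab's foot and the hook's tip, on the bench and likewise when fitted. The springs are alike, 70 g; any may go to any hole and its post.
- hook3 (a point): Lower tip of spring 3's hook: 4 mm wire pointing straight down, 24 mm long, 89 mm behind the tab's centre when slack. Between them the coil, 12 mm across, axis 24 mm above the foot. It stretches only along its axis, at most 40 mm: 1.5 N to start, then 0.25 N per mm; it does not bend.
- loop3 (a point): Where the post's axis lies when spring 3's wire loop bears on it: 29 mm ahead of the tab's centre, 22 mm above the foot. The level loop, of 4 mm wire, is 18 mm wide inside and open from 11 mm (the tab's face) to 33 mm ahead of the tab's centre. Fitted, the spring is stretched about 19 mm (6 N).
- speaker: Bystander, to be left where it is: loudspeaker, dark metal, 80 mm across, 44 mm high; origin at the middle of its underside.
- battery: Bystander, to be left where it is: grey battery block 65 x 125 x 42 mm; origin at the middle of its underside.
- controller: Bystander, to be left where it is: finned aluminium controller box 50 x 75 x 26 mm; origin at the middle of its underside.
- screw_cup: Bystander, to be left where it is: white plastic screw bowl, 60 mm across, 50 mm high; origin at the middle of its underside.
- bearing: Bystander, to be left where it is: steel ball-bearing ring, 42 mm across, 12 mm high; origin at the middle of its underside.
There are look-alikes about, which are no part of the job. What is shaped like the part that bears probe_grip but purple is not meant.

How it is judged:
By the outcome, as a careful person would: the job done as asked, in the order asked, and still so for the second after the job is handed in, with the robot touching nothing.
Of spring1, spring2, spring3 only 2 to 3 are there at a start; the rules pass over those that are not, and their reading is None.
At some moment in a run one of spring1, spring2, spring3 may be knocked a few centimetres aside while the robot is not near it.
Once in a run the grip may slacken for a moment while it holds something.
It also fails if it takes over 210 s, if anything falls off the work surface, if the arm or the gripper's body presses on something with over 40 N, if the wrist force passes 120 N, or if a joint passes its speed limit or range.

## Working session

There is one attempt and no reset: what is moved stays moved. The work goes in short steps, Python scripts to look and compute and a shell command to move; the robot and the scene stay as the last step left them, time stands still between calls to the robot, and variables do not carry over. Pictures are saved under pics/ and viewed, and the job is handed in when it is done.

```bash
ls; mkdir -p pics; python3 - <<'E'
from plant import manip
import cv2,numpy as np
print(manip.state(), manip.hold_point_z)
for n in("top","side"):
    f=manip.grab_frame(n)
    cv2.imwrite(f"pics/{n}0.png",f["image"]); np.savez(f"pics/{n}0.npz",**f)
    print(n,f["K"],f["xyz"],f["rotation"],[k for k in f])
E
```

```text
pics
{'time': 0.0, 'joint_pos': array([-1.42801352e+00,  5.33911540e-02,  1.61429594e+00, -8.87965529e-07,
        1.47602142e+00, -1.18954494e-01]), 'joint_vel': array([-5.59014960e-04, -5.09532481e-05,  1.57672510e-04,  4.47198482e-04,
       -1.68186207e-03, -1.54980019e-03]), 'joint_efforts': array([-2.57844498e-03, -3.93696249e+01, -3.70175493e+01, -4.14195811e-04,
        7.14401656e-03,  1.53314852e-05]), 'tool_pos': array([ 0.16165263, -0.60301488,  0.19984068]), 'tool_rot': array([-7.38787182e-04,  7.93334023e-01, -6.08785684e-01, -7.57236939e-04]), 'contact_force': array([-0.02074144, -0.85815482,  0.48866237]), 'ft_torque': array([ 0.01081166,  0.04172796, -0.04511147]), 'gripper_width': 1.0002792375021479} 0.0187
top [[501.53954917   0.         321.92137984]
 [  0.         501.53954917 193.24945157]
 [  0.           0.           1.        ]] [ 0.30779452 -0.04156927  1.37104717] [ 0.71365044  0.07035207 -0.0632715  -0.69408239] ['image', 'z_map', 'K', 'xyz', 'rotation']
side [[433.67031986   0.         320.7949143 ]
 [  0.         433.67031986 199.98439206]
 [  0.           0.           1.        ]] [-0.03238532  0.71149147  0.76754488] [-0.3090712  -0.14832131  0.42481853  0.83785739] ['image', 'z_map', 'K', 'xyz', 'rotation']
```

View pics/top0.png

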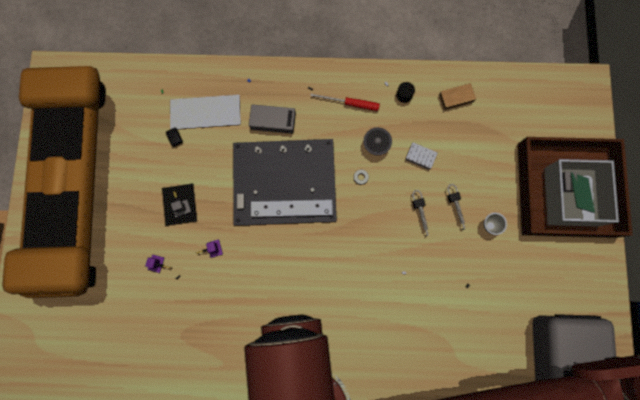

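View pics/side0.png

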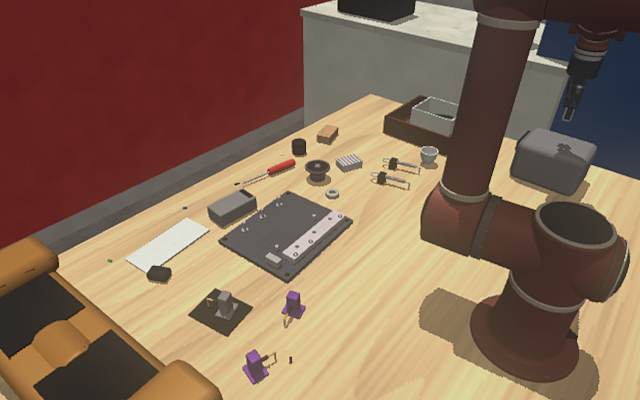

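```bash
cat > h.py <<'E'
import numpy as np,cv2
from scipy.spatial.transform import Rotation as R
def rot(q): return R.from_quat([q[1],q[2],q[3],q[0]]).as_matrix()
def ray(f,u,v):
    K=f["K"]; d=np.array([(u-K[0,2])/K[0,0],-(v-K[1,2])/K[1,1],-1.]); return rot(f["rotation"])@d
def atz(f,u,v,z):
    d=ray(f,u,v); c=np.array(f["xyz"]); return c+d*(z-c[2])/d[2]
def dep(f,u,v): return np.array(f["xyz"])+ray(f,u,v)*f["z_map"][int(round(v)),int(round(u))]
def proj(f,p):
    c=rot(f["rotation"]).T@(np.asarray(p)-f["xyz"]); K=f["K"]
    return np.array([K[0,0]*c[0]/-c[2]+K[0,2], K[1,1]*-c[1]/-c[2]+K[1,2]])
def cloud(f):
    v,u=np.mgrid[0:400,0:640]; K=f["K"]
    d=np.stack([(u-K[0,2])/K[0,0],-(v-K[1,2])/K[1,1],-np.ones_like(u,float)],-1)@rot(f["rotation"]).T
    return f["xyz"]+d*f["z_map"][...,None]
def crop(f,name,u0,v0,u1,v1,s):
    im=cv2.resize(f["image"][v0:v1,u0:u1],None,fx=s,fy=s,interpolation=cv2.INTER_CUBIC)
    for u in range((u0+9)//10*10,u1,10):
        cv2.line(im,((u-u0)*s,0),((u-u0)*s,5),(0,255,255),1)
        if u%20==0: cv2.putText(im,str(u),((u-u0)*s-8,16),0,.35,(0,255,255),1)
    for v in range((v0+9)//10*10,v1,10):
        cv2.line(im,(0,(v-v0)*s),(5,(v-v0)*s),(0,255,255),1)
        if v%20==0: cv2.putText(im,str(v),(7,(v-v0)*s+4),0,.35,(0,255,255),1)
    cv2.imwrite("pics/"+name,im)
def grab(n,name=None):
    from plant import manip
    f=manip.grab_frame(n)
    if name: cv2.imwrite("pics/"+name,f["image"])
    return f
E
python3 - <<'E'
from h import *
f=dict(np.load("pics/top0.npz")); s=dict(np.load("pics/side0.npz"))
crop(f,"c1.png",225,130,345,230,6)
crop(f,"c2.png",395,170,515,250,6)
crop(f,"c3.png",135,175,235,285,5)
crop(s,"c4.png",360,140,450,200,8)
for p in[(300,250),(285,170),(250,130),(420,260),(180,193),(275,113)]: print(p,dep(f,*p).round(4))
E
```

```text
(300, 250) [0.4111 0.0312 0.0005]
(285, 170) [0.6308 0.0804 0.013 ]
(250, 130) [ 7.485e-01  1.866e-01 -2.000e-04]
(420, 260) [ 0.3934 -0.2954 -0.0024]
(180, 193) [0.5588 0.3695 0.0077]
(275, 113) [0.7852 0.1123 0.0447]
```

View pics/c1.png

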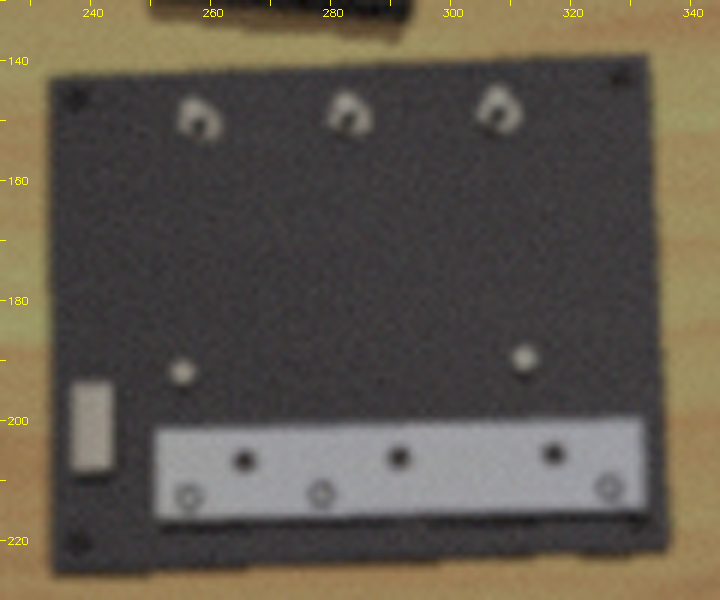

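View pics/c2.png

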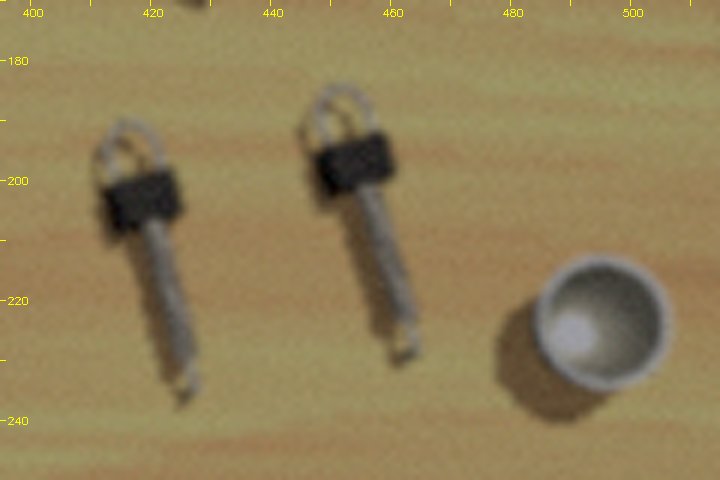

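View pics/c3.png

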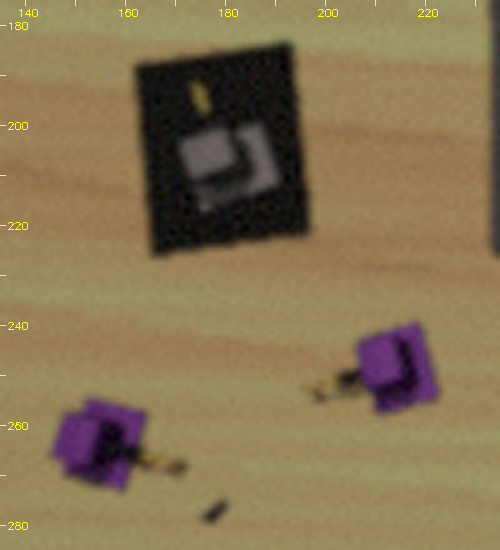

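View pics/c4.png

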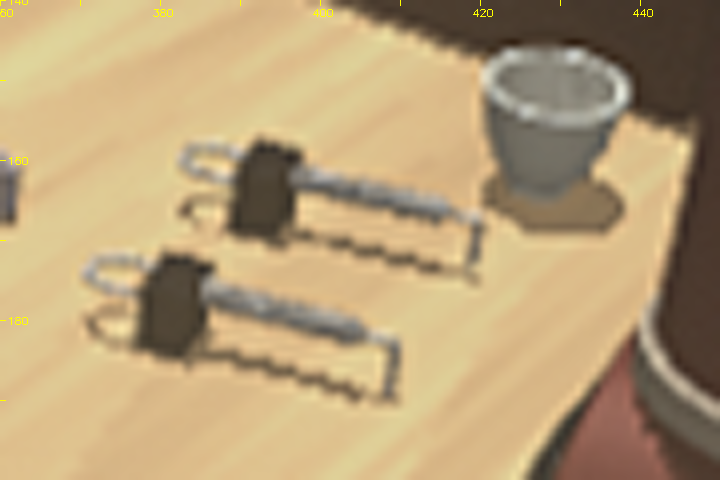

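```bash
cat > fit.py <<'E'
from h import *
from scipy.optimize import least_squares
def fitpose(f,model,px,z0,x0):
    model=np.array(model,float)/1000; px=np.array(px,float)
    def W(p):
        c,s=np.cos(p[2]),np.sin(p[2])
        return np.stack([p[0]+c*model[:,0]-s*model[:,1],p[1]+s*model[:,0]+c*model[:,1],z0+model[:,2]],1)
    def r(p): return (np.array([proj(f,w) for w in W(p)])-px).ravel()
    o=least_squares(r,x0); return o.x,r(o.x).reshape(-1,2)
E
python3 - <<'E'
from fit import *
f=dict(np.load("pics/top0.npz"))
c1=lambda x,y:(225+x/6-.4,130+y/6-.4)
c2=lambda x,y:(395+x/6-.4,170+y/6-.4)
c3=lambda x,y:(135+x/5-.4,175+y/5-.4)
# fixture
m=[(118,142,0),(118,-142,0),(-118,-142,0),(-118,142,0),(-30,78,14),(-30,-78,14),(-35,110,20),(-75,110,20)]
p=[c1(50,80),c1(648,56),c1(668,550),c1(54,577),c1(183,373),c1(525,358),c1(113,381),c1(113,473)]
x,r=fitpose(f,m,p,.012,[.6,.06,0]);print("fix",x,np.degrees(x[2]));print(r.round(2))
fx=x
def fw(P,a,b,z):
    c,s=np.cos(P[2]),np.sin(P[2]); return [P[0]+c*a/1e3-s*b/1e3,P[1]+s*a/1e3+c*b/1e3,z]
for y in(70,0,-70): 
    for z in(.012,.040): print("post",y,z,(proj(f,fw(x,90,y,z))-[224.6,129.6])*6)
m=[(20,110,0),(20,-110,0),(-20,-110,0),(-20,110,0),(5,70,0),(5,0,0),(5,-70,0)]
p=[c1(156,430),c1(641,418),c1(645,512),c1(158,519),c1(245,461),c1(399,458),c1(554,455)]
x,r=fitpose(f,m,p,.028,[.6,.06,0]);print("bar",x,np.degrees(x[2]));print(r.round(2))
c,s=np.cos(fx[2]),np.sin(fx[2]);d=x[:2]-fx[:2]
print("bar in fix mm",(c*d[0]+s*d[1])*1e3,(-s*d[0]+c*d[1])*1e3)
c,s=np.cos(x[2]),np.sin(x[2])
for q in[(190,498),(321,495),(610,488)]:
    w=atz(f,*c1(*q),.028);d=w[:2]-x[:2];print("test bar mm",(c*d[0]+s*d[1])*1e3,(-s*d[0]+c*d[1])*1e3,w)
# springs tab top corners z .03: +x edge left/right ; -x
for nm,q,h,l in[("A",[(104,182),(175,169),(183,214),(111,231)],(184,400),(131,128)),("B",[(313,149),(386,134),(394,180),(320,194)],(404,355),(342,92))]:
    P=[c2(*a) for a in q]
    x,r=fitpose(f,[(11,15,0),(11,-15,0),(-11,-15,0),(-11,15,0)],P,.03,[.5,-.2,0]);print(nm,x,np.degrees(x[2]));print(r.round(2))
    print(" hook bend end seen",atz(f,*c2(*h),.0),"pred",fw(x,-89,0,0)," loop front",atz(f,*c2(*l),.022),"pred",fw(x,35,0,.022))
# rest
P=[c3(135,67),c3(290,42),c3(310,233),c3(153,257)]
for m in ([(45,55,0),(45,-55,0),(-45,-55,0),(-45,55,0)],[(55,45,0),(55,-45,0),(-55,-45,0),(-55,45,0)]):
    x,r=fitpose(f,m,P,.004,[.5,.35,0]);print("rest",x,np.degrees(x[2]),r.round(1).tolist())
E
```

```text
fix [0.59903234 0.08244639 0.06773378] 3.8808595099807457
[[-0.51 -0.62]
 [ 0.53 -0.64]
 [ 0.95  0.1 ]
 [-0.69 -0.25]
 [ 0.08  0.21]
 [ 0.07  0.44]
 [-0.29  0.73]
 [-0.14 -0.1 ]]
post 70 0.012 [201.03995092 127.73743758]
post 70 0.04 [192.96406363 111.18478678]
post 0 0.012 [350.53396142 121.76891103]
post 0 0.04 [345.43602364 105.09751029]
post -70 0.012 [500.025466   115.80048453]
post -70 0.04 [497.9053769   99.01033786]
bar [0.52235693 0.05775658 0.04777214] 2.737142011152655
[[ 0.15  0.11]
 [ 0.16  0.48]
 [-0.17 -0.63]
 [-0.29 -0.16]
 [-0.    0.09]
 [ 0.1   0.07]
 [ 0.05  0.05]]
bar in fix mm -78.17064043499903 -19.44364453952155
test bar mm -11.17188770104438 94.81894565880255 [0.50666981 0.15193385 0.028     ]
test bar mm -11.009676343038338 35.634483880259275 [0.50965813 0.09282465 0.028     ]
test bar mm -10.477781262319963 -94.88034679023984 [ 0.51642201 -0.03751588  0.028     ]
A [ 0.54532262 -0.28659667  0.20484259] 11.73661581597581
[[ 0.27 -0.14]
 [-0.73  0.1 ]
 [-0.34  0.47]
 [ 0.8  -0.43]]
 hook bend end seen [ 0.45814299 -0.30990233  0.        ] pred [np.float64(0.4581833379068805), np.float64(-0.30470043368088895), 0]  loop front [ 0.5794555  -0.28273236  0.022     ] pred [np.float64(0.5795908719024989), np.float64(-0.2794772164177652), 0.022]
B [ 0.56385733 -0.38151982  0.19266292] 11.038772451216873
[[ 0.44 -0.5 ]
 [-0.91  0.22]
 [-0.5   0.41]
 [ 0.98 -0.13]]
 hook bend end seen [ 0.481529   -0.41041298  0.        ] pred [np.float64(0.4765040271382233), np.float64(-0.3985609338448821), 0]  loop front [ 0.59883762 -0.37911599  0.022     ] pred [np.float64(0.5982097589173117), np.float64(-0.3748182538757501), 0.022]
rest [0.52712575 0.37068892 0.1718775 ] 9.847855326368073 [[-3.7, 3.5], [4.6, 2.9], [3.7, -3.6], [-4.6, -2.7]]
rest [0.52729691 0.37074705 0.18193063] 10.423857343457835 [[-0.6, -0.4], [0.5, -0.2], [0.7, 0.2], [-0.5, 0.4]]
```

```bash
cat > go.py <<'E'
import sys
from h import *
from plant import manip
# usage: go.py [w|f] x y z(mm, world) jawdeg ; w: world m->mm, f: fixture mm ; jaw: yaw of part frame (tool x=-part y)
FX=np.array([0.59903,0.08245]); FY=0.06773
def fixw(x,y):
    c,s=np.cos(FY),np.sin(FY); return FX+np.array([c*x-s*y,s*x+c*y])/1e3
def tofix(p):
    c,s=np.cos(FY),np.sin(FY); d=(np.asarray(p)[:2]-FX)*1e3; return np.array([c*d[0]+s*d[1],-s*d[0]+c*d[1]])
def show():
    s=manip.state(); Rm=rot(s["tool_rot"]); yaw=np.degrees(np.arctan2(Rm[1,0],Rm[0,0]))+90
    print("t %.2f"%s["time"],"tcp",(s["tool_pos"]*1e3).round(1),"fix",tofix(s["tool_pos"]).round(1),"yaw %.2f"%yaw,"F",s["contact_force"].round(1),"w %.3f"%s["gripper_width"])
    return s,Rm
if __name__=="__main__":
    s,Rm=show()
    if len(sys.argv)>1:
        m,x,y,z,yw=sys.argv[1],*map(float,sys.argv[2:6])
        p=fixw(x,y) if m=="f" else np.array([x,y])/1e3
        if m=="f": yw+=np.degrees(FY)
        a=np.radians(yw); T=np.array([[np.sin(a),-np.cos(a),0],[-np.cos(a),-np.sin(a),0],[0,0,-1]]).T
        T=np.array([[np.sin(a),-np.cos(a),0],[-np.cos(a),-np.sin(a),0],[0,0,-1]]).T
        d=Rm.T@(np.array([p[0],p[1],z/1e3])-s["tool_pos"])
        rv=R.from_matrix(Rm.T@T).as_rotvec()
        print("world target",p.round(4),"dx %.4f dy %.4f dz %.4f | ax %.4f ay %.4f az %.4f"%(*d,*rv))
E
python3 go.py w 479.4 55.7 120 3.88
```

```text
t 0.10 tcp [ 161.7 -603.1  200. ] fix [-482.8 -654.4] yaw 15.00 F [-0.3 -0.4  0.2] w 1.001
world target [0.4794 0.0557] dx -0.5539 dy -0.4774 dz 0.0811 | ax -0.0000 ay 0.0019 az 0.1941
```

```bash
python3 -m handwheel '[{"dx":-0.046,"dy":-0.040,"az":0.1},{"dx":-0.092,"dy":-0.080,"az":0.194},{"dx":-0.138,"dy":-0.119,"az":0.194},{"dx":-0.184,"dy":-0.159,"az":0.194},{"dx":-0.230,"dy":-0.198,"az":0.194}]' 255; python3 go.py w 479.4 55.7 120 3.88
```

```text
t 0.10 tcp [ 161.7 -603.1  200. ] fix [-482.8 -654.4] yaw 15.00 F [-0.3 -0.4  0.2] w 1.001
world target [0.4794 0.0557] dx -0.5539 dy -0.4774 dz 0.0811 | ax -0.0000 ay 0.0019 az 0.1941invalid input at $[0]: expected keys dx, dy, dz, ax, ay, az
```

All six keys are needed.

```bash
python3 -m handwheel '[{"dx":-0.230,"dy":-0.198,"dz":0,"ax":0,"ay":0,"az":0.194},{"dx":-0.230,"dy":-0.198,"dz":0,"ax":0,"ay":0,"az":0.194},{"dx":-0.230,"dy":-0.198,"dz":0,"ax":0,"ay":0,"az":0.194},{"dx":-0.230,"dy":-0.198,"dz":0,"ax":0,"ay":0,"az":0.194},{"dx":-0.230,"dy":-0.198,"dz":0,"ax":0,"ay":0,"az":0.194}]' 255; python3 go.py w 479.4 55.7 120 3.88
```

```text
time: 0.72
tool_pos: [0.2939, -0.3281, 0.2006]
tool_rot: [-0.0, 0.731, -0.683, -0.0]
contact_force: [0.3, -0.2, 0.3]
gripper_width: -0.003
t 0.72 tcp [ 293.9 -328.1  200.6] fix [-332.2 -388.9] yaw 3.89 F [ 0.3 -0.2  0.3] w -0.003
world target [0.4794 0.0557] dx -0.3703 dy -0.2111 dz 0.0808 | ax -0.0001 ay 0.0005 az 0.0001
```

```bash
python3 -m handwheel '[{"dx":-0.25,"dy":-0.14,"dz":0.04,"ax":0,"ay":0,"az":0},{"dx":-0.25,"dy":-0.14,"dz":0.04,"ax":0,"ay":0,"az":0},{"dx":-0.25,"dy":-0.14,"dz":0.04,"ax":0,"ay":0,"az":0},{"dx":-0.25,"dy":-0.14,"dz":0.04,"ax":0,"ay":0,"az":0},{"dx":-0.25,"dy":-0.14,"dz":0.04,"ax":0,"ay":0,"az":0}]'; python3 go.py w 479.4 55.7 120 3.88;python3 -m handwheel '[{"dx":0,"dy":0,"dz":0,"ax":0,"ay":0,"az":0},{"dx":0,"dy":0,"dz":0,"ax":0,"ay":0,"az":0}]'; python3 go.py w 479.4 55.7 18 3.88
```

```text
time: 1.35
tool_pos: [0.4163, -0.0687, 0.1603]
tool_rot: [0.0, 0.731, -0.682, -0.0]
contact_force: [0.1, 0.2, 0.2]
gripper_width: 0.0
t 1.35 tcp [416.3 -68.7 160.3] fix [-192.5 -138.5] yaw 4.02 F [0.1 0.2 0.2] w 0.000
world target [0.4794 0.0557] dx -0.1197 dy -0.0717 dz 0.0403 | ax 0.0005 ay 0.0005 az 0.0024
time: 1.6
tool_pos: [0.416, -0.0715, 0.1609]
tool_rot: [0.0, 0.731, -0.683, -0.0]
contact_force: [0.7, -0.4, -0.6]
gripper_width: 0.005
t 1.60 tcp [416.  -71.5 160.9] fix [-193.1 -141.2] yaw 3.90 F [ 0.7 -0.4 -0.6] w 0.005
world target [0.4794 0.0557] dx -0.1227 dy -0.0720 dz 0.1428 | ax 0.0006 ay -0.0002 az 0.0004
```

```bash
python3 -m handwheel '[{"dx":-0.1225,"dy":-0.072,"dz":0.04,"ax":0,"ay":0,"az":0},{"dx":-0.1225,"dy":-0.072,"dz":0.04,"ax":0,"ay":0,"az":0},{"dx":-0.1225,"dy":-0.072,"dz":0.04,"ax":0,"ay":0,"az":0},{"dx":-0.1225,"dy":-0.072,"dz":0.1425,"ax":0,"ay":0,"az":0},{"dx":-0.1225,"dy":-0.072,"dz":0.1425,"ax":0,"ay":0,"az":0}]'; python3 -m handwheel '[{"dx":0,"dy":0,"dz":0,"ax":0,"ay":0,"az":0},{"dx":0,"dy":0,"dz":0,"ax":0,"ay":0,"az":0}]'; python3 go.py f -105 -21.0 18 0
python3 - <<'E'
from h import *
f=grab("top","t1.png"); crop(f,"c5.png",225,130,345,230,6); s=grab("side","s1.png"); crop(s,"c6.png",210,180,370,290,5)
E
```

```text
time: 2.22
tool_pos: [0.479, 0.0546, 0.0165]
tool_rot: [0.001, 0.73, -0.683, -0.0]
contact_force: [0.3, -0.1, -0.4]
gripper_width: 0.001
time: 2.48
tool_pos: [0.4812, 0.0548, 0.0204]
tool_rot: [-0.001, 0.73, -0.683, 0.001]
contact_force: [0.3, 0.5, -0.3]
gripper_width: -0.004
t 2.48 tcp [481.2  54.8  20.4] fix [-119.4  -19.7] yaw 3.79 F [ 0.3  0.5 -0.3] w -0.004
world target [0.4957 0.0544] dx 0.0013 dy -0.0144 dz 0.0025 | ax -0.0026 ay -0.0004 az -0.0016
```

View pics/c6.png

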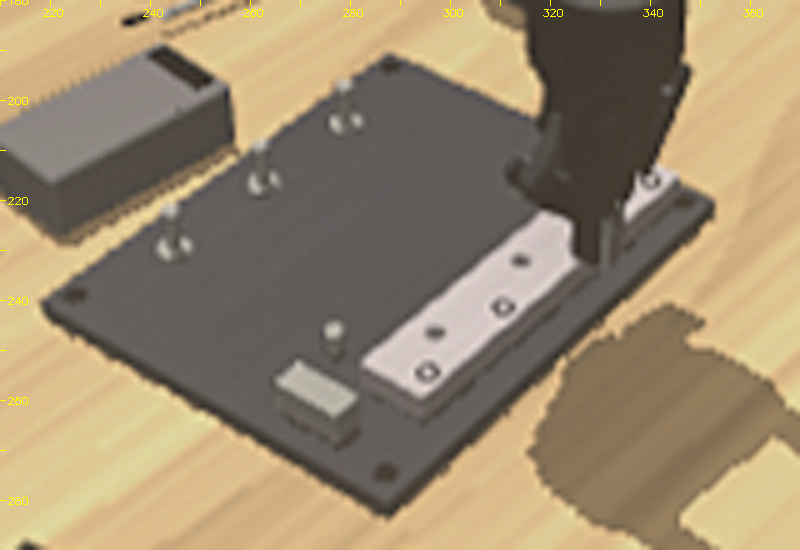

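View pics/t1.png

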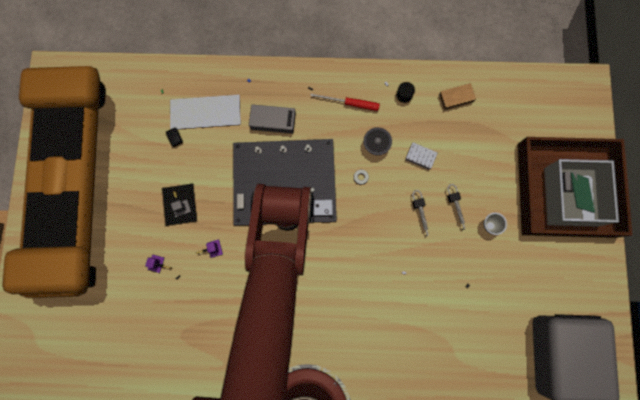

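```bash
python3 -m handwheel '[{"dx":0,"dy":-0.006,"dz":0.002,"ax":0,"ay":0,"az":0},{"dx":0,"dy":-0.012,"dz":0.002,"ax":0,"ay":0,"az":0},{"dx":0,"dy":-0.018,"dz":0.002,"ax":0,"ay":0,"az":0},{"dx":0,"dy":-0.024,"dz":0.002,"ax":0,"ay":0,"az":0},{"dx":0,"dy":-0.028,"dz":0.002,"ax":0,"ay":0,"az":0}]'; python3 -m handwheel '[{"dx":0,"dy":-0.001,"dz":0,"ax":0,"ay":0,"az":0},{"dx":0,"dy":-0.002,"dz":0,"ax":0,"ay":0,"az":0}]'; python3 go.py f -86 -20 18 0
python3 - <<'E'
from h import *
s=grab("side"); crop(s,"c7.png",210,180,370,290,5)
E
```

```text
time: 3.2
tool_pos: [0.5081, 0.0577, 0.0166]
tool_rot: [0.0, 0.731, -0.683, -0.0]
contact_force: [0.4, -0.4, 0.7]
gripper_width: -0.001
time: 3.45
tool_pos: [0.5096, 0.0578, 0.0165]
tool_rot: [0.0, 0.731, -0.683, -0.0]
contact_force: [-0.6, -0.2, -0.5]
gripper_width: 0.003
t 3.45 tcp [509.6  57.8  16.5] fix [-90.9 -18.5] yaw 3.89 F [-0.6 -0.2 -0.5] w 0.003
world target [0.5146 0.0567] dx 0.0015 dy -0.0049 dz -0.0015 | ax 0.0004 ay 0.0001 az 0.0001
```

View pics/c7.png

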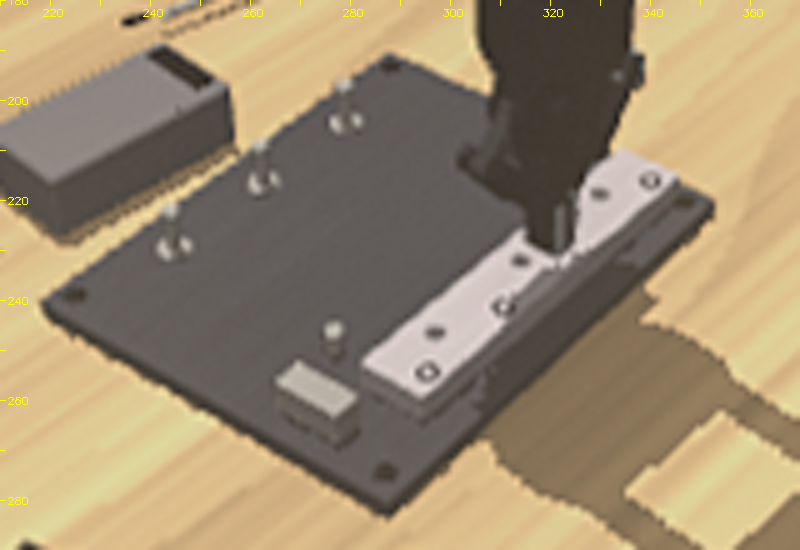

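```bash
python3 - <<'E'
from go import *
s,_=show()
for n in("side","top"):
    f=grab(n); print(n,proj(f,s["tool_pos"]))
    for du in range(-6,8,2): 
        if n=="side": print([dep(f,322+du,v).round(3).tolist() for v in (224,228,231)])
f=dict(np.load("pics/side0.npz"))
for a,b,z in[(118,142,12),(118,-142,12),(-118,-142,12),(-118,142,12),(-30,78,26)]: print(a,b,proj(f,[*fixw(a,b),z/1e3]))
E
```

```text
t 3.50 tcp [509.6  57.8  16.5] fix [-90.9 -18.6] yaw 3.89 F [ 0.   0.4 -0.3] w 0.001
side [319.16999991 237.69711966]
[[0.512, 0.068, 0.068], [0.511, 0.07, 0.057], [0.525, 0.053, 0.028]]
[[0.503, 0.071, 0.075], [0.504, 0.069, 0.06], [0.52, 0.05, 0.029]]
[[0.503, 0.064, 0.071], [0.502, 0.064, 0.058], [0.517, 0.045, 0.027]]
[[0.499, 0.06, 0.07], [0.5, 0.059, 0.056], [0.512, 0.044, 0.03]]
[[0.5, 0.051, 0.064], [0.5, 0.051, 0.051], [0.507, 0.042, 0.03]]
[[0.523, 0.013, 0.028], [0.511, 0.028, 0.03], [0.505, 0.036, 0.028]]
[[0.519, 0.01, 0.028], [0.51, 0.022, 0.027], [0.505, 0.027, 0.022]]
top [291.30725977 213.08993207]
118 142 [217.61681715 239.51407133]
118 -142 [287.74130441 189.41519902]
-118 -142 [353.50699929 219.20357714]
-118 142 [287.77703893 280.20543045]
-30 78 [276.90242178 245.5215917 ]
```

```bash
python3 - <<'E'
from go import *
s,Rm=show()
f=grab("side")
for k in (0,20,40,73,120):
    u,v=proj(f,s["tool_pos"]-Rm[:,2]*k/1e3); print(k,u,v); cv2.circle(f["image"],(int(round(u)),int(round(v))),1,(0,0,255),-1)
crop(f,"c8.png",270,120,370,245,5)
E
```

```text
t 3.60 tcp [509.6  57.8  16.6] fix [-90.9 -18.6] yaw 3.89 F [-0.3 -0.4  0.8] w -0.002
0 319.1864836076845 237.6897187134551
20 319.2778530382059 231.85366628550855
40 319.37118944828 225.89197669719786
73 319.5296668401203 215.7695280604249
120 319.7655323803135 200.7040553891034
```

View pics/c8.png

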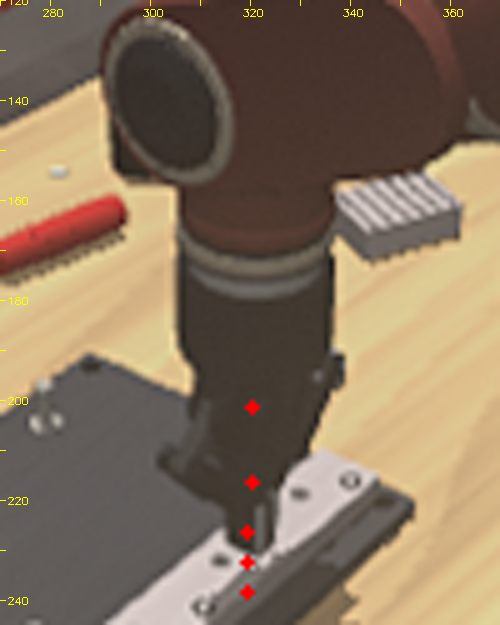

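```bash
python3 -m handwheel '[{"dx":0,"dy":0,"dz":-0.05,"ax":0,"ay":0,"az":0},{"dx":0,"dy":0,"dz":-0.05,"ax":0,"ay":0,"az":0},{"dx":0.0,"dy":-0.062,"dz":-0.05,"ax":0,"ay":0,"az":0},{"dx":0.0,"dy":-0.07,"dz":-0.05,"ax":0,"ay":0,"az":0},{"dx":0.0,"dy":-0.07,"dz":-0.05,"ax":0,"ay":0,"az":0}]' ; python3 - <<'E'
from go import *
s,Rm=show()
f=grab("side")
for k in (0,20,40,73,120):
    u,v=proj(f,s["tool_pos"]-Rm[:,2]*k/1e3); cv2.circle(f["image"],(int(round(u)),int(round(v))),1,(0,0,255),-1)
crop(f,"c9.png",240,100,360,245,4)
E
```

```text
time: 4.28
tool_pos: [0.5792, 0.0625, 0.0659]
tool_rot: [0.001, 0.731, -0.683, -0.001]
contact_force: [-0.1, -0.5, 1.0]
gripper_width: -0.001
t 4.28 tcp [579.2  62.5  65.9] fix [-21.1 -18.6] yaw 3.89 F [-0.1 -0.5  1. ] w -0.001
```

View pics/c9.png

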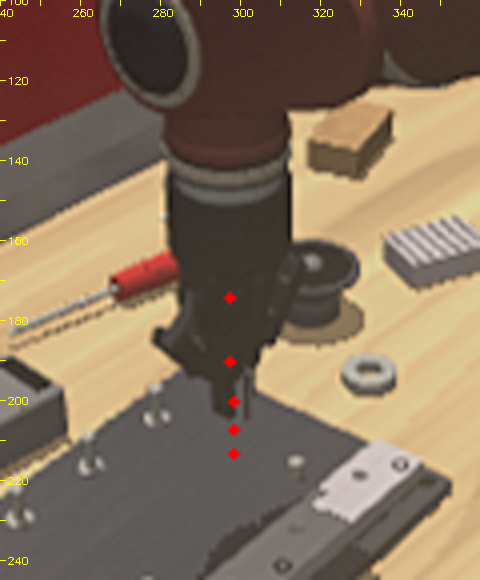

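```bash
python3 -m handwheel '[{"dx":0,"dy":0,"dz":0.03,"ax":0,"ay":0,"az":0},{"dx":0,"dy":0,"dz":0.045,"ax":0,"ay":0,"az":0},{"dx":0,"dy":0,"dz":0.048,"ax":0,"ay":0,"az":0},{"dx":0,"dy":0,"dz":0.05,"ax":0,"ay":0,"az":0},{"dx":0,"dy":0,"dz":0.05,"ax":0,"ay":0,"az":0}]' ;python3 - <<'E'
from go import *
s,Rm=show()
f=grab("side")
for k in (0,20,40,73,120):
    u,v=proj(f,s["tool_pos"]-Rm[:,2]*k/1e3); cv2.circle(f["image"],(int(round(u)),int(round(v))),1,(0,0,255),-1)
crop(f,"c10.png",240,100,360,245,4)
E
```

```text
time: 4.95
tool_pos: [0.5801, 0.0625, 0.0175]
tool_rot: [-0.0, 0.731, -0.683, 0.001]
contact_force: [-0.3, 0.3, 0.1]
gripper_width: 0.002
t 4.95 tcp [580.1  62.5  17.5] fix [-20.2 -18.6] yaw 3.89 F [-0.3  0.3  0.1] w 0.002
```

View pics/c10.png

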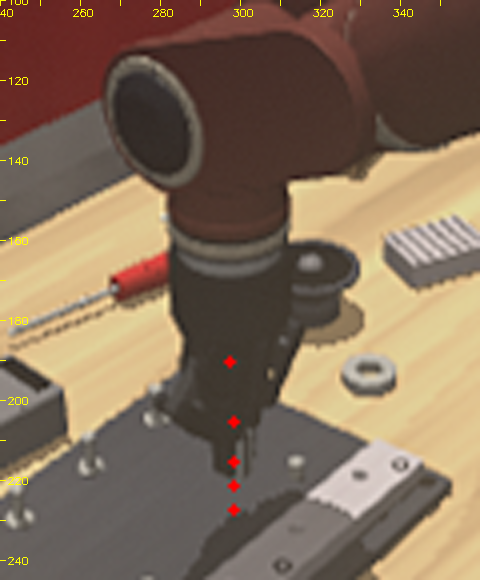

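```bash
python3 -m handwheel '[{"dx":0,"dy":0,"dz":0.004,"ax":0,"ay":0,"az":0},{"dx":0,"dy":0,"dz":0.006,"ax":0,"ay":0,"az":0},{"dx":0,"dy":0,"dz":0.008,"ax":0,"ay":0,"az":0},{"dx":0,"dy":0,"dz":0.009,"ax":0,"ay":0,"az":0}]'; python3 -m handwheel '[{"dx":0,"dy":0,"dz":0.001,"ax":0,"ay":0,"az":0},{"dx":0,"dy":0,"dz":0.002,"ax":0,"ay":0,"az":0}]'; python3 -m handwheel '[{"dx":0,"dy":0,"dz":0.001,"ax":0,"ay":0,"az":0},{"dx":0,"dy":0,"dz":0.002,"ax":0,"ay":0,"az":0}]'
```

```text
time: 5.5
tool_pos: [0.5794, 0.0625, 0.0074]
tool_rot: [0.0, 0.731, -0.683, -0.0]
contact_force: [-0.5, 0.6, -0.7]
gripper_width: -0.002
time: 5.75
tool_pos: [0.5796, 0.0625, 0.0056]
tool_rot: [-0.0, 0.731, -0.683, 0.0]
contact_force: [-0.1, 0.6, -0.2]
gripper_width: -0.002
time: 6.0
tool_pos: [0.5796, 0.0625, 0.0036]
tool_rot: [-0.0, 0.731, -0.683, 0.0]
contact_force: [0.9, 0.6, 0.4]
gripper_width: -0.002
```

```bash
for i in 1; do python3 -m handwheel '[{"dx":0,"dy":0,"dz":0.001,"ax":0,"ay":0,"az":0},{"dx":0,"dy":0,"dz":0.003,"ax":0,"ay":0,"az":0},{"dx":0,"dy":0,"dz":0.003,"ax":0,"ay":0,"az":0}]'; done; python3 - <<'E'
from go import *
s,Rm=show()
f=grab("side"); crop(f,"c11.png",240,100,360,245,4)
E
```

```text
time: 6.38
tool_pos: [0.5793, 0.0625, 0.0003]
tool_rot: [0.0, 0.731, -0.683, -0.0]
contact_force: [-1.3, -0.2, 0.2]
gripper_width: -0.001
t 6.38 tcp [5.793e+02 6.250e+01 3.000e-01] fix [-21.1 -18.5] yaw 3.89 F [-1.3 -0.2  0.2] w -0.001
```

View pics/c11.png

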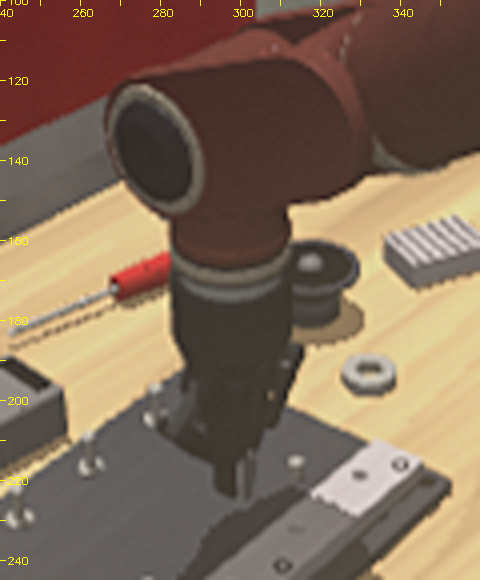

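```bash
for i in 1; do python3 -m handwheel '[{"dx":0,"dy":0,"dz":0.003,"ax":0,"ay":0,"az":0},{"dx":0,"dy":0,"dz":0.006,"ax":0,"ay":0,"az":0},{"dx":0,"dy":0,"dz":0.006,"ax":0,"ay":0,"az":0}]'; done;  python3 -m handwheel '[{"dx":0,"dy":0,"dz":0.001,"ax":0,"ay":0,"az":0},{"dx":0,"dy":0,"dz":0.002,"ax":0,"ay":0,"az":0}]';python3 -m handwheel '[{"dx":0,"dy":0,"dz":0.001,"ax":0,"ay":0,"az":0},{"dx":0,"dy":0,"dz":0.001,"ax":0,"ay":0,"az":0}]'
```

```text
time: 6.8
tool_pos: [0.5791, 0.0625, -0.0059]
tool_rot: [0.0, 0.731, -0.683, -0.0]
contact_force: [0.3, -0.7, 0.2]
gripper_width: 0.0
time: 7.05
tool_pos: [0.5796, 0.0625, -0.0074]
tool_rot: [-0.0, 0.731, -0.683, 0.0]
contact_force: [0.7, 0.7, -0.6]
gripper_width: 0.001
time: 7.3
tool_pos: [0.5794, 0.0625, -0.0085]
tool_rot: [0.0, 0.731, -0.683, -0.0]
contact_force: [-0.1, 0.7, -0.7]
gripper_width: 0.001
```

```bash
  python3 -m handwheel '[{"dx":0,"dy":0,"dz":0.001,"ax":0,"ay":0,"az":0},{"dx":0,"dy":0,"dz":0.001,"ax":0,"ay":0,"az":0}]';python3 -m handwheel '[{"dx":0,"dy":0,"dz":0.001,"ax":0,"ay":0,"az":0},{"dx":0,"dy":0,"dz":0.001,"ax":0,"ay":0,"az":0}]'; python3 - <<'E'
from go import *
s,Rm=show()
f=grab("side"); crop(f,"c12.png",240,100,360,245,4)
E
```

```text
time: 7.55
tool_pos: [0.5795, 0.0625, -0.0095]
tool_rot: [0.0, 0.731, -0.683, -0.0]
contact_force: [0.4, 0.4, -0.0]
gripper_width: -0.004
time: 7.8
tool_pos: [0.5794, 0.0625, -0.0105]
tool_rot: [0.0, 0.731, -0.683, -0.0]
contact_force: [-0.2, -0.2, 0.2]
gripper_width: -0.001
t 7.80 tcp [579.4  62.5 -10.5] fix [-20.9 -18.6] yaw 3.88 F [-0.2 -0.2  0.2] w -0.001
```

View pics/c12.png

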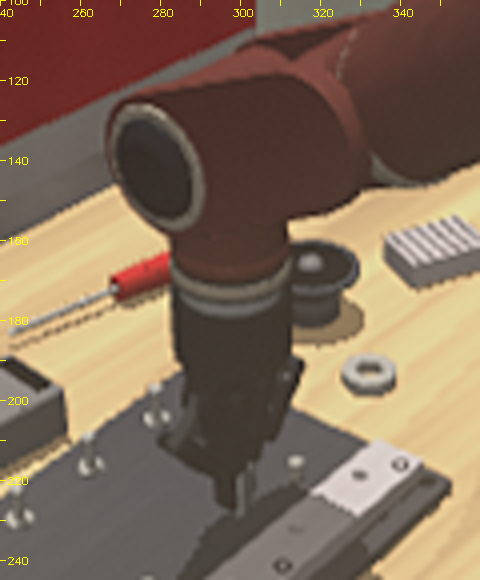

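```bash
  python3 -m handwheel '[{"dx":0,"dy":0,"dz":0.001,"ax":0,"ay":0,"az":0},{"dx":0,"dy":0,"dz":0.001,"ax":0,"ay":0,"az":0}]';python3 -m handwheel '[{"dx":0,"dy":0,"dz":0.001,"ax":0,"ay":0,"az":0},{"dx":0,"dy":0,"dz":0.001,"ax":0,"ay":0,"az":0}]' ;python3 -m handwheel '[{"dx":0,"dy":0,"dz":0.001,"ax":0,"ay":0,"az":0},{"dx":0,"dy":0,"dz":0.001,"ax":0,"ay":0,"az":0}]' | grep -E "pos|force"
```

```text
time: 8.1
tool_pos: [0.5794, 0.0625, -0.0115]
tool_rot: [0.0, 0.731, -0.683, -0.0]
contact_force: [-0.7, -0.3, -0.1]
gripper_width: -0.0
time: 8.35
tool_pos: [0.5794, 0.0625, -0.0125]
tool_rot: [0.0, 0.731, -0.683, -0.0]
contact_force: [-0.1, 0.6, -0.2]
gripper_width: -0.001
tool_pos: [0.5794, 0.0625, -0.0135]
contact_force: [0.2, -0.5, -0.2]
```

```bash
  python3 -m handwheel '[{"dx":0,"dy":0,"dz":0.001,"ax":0,"ay":0,"az":0},{"dx":0,"dy":0,"dz":0.001,"ax":0,"ay":0,"az":0}]' | grep -E "pos|force"
```

```text
tool_pos: [0.5795, 0.0625, -0.0145]
contact_force: [-0.8, 0.4, -0.5]
```

```bash
  python3 -m handwheel '[{"dx":0,"dy":0,"dz":0.001,"ax":0,"ay":0,"az":0},{"dx":0,"dy":0,"dz":0.001,"ax":0,"ay":0,"az":0}]' | grep -E "pos|force"
```

```text
tool_pos: [0.5795, 0.0625, -0.0155]
contact_force: [-0.2, 0.1, 1.1]
```

```bash
  python3 -m handwheel '[{"dx":0,"dy":0,"dz":0.001,"ax":0,"ay":0,"az":0},{"dx":0,"dy":0,"dz":0.001,"ax":0,"ay":0,"az":0}]' | grep -E "pos|force"; python3 - <<'E'
from go import *
s,Rm=show()
f=grab("side"); crop(f,"c13.png",270,190,330,240,10)
print(proj(f,[.5795,.0625,.012]))
E
```

```text
tool_pos: [0.5794, 0.0625, -0.0165]
contact_force: [-0.3, 0.4, -1.0]
t 9.35 tcp [579.4  62.5 -16.5] fix [-20.9 -18.5] yaw 3.88 F [-0.3  0.4 -1. ] w -0.003
[298.16930134 228.49311121]
```

View pics/c13.png

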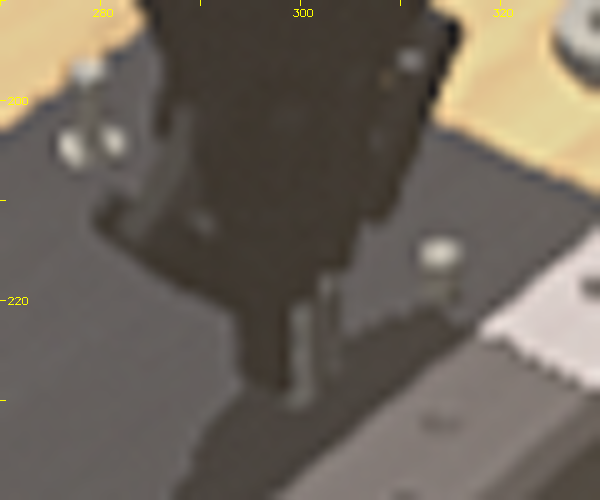

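```bash
  python3 -m handwheel '[{"dx":0,"dy":0,"dz":0.001,"ax":0,"ay":0,"az":0},{"dx":0,"dy":0,"dz":0.001,"ax":0,"ay":0,"az":0}]' | grep -E "pos|force"
```

```text
tool_pos: [0.5794, 0.0625, -0.0175]
contact_force: [1.2, -0.1, -0.3]
```

```bash
  python3 -m handwheel '[{"dx":0,"dy":0,"dz":0.001,"ax":0,"ay":0,"az":0},{"dx":0,"dy":0,"dz":0.001,"ax":0,"ay":0,"az":0}]' | grep -E "pos|force"
```

```text
tool_pos: [0.5797, 0.0625, -0.0181]
contact_force: [-0.1, 0.4, 1.5]
```

```bash
  python3 -m handwheel '[{"dx":0,"dy":0,"dz":0.001,"ax":0,"ay":0,"az":0},{"dx":0,"dy":0,"dz":0.001,"ax":0,"ay":0,"az":0}]' | grep -E "pos|force"
```

```text
tool_pos: [0.5797, 0.0625, -0.0182]
contact_force: [-4.0, -0.8, 7.5]
```

```bash
sed -i 's|z/1e3\])-s\["tool_pos"\]|z/1e3-0.030])-s["tool_pos"]|; s|"tcp",(s\["tool_pos"\]\*1e3).round(1)|"tip",(s["tool_pos"]*1e3+[0,0,30]).round(1)|' go.py
python3 -m handwheel '[{"dx":0,"dy":0,"dz":-0.04,"ax":0,"ay":0,"az":0},{"dx":0,"dy":0,"dz":-0.05,"ax":0,"ay":0,"az":0},{"dx":0,"dy":0.06,"dz":-0.05,"ax":0,"ay":0,"az":0},{"dx":0,"dy":0.099,"dz":-0.05,"ax":0,"ay":0,"az":0},{"dx":0,"dy":0.099,"dz":-0.05,"ax":0,"ay":0,"az":0}]'; python3 go.py f -119.5 -20 18 0
```

```text
time: 10.78
tool_pos: [0.4773, 0.0559, 0.0285]
tool_rot: [0.001, 0.731, -0.683, -0.001]
contact_force: [0.8, 0.5, -0.0]
gripper_width: -0.0
t 10.78 tip [477.3  55.9  58.5] fix [-123.2  -18.2] yaw 3.88 F [ 0.8  0.5 -0. ] w -0.000
world target [0.4812 0.0544] dx 0.0018 dy -0.0039 dz 0.0405 | ax 0.0034 ay 0.0004 az 0.0000
```

```bash
python3 -m handwheel '[{"dx":0.001,"dy":0,"dz":0.03,"ax":0,"ay":0,"az":0},{"dx":0.001,"dy":0,"dz":0.042,"ax":0,"ay":0,"az":0},{"dx":0.001,"dy":0,"dz":0.042,"ax":0,"ay":0,"az":0}]'; python3 go.py f -105 -20 18 0
```

```text
time: 11.15
tool_pos: [0.4804, 0.0548, -0.0125]
tool_rot: [0.001, 0.731, -0.683, -0.001]
contact_force: [-1.1, 0.0, -0.3]
gripper_width: -0.002
t 11.15 tip [480.4  54.8  17.5] fix [-120.3  -19.5] yaw 3.88 F [-1.1  0.  -0.3] w -0.002
world target [0.4956 0.0554] dx 0.0005 dy -0.0153 dz -0.0005 | ax 0.0024 ay 0.0003 az -0.0000
```

```bash
python3 -m handwheel '[{"dx":0,"dy":-0.008,"dz":0,"ax":0,"ay":0,"az":0},{"dx":0,"dy":-0.014,"dz":0,"ax":0,"ay":0,"az":0},{"dx":0,"dy":-0.020,"dz":0,"ax":0,"ay":0,"az":0},{"dx":0,"dy":-0.024,"dz":0,"ax":0,"ay":0,"az":0}]'; python3 go.py f -90 -20 18 0;python3 - <<'E'
from h import *
s=grab("side"); crop(s,"c14.png",210,180,370,290,5)
E
```

```text
time: 11.65
tool_pos: [0.5052, 0.0564, -0.0111]
tool_rot: [0.0, 0.731, -0.683, -0.0]
contact_force: [-2.8, -0.3, 2.0]
gripper_width: -0.001
t 11.65 tip [505.2  56.4  18.9] fix [-95.4 -19.6] yaw 3.89 F [-2.8 -0.3  2. ] w -0.001
world target [0.5106 0.0564] dx 0.0004 dy -0.0054 dz 0.0009 | ax 0.0002 ay -0.0001 az 0.0002
```

View pics/c14.png

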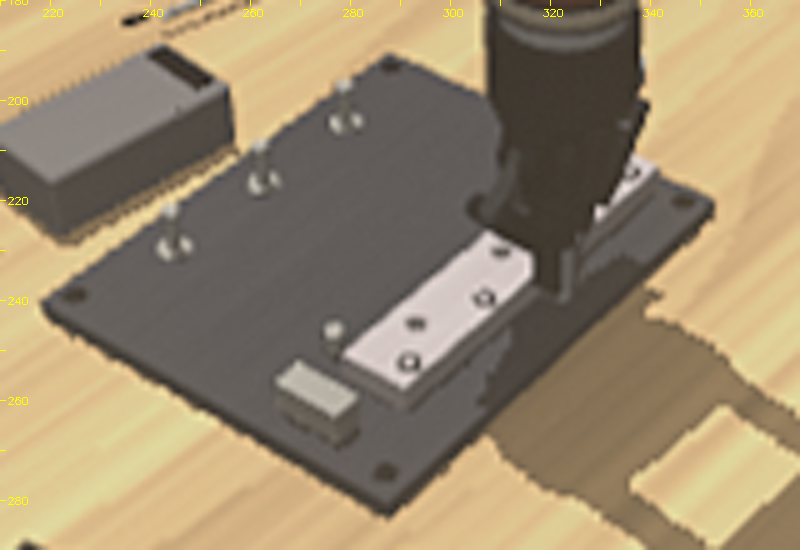

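```bash
python3 -m handwheel '[{"dx":0,"dy":-0.003,"dz":0,"ax":0,"ay":0,"az":0},{"dx":0,"dy":-0.005,"dz":0,"ax":0,"ay":0,"az":0},{"dx":0,"dy":-0.005,"dz":0,"ax":0,"ay":0,"az":0}]' | grep -E "pos|force";  python3 -m handwheel '[{"dx":0,"dy":-0.002,"dz":0,"ax":0,"ay":0,"az":0},{"dx":0,"dy":-0.002,"dz":0,"ax":0,"ay":0,"az":0}]' | grep -E "pos|force"
```

```text
tool_pos: [0.51, 0.0568, -0.0115]
contact_force: [-1.0, 0.3, -0.5]
tool_pos: [0.512, 0.0569, -0.0115]
contact_force: [-1.4, -1.2, -0.8]
```

```bash
 python3 -m handwheel '[{"dx":0,"dy":-0.001,"dz":0,"ax":0,"ay":0,"az":0},{"dx":0,"dy":-0.001,"dz":0,"ax":0,"ay":0,"az":0}]' | grep -E "pos|force"; python3 go.py
```

```text
tool_pos: [0.5128, 0.057, -0.0114]
contact_force: [-1.6, -0.7, -0.2]
t 12.57 tip [512.8  57.   18.6] fix [-87.7 -19.6] yaw 3.89 F [-1.6 -0.7 -0.2] w -0.001
```

```bash
 python3 -m handwheel '[{"dx":0,"dy":-0.002,"dz":0,"ax":0,"ay":0,"az":0},{"dx":0,"dy":-0.002,"dz":0,"ax":0,"ay":0,"az":0}]' | grep -E "pos|force"
```

```text
tool_pos: [0.5151, 0.0571, -0.0114]
contact_force: [-0.4, 0.9, -0.1]
```

```bash
 python3 -m handwheel '[{"dx":0,"dy":-0.001,"dz":0,"ax":0,"ay":0,"az":0},{"dx":0,"dy":-0.001,"dz":0,"ax":0,"ay":0,"az":0}]' | grep -E "pos|force"
```

```text
tool_pos: [0.5159, 0.0572, -0.0114]
contact_force: [-1.7, 1.8, 0.4]
```

```bash
 python3 -m handwheel '[{"dx":0,"dy":-0.001,"dz":0,"ax":0,"ay":0,"az":0},{"dx":0,"dy":-0.001,"dz":0,"ax":0,"ay":0,"az":0}]' | grep -E "pos|force"
```

```text
tool_pos: [0.5168, 0.0573, -0.0114]
contact_force: [-1.3, 0.3, -0.4]
```

```bash
 python3 -m handwheel '[{"dx":0,"dy":-0.001,"dz":0,"ax":0,"ay":0,"az":0},{"dx":0,"dy":-0.001,"dz":0,"ax":0,"ay":0,"az":0}]' | grep -E "pos|force";python3 - <<'E'
from h import *
s=grab("side"); crop(s,"c15.png",250,190,370,280,6)
s=grab("top"); crop(s,"c16.png",225,130,345,230,6)
E
```

```text
tool_pos: [0.5169, 0.0573, -0.0114]
contact_force: [-5.2, -0.7, 4.0]
```

View pics/c15.png

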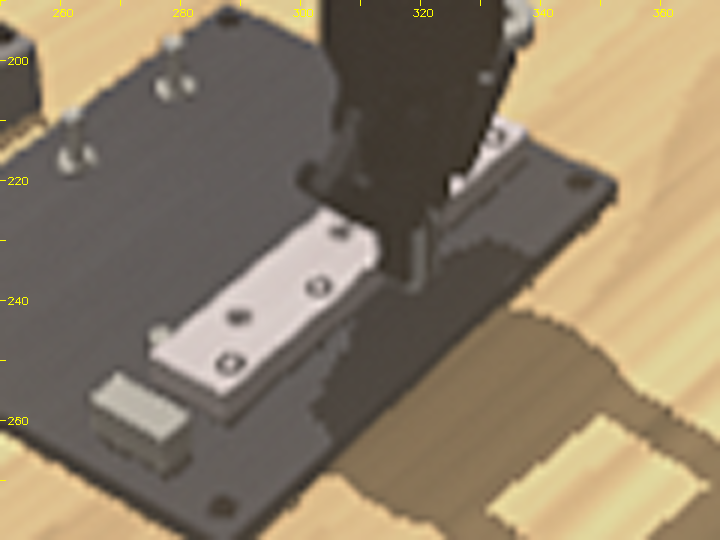

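View pics/c16.png

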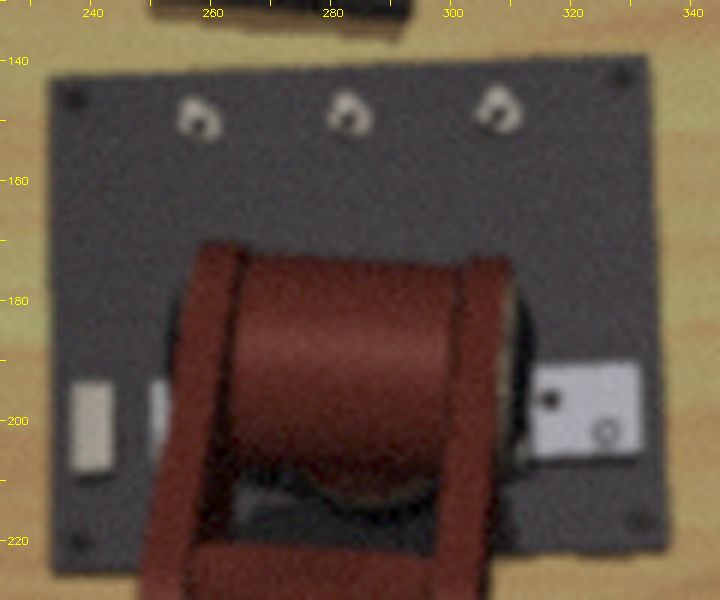

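```bash
 python3 -m handwheel '[{"dx":0,"dy":-0.001,"dz":0,"ax":0,"ay":0,"az":0},{"dx":0,"dy":-0.001,"dz":0,"ax":0,"ay":0,"az":0}]' | grep -E "pos|force";python3 -m handwheel '[{"dx":0,"dy":-0.001,"dz":0,"ax":0,"ay":0,"az":0},{"dx":0,"dy":-0.001,"dz":0,"ax":0,"ay":0,"az":0}]' | grep -E "pos|force"
```

```text
tool_pos: [0.5168, 0.0573, -0.0115]
contact_force: [-9.4, -0.6, 6.7]
tool_pos: [0.5168, 0.0573, -0.0117]
contact_force: [-11.9, -0.8, 8.7]
```

```bash
 python3 -m handwheel '[{"dx":0,"dy":0.012,"dz":0,"ax":0,"ay":0,"az":0},{"dx":0,"dy":0.012,"dz":-0.06,"ax":0,"ay":0,"az":0},{"dx":0.06,"dy":0.0,"dz":-0.06,"ax":0,"ay":0,"az":0},{"dx":0.12,"dy":-0.02,"dz":-0.06,"ax":0,"ay":0,"az":0},{"dx":0.135,"dy":-0.027,"dz":-0.06,"ax":0,"ay":0,"az":0}]' | grep -E "pos|force";python3 -m handwheel '[{"dx":0,"dy":0,"dz":0,"ax":0,"ay":0,"az":0}]' | grep -E "pos|force"; python3 go.py f -55 -156 17.5 0
```

```text
tool_pos: [0.5576, -0.0785, 0.0497]
contact_force: [-0.9, 0.4, 0.2]
tool_pos: [0.5562, -0.076, 0.0487]
contact_force: [-0.6, 0.2, -0.2]
t 14.93 tip [556.2 -76.   78.7] fix [ -53.4 -155.2] yaw 3.78 F [-0.6  0.2 -0.2] w -0.000
world target [ 0.5547 -0.0769] dx 0.0008 dy 0.0016 dz 0.0612 | ax -0.0008 ay 0.0002 az -0.0018
```

```bash
 python3 -m handwheel '[{"dx":0,"dy":0.001,"dz":0.04,"ax":0,"ay":0,"az":0},{"dx":0,"dy":0.001,"dz":0.062,"ax":0,"ay":0,"az":0},{"dx":0,"dy":0.001,"dz":0.061,"ax":0,"ay":0,"az":0}]' | grep -E "pos|force";python3 -m handwheel '[{"dx":-0.006,"dy":0,"dz":0,"ax":0,"ay":0,"az":0},{"dx":-0.012,"dy":0,"dz":0,"ax":0,"ay":0,"az":0},{"dx":-0.018,"dy":0,"dz":0,"ax":0,"ay":0,"az":0},{"dx":-0.024,"dy":0,"dz":0,"ax":0,"ay":0,"az":0}]' | grep -E "pos|force"; python3 go.py f -55 -126 17.5 0;  python3 - <<'E'
from h import *
s=grab("side"); crop(s,"c17.png",250,190,370,280,6)
E
```

```text
tool_pos: [0.5519, -0.0732, -0.015]
contact_force: [0.1, 0.5, 0.5]
tool_pos: [0.5543, -0.0519, -0.0111]
contact_force: [0.1, -3.5, 3.1]
t 15.80 tip [554.3 -51.9  18.9] fix [ -53.7 -131.1] yaw 3.90 F [ 0.1 -3.5  3.1] w 0.002
world target [ 0.5527 -0.047 ] dx -0.0051 dy 0.0013 dz 0.0014 | ax -0.0024 ay -0.0019 az 0.0003
```

View pics/c17.png

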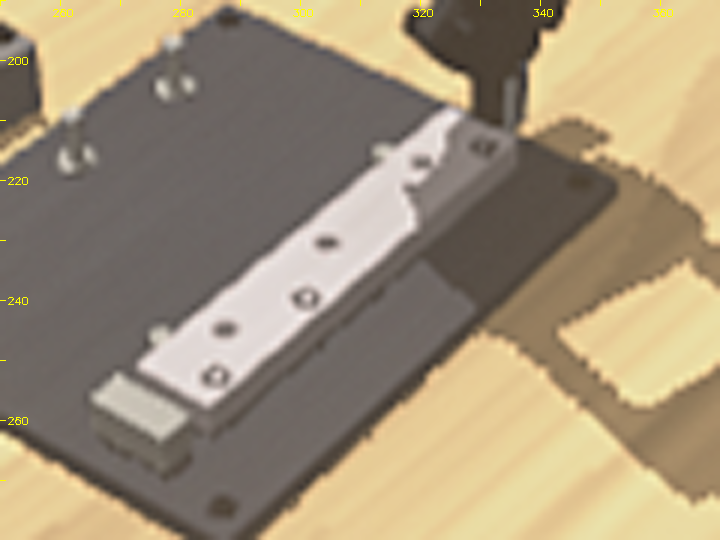

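```bash
 python3 -m handwheel '[{"dx":-0.003,"dy":0,"dz":0,"ax":0,"ay":0,"az":0},{"dx":-0.005,"dy":0,"dz":0,"ax":0,"ay":0,"az":0},{"dx":-0.005,"dy":0,"dz":0,"ax":0,"ay":0,"az":0}]' | grep -E "pos|force";python3 -m handwheel '[{"dx":-0.001,"dy":0,"dz":0,"ax":0,"ay":0,"az":0},{"dx":-0.001,"dy":0,"dz":0,"ax":0,"ay":0,"az":0}]' | grep -E "pos|force"
```

```text
tool_pos: [0.554, -0.0472, -0.0113]
contact_force: [-0.4, -3.5, 6.8]
tool_pos: [0.554, -0.0464, -0.0112]
contact_force: [-0.5, -5.3, 5.9]
```

```bash
 python3 -m handwheel '[{"dx":-0.002,"dy":0,"dz":0,"ax":0,"ay":0,"az":0},{"dx":-0.002,"dy":0,"dz":0,"ax":0,"ay":0,"az":0}]' | grep -E "pos|force"
```

```text
tool_pos: [0.5538, -0.0444, -0.0112]
contact_force: [-0.3, -4.5, 5.4]
```

```bash
 python3 -m handwheel '[{"dx":-0.001,"dy":0,"dz":0,"ax":0,"ay":0,"az":0},{"dx":-0.001,"dy":0,"dz":0,"ax":0,"ay":0,"az":0}]' | grep -E "pos|force"
```

```text
tool_pos: [0.5538, -0.0435, -0.0112]
contact_force: [-0.4, -4.1, 5.5]
```

```bash
 python3 -m handwheel '[{"dx":-0.001,"dy":0,"dz":0,"ax":0,"ay":0,"az":0},{"dx":-0.001,"dy":0,"dz":0,"ax":0,"ay":0,"az":0}]' | grep -E "pos|force"
```

```text
tool_pos: [0.5537, -0.0424, -0.0112]
contact_force: [0.7, -4.5, 5.1]
```

```bash
 python3 -m handwheel '[{"dx":-0.001,"dy":0,"dz":0,"ax":0,"ay":0,"az":0},{"dx":-0.001,"dy":0,"dz":0,"ax":0,"ay":0,"az":0}]' | grep -E "pos|force"
```

```text
tool_pos: [0.5537, -0.0417, -0.0112]
contact_force: [-0.1, -5.3, 5.7]
```

```bash
 python3 -m handwheel '[{"dx":-0.001,"dy":0,"dz":0,"ax":0,"ay":0,"az":0},{"dx":-0.001,"dy":0,"dz":0,"ax":0,"ay":0,"az":0}]' | grep -E "pos|force"
```

```text
tool_pos: [0.5536, -0.0416, -0.0112]
contact_force: [0.5, -9.1, 6.2]
```

```bash
 python3 -m handwheel '[{"dx":-0.002,"dy":0,"dz":0,"ax":0,"ay":0,"az":0},{"dx":-0.002,"dy":0,"dz":0,"ax":0,"ay":0,"az":0}]' | grep -E "pos|force";  python3 -m handwheel '[{"dx":0.01,"dy":0,"dz":0,"ax":0,"ay":0,"az":0},{"dx":0.015,"dy":0,"dz":-0.06,"ax":0,"ay":0,"az":0},{"dx":0.07,"dy":0,"dz":-0.07,"ax":0,"ay":0,"az":0},{"dx":0.07,"dy":0,"dz":-0.07,"ax":0,"ay":0,"az":0},{"dx":0.07,"dy":0,"dz":-0.07,"ax":0,"ay":0,"az":0}]' 100| grep -E "pos|force"; python3 go.py; python3 - <<'E'
from h import *
s=grab("side"); crop(s,"c18.png",250,190,370,280,6)
f=grab("top","t3.png"); crop(f,"c19.png",225,130,345,230,6); crop(f,"c20.png",395,170,515,250,6)
np.savez("pics/top1.npz",**f); np.savez("pics/side1.npz",**s); crop(s,"c21.png",360,140,450,200,8)
E
```

```text
tool_pos: [0.5537, -0.0414, -0.0111]
contact_force: [0.3, -15.3, 5.0]
tool_pos: [0.5559, -0.1065, 0.0563]
contact_force: [-0.3, -0.6, 0.2]
t 18.60 tip [ 555.9 -106.5   86.3] fix [ -55.8 -185.6] yaw 3.84 F [-0.3 -0.6  0.2] w 0.604
```

View pics/c18.png

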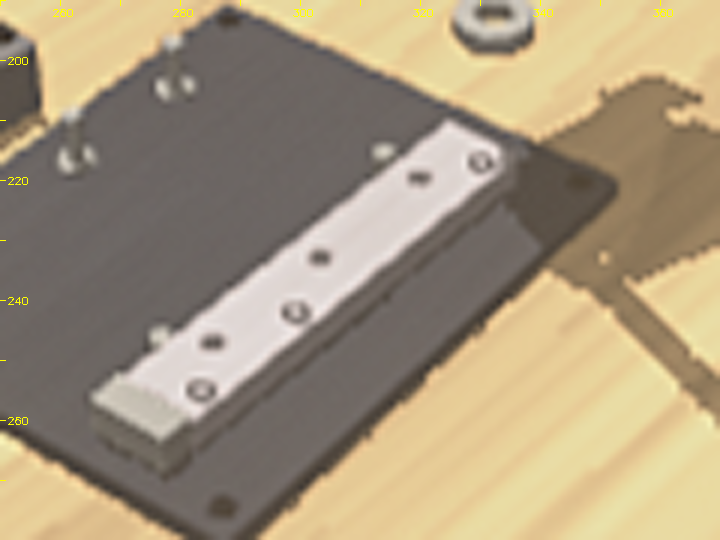

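View pics/c19.png

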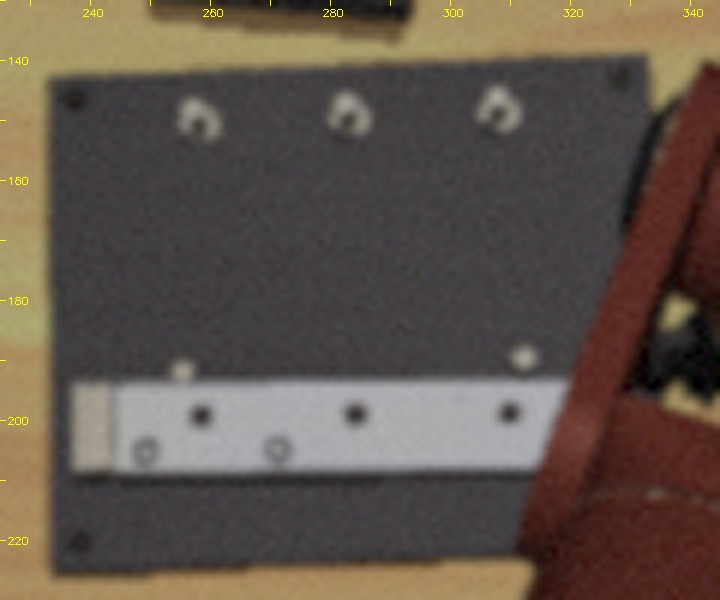

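View pics/t3.png

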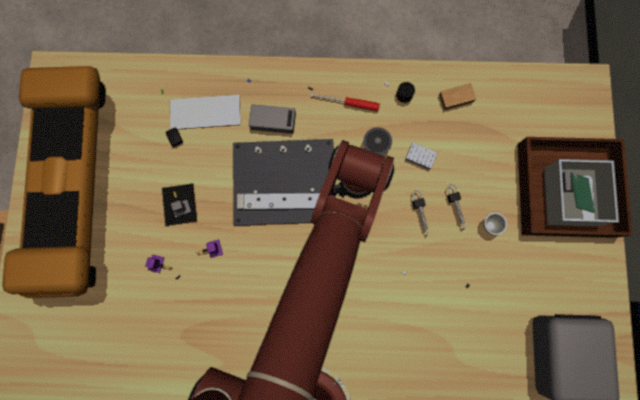

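View pics/c21.png

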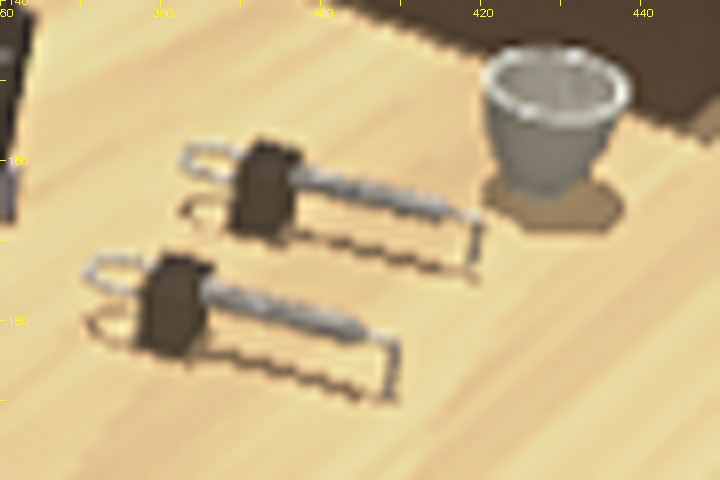

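```bash
 python3 go.py f -106 -78 60 0
```

```text
t 18.70 tip [ 555.8 -106.    86. ] fix [ -55.9 -185.1] yaw 3.93 F [-0.5  0.6 -0.6] w 0.610
world target [ 0.4986 -0.0025] dx -0.1071 dy 0.0499 dz 0.0263 | ax 0.0027 ay 0.0019 az 0.0008
```

```bash
 python3 -m handwheel '[{"dx":-0.03,"dy":0.05,"dz":0,"ax":0,"ay":0,"az":0},{"dx":-0.08,"dy":0.05,"dz":0,"ax":0,"ay":0,"az":0},{"dx":-0.107,"dy":0.05,"dz":0.0,"ax":0,"ay":0,"az":0},{"dx":-0.107,"dy":0.05,"dz":0.055,"ax":0,"ay":0,"az":0},{"dx":-0.107,"dy":0.05,"dz":0.068,"ax":0,"ay":0,"az":0}]' 255| grep -E "pos|force";python3 -m handwheel '[{"dx":0,"dy":-0.006,"dz":0,"ax":0,"ay":0,"az":0},{"dx":0,"dy":-0.010,"dz":0,"ax":0,"ay":0,"az":0},{"dx":0,"dy":-0.014,"dz":0,"ax":0,"ay":0,"az":0},{"dx":0,"dy":-0.016,"dz":0,"ax":0,"ay":0,"az":0},{"dx":0,"dy":-0.016,"dz":0,"ax":0,"ay":0,"az":0}]' | grep -E "pos|force"; python3 go.py f -86 -78 18 0
```

```text
tool_pos: [0.4956, -0.0022, -0.0145]
contact_force: [-0.3, -0.4, -0.5]
tool_pos: [0.5164, -0.0031, -0.0099]
contact_force: [-0.5, 0.1, 0.2]
t 19.95 tip [516.4  -3.1  20.1] fix [-88.2 -79.7] yaw 3.87 F [-0.5  0.1  0.2] w 0.001
world target [ 0.5185 -0.0012] dx -0.0017 dy -0.0022 dz 0.0021 | ax -0.0012 ay -0.0001 az -0.0001
```

```bash
 python3 -m handwheel '[{"dx":0,"dy":-0.001,"dz":0.002,"ax":0,"ay":0,"az":0},{"dx":0,"dy":-0.002,"dz":0.002,"ax":0,"ay":0,"az":0},{"dx":0,"dy":-0.002,"dz":0.002,"ax":0,"ay":0,"az":0}]' | grep -E "pos|force";python3 -m handwheel '[{"dx":0,"dy":-0.001,"dz":0.0,"ax":0,"ay":0,"az":0},{"dx":0,"dy":-0.002,"dz":0.0,"ax":0,"ay":0,"az":0},{"dx":0,"dy":-0.002,"dz":0.0,"ax":0,"ay":0,"az":0}]' | grep -E "pos|force"
```

```text
tool_pos: [0.5175, -0.0028, -0.0127]
contact_force: [-1.1, -0.5, -0.4]
tool_pos: [0.5199, -0.0027, -0.0124]
contact_force: [-0.6, -0.2, 0.3]
```

```bash
 python3 -m handwheel '[{"dx":0,"dy":-0.001,"dz":0.0,"ax":0,"ay":0,"az":0},{"dx":0,"dy":-0.001,"dz":0.0,"ax":0,"ay":0,"az":0}]' | grep -E "pos|force"
```

```text
tool_pos: [0.5209, -0.0027, -0.0124]
contact_force: [-1.2, -0.6, 0.2]
```

```bash
 python3 -m handwheel '[{"dx":0,"dy":-0.001,"dz":0.0,"ax":0,"ay":0,"az":0},{"dx":0,"dy":-0.001,"dz":0.0,"ax":0,"ay":0,"az":0}]' | grep -E "pos|force"; python3 go.py
```

```text
tool_pos: [0.5209, -0.0027, -0.0124]
contact_force: [-4.8, -1.6, 4.6]
t 21.20 tip [520.9  -2.7  17.6] fix [-83.7 -79.6] yaw 3.90 F [-4.8 -1.6  4.6] w -0.001
```

```bash
 python3 -m handwheel '[{"dx":0,"dy":-0.002,"dz":0.0,"ax":0,"ay":0,"az":0},{"dx":0,"dy":-0.002,"dz":0.0,"ax":0,"ay":0,"az":0}]' | grep -E "pos|force";python3 -m handwheel '[{"dx":0,"dy":0.02,"dz":0.0,"ax":0,"ay":0,"az":0},{"dx":0,"dy":0.02,"dz":-0.06,"ax":0,"ay":0,"az":0},{"dx":0.06,"dy":0.02,"dz":-0.06,"ax":0,"ay":0,"az":0},{"dx":0.12,"dy":0.02,"dz":-0.06,"ax":0,"ay":0,"az":0},{"dx":0.12,"dy":0.02,"dz":-0.06,"ax":0,"ay":0,"az":0}]' | grep -E "pos|force"; python3 - <<'E'
from h import *
s=grab("side"); crop(s,"c22.png",250,190,370,280,6)
f=grab("top","t4.png"); crop(f,"c23.png",225,180,345,230,6)
E
```

```text
tool_pos: [0.5209, -0.0025, -0.0128]
contact_force: [-11.2, -2.2, 8.7]
tool_pos: [0.5133, -0.127, 0.0488]
contact_force: [-0.6, 0.7, -0.1]
```

View pics/c22.png

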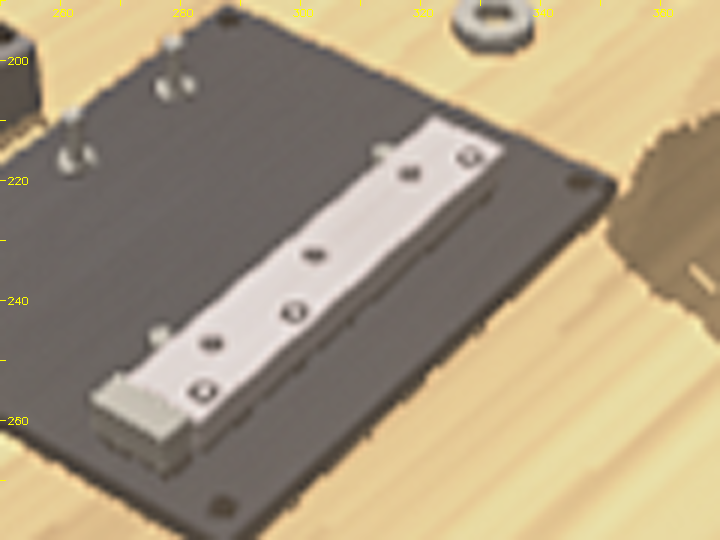

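View pics/c23.png

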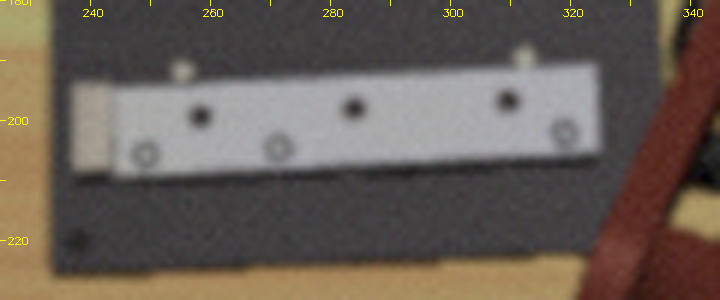

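```bash
python3 -c "
from go import *;print(tofix([.5536,-.0415]))"; python3 go.py f -46 -150 18.0 0
```

```text
[ -53.71455451 -120.59118556]
t 22.18 tip [ 512.3 -123.7   77.7] fix [-100.5 -199.8] yaw 3.79 F [ 0.1 -0.3  0.2] w -0.000
world target [ 0.5633 -0.0703] dx -0.0499 dy -0.0544 dz 0.0598 | ax -0.0008 ay 0.0005 az -0.0015
```

```bash
python3 -m handwheel '[{"dx":0,"dy":-0.054,"dz":0.0,"ax":0,"ay":0,"az":0},{"dx":-0.03,"dy":-0.054,"dz":0.04,"ax":0,"ay":0,"az":0},{"dx":-0.05,"dy":-0.054,"dz":0.06,"ax":0,"ay":0,"az":0},{"dx":-0.056,"dy":-0.054,"dz":0.06,"ax":0,"ay":0,"az":0},{"dx":-0.062,"dy":-0.054,"dz":0.06,"ax":0,"ay":0,"az":0}]' | grep -E "pos|force"; python3 -m handwheel '[{"dx":-0.006,"dy":0,"dz":0,"ax":0,"ay":0,"az":0},{"dx":-0.011,"dy":0,"dz":0,"ax":0,"ay":0,"az":0},{"dx":-0.014,"dy":0,"dz":0,"ax":0,"ay":0,"az":0},{"dx":-0.014,"dy":0,"dz":0,"ax":0,"ay":0,"az":0}]' | grep -E "pos|force"; python3 go.py f -46 -120 18 0
```

```text
tool_pos: [0.5621, -0.0576, -0.0115]
contact_force: [-0.6, -0.2, 1.3]
tool_pos: [0.5608, -0.044, -0.0122]
contact_force: [0.2, -0.5, -0.6]
t 23.30 tip [560.8 -44.   17.8] fix [ -46.7 -123.6] yaw 3.89 F [ 0.2 -0.5 -0.6] w -0.001
world target [ 0.5613 -0.0404] dx -0.0036 dy -0.0007 dz -0.0002 | ax -0.0004 ay -0.0001 az 0.0001
```

```bash
python3 -m handwheel '[{"dx":-0.001,"dy":0,"dz":0,"ax":0,"ay":0,"az":0},{"dx":-0.002,"dy":0,"dz":0,"ax":0,"ay":0,"az":0},{"dx":-0.002,"dy":0,"dz":0,"ax":0,"ay":0,"az":0}]' | grep -E "pos|force"; python3 -m handwheel '[{"dx":-0.001,"dy":0,"dz":0,"ax":0,"ay":0,"az":0},{"dx":-0.001,"dy":0,"dz":0,"ax":0,"ay":0,"az":0}]' | grep -E "pos|force"; python3 -m handwheel '[{"dx":-0.001,"dy":0,"dz":0,"ax":0,"ay":0,"az":0},{"dx":-0.001,"dy":0,"dz":0,"ax":0,"ay":0,"az":0}]' | grep -E "pos|force"
```

```text
tool_pos: [0.5606, -0.0422, -0.0124]
contact_force: [-0.5, -0.0, -0.2]
tool_pos: [0.5605, -0.0419, -0.0124]
contact_force: [-0.7, -5.7, -1.5]
tool_pos: [0.5605, -0.0418, -0.0124]
contact_force: [0.2, -8.4, -1.8]
```

```bash
python3 -m handwheel '[{"dx":-0.002,"dy":0,"dz":0,"ax":0,"ay":0,"az":0},{"dx":-0.002,"dy":0,"dz":0,"ax":0,"ay":0,"az":0}]' | grep -E "pos|force"; python3 go.py;  python3 -m handwheel '[{"dx":0.01,"dy":0,"dz":0,"ax":0,"ay":0,"az":0},{"dx":0.018,"dy":0,"dz":-0.06,"ax":0,"ay":0,"az":0},{"dx":0.09,"dy":0,"dz":-0.07,"ax":0,"ay":0,"az":0},{"dx":0.12,"dy":0,"dz":-0.07,"ax":0,"ay":0,"az":0},{"dx":0.12,"dy":0,"dz":-0.07,"ax":0,"ay":0,"az":0}]' 110| grep -E "pos|force"; python3 - <<'E'
from h import *
s=grab("side"); crop(s,"c24.png",250,190,370,280,6)
f=grab("top","t5.png"); crop(f,"c25.png",225,180,345,230,6);np.savez("pics/top2.npz",**f)
E
```

```text
tool_pos: [0.5606, -0.0416, -0.0121]
contact_force: [0.0, -12.9, -2.1]
t 24.43 tip [560.6 -41.6  17.9] fix [ -46.7 -121.2] yaw 3.94 F [  0.  -12.9  -2.1] w 0.000
tool_pos: [0.569, -0.1596, 0.0583]
contact_force: [0.3, -0.0, -0.8]
```

View pics/c24.png

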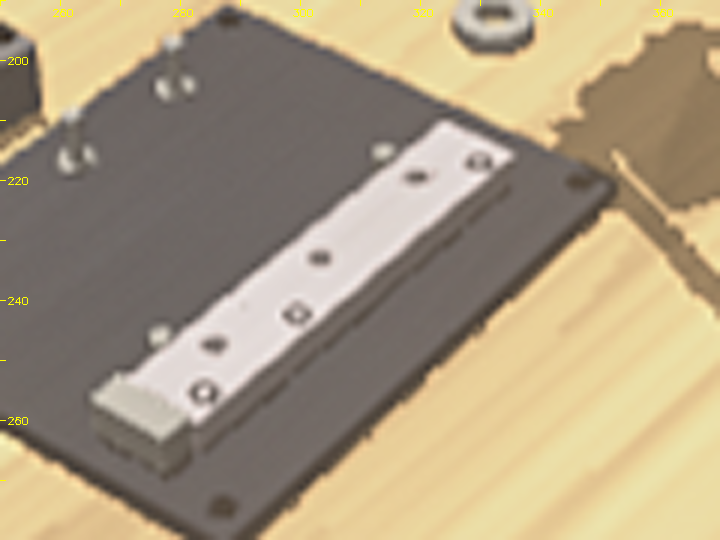

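View pics/c25.png

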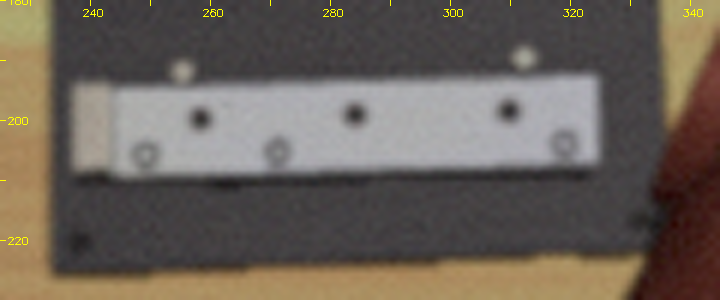

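```bash
python3 -m handwheel '[{"dx":0,"dy":0.062,"dz":0,"ax":0,"ay":0,"az":0}]' 255 | grep pos; python3 go.py f -108 -30 80 0
```

```text
tool_pos: [0.5077, -0.1608, 0.0567]
t 25.27 tip [ 507.7 -160.8   86.7] fix [-107.6 -236.5] yaw 4.06 F [-1.2 -0.7  0.2] w 0.370
world target [0.4933 0.0452] dx -0.2065 dy -0.0002 dz 0.0070 | ax 0.0006 ay 0.0015 az 0.0031
```

```bash
python3 -m handwheel '[{"dx":-0.206,"dy":0,"dz":0,"ax":0,"ay":0,"az":0},{"dx":-0.206,"dy":0,"dz":0,"ax":0,"ay":0,"az":0},{"dx":-0.206,"dy":0,"dz":0,"ax":0,"ay":0,"az":0},{"dx":-0.206,"dy":0,"dz":0,"ax":0,"ay":0,"az":0},{"dx":-0.206,"dy":0,"dz":0,"ax":0,"ay":0,"az":0}]' | grep pos; python3 go.py f -102 -30 18 0
```

```text
tool_pos: [0.492, 0.0452, 0.0573]
t 25.90 tip [492.   45.2  87.3] fix [-109.3  -30. ] yaw 4.09 F [ 0.3 -0.2 -0.4] w -0.003
world target [0.4993 0.0456] dx 0.0001 dy -0.0073 dz 0.0693 | ax 0.0006 ay 0.0000 az 0.0037
```

```bash
python3 -m handwheel '[{"dx":0,"dy":0,"dz":0.05,"ax":0,"ay":0,"az":0.003},{"dx":0,"dy":0,"dz":0.069,"ax":0,"ay":0,"az":0.003},{"dx":0,"dy":-0.008,"dz":0.069,"ax":0,"ay":0,"az":0.003},{"dx":0,"dy":-0.016,"dz":0.069,"ax":0,"ay":0,"az":0.003},{"dx":0,"dy":-0.022,"dz":0.069,"ax":0,"ay":0,"az":0.003}]' | grep -E "pos|force";python3 -m handwheel '[{"dx":0,"dy":-0.002,"dz":0,"ax":0,"ay":0,"az":0},{"dx":0,"dy":-0.002,"dz":0,"ax":0,"ay":0,"az":0}]' | grep -E "pos|force"; python3 go.py
```

```text
tool_pos: [0.5163, 0.0444, -0.0098]
contact_force: [-3.9, -1.7, 1.4]
tool_pos: [0.5171, 0.0452, -0.011]
contact_force: [-0.2, -0.8, 0.9]
t 26.77 tip [517.1  45.2  19. ] fix [-84.2 -31.6] yaw 3.71 F [-0.2 -0.8  0.9] w -0.000
```

```bash
python3 -m handwheel '[{"dx":0,"dy":-0.001,"dz":0,"ax":0,"ay":0,"az":-0.003},{"dx":0,"dy":-0.001,"dz":0,"ax":0,"ay":0,"az":-0.003}]' | grep -E "pos|force"; python3 -m handwheel '[{"dx":0,"dy":-0.001,"dz":0,"ax":0,"ay":0,"az":0},{"dx":0,"dy":-0.001,"dz":0,"ax":0,"ay":0,"az":0}]' | grep -E "pos|force"; python3 -m handwheel '[{"dx":0,"dy":-0.002,"dz":0,"ax":0,"ay":0,"az":0},{"dx":0,"dy":-0.002,"dz":0,"ax":0,"ay":0,"az":0}]' | grep -E "pos|force"; python3 go.py
```

```text
tool_pos: [0.5171, 0.0454, -0.0114]
contact_force: [-3.6, -1.3, 1.8]
tool_pos: [0.5171, 0.0454, -0.0117]
contact_force: [-7.0, 0.7, 4.2]
tool_pos: [0.5176, 0.0458, -0.012]
contact_force: [-10.9, -0.3, 7.1]
t 27.52 tip [517.6  45.8  18. ] fix [-83.7 -31.1] yaw 3.90 F [-10.9  -0.3   7.1] w -0.001
```

Contact at −83.7 again. Retreat (no opening) and look.

```bash
cd .;python3 -m handwheel '[{"dx":0,"dy":0.02,"dz":0.0,"ax":0,"ay":0,"az":0},{"dx":0,"dy":0.02,"dz":-0.06,"ax":0,"ay":0,"az":0},{"dx":0.06,"dy":0.02,"dz":-0.06,"ax":0,"ay":0,"az":0},{"dx":0.12,"dy":0.02,"dz":-0.06,"ax":0,"ay":0,"az":0},{"dx":0.17,"dy":0.02,"dz":-0.06,"ax":0,"ay":0,"az":0}]' | grep -E "pos|force"; python3 - <<'E'
from h import *
s=grab("side"); crop(s,"c26.png",250,190,370,280,6)
f=grab("top","t6.png"); crop(f,"c27.png",225,180,345,230,6)
E
```

```text
tool_pos: [0.5131, -0.1276, 0.0493]
contact_force: [0.5, 0.9, 0.1]
```

View pics/c26.png

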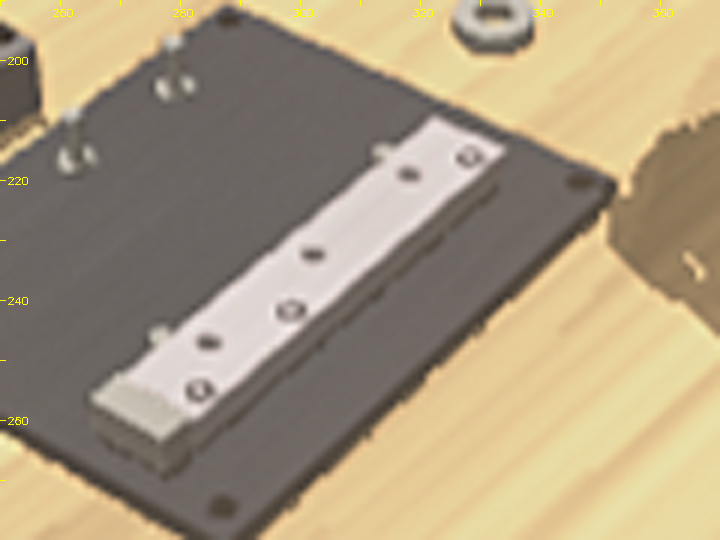

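View pics/c27.png

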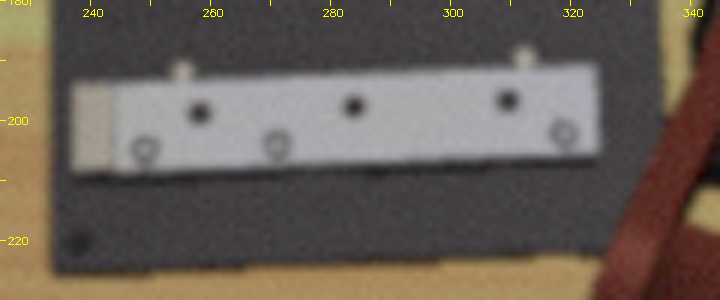

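```bash
python3 - <<'E'
from h import *
from scipy.optimize import least_squares
t=dict(np.load("pics/top0.npz")); s=dict(np.load("pics/side0.npz"))
c2=lambda x,y:(395+x/6-.4,170+y/6-.4); c4=lambda x,y:(360+x/8-.4,140+y/8-.4)
M=np.array([(-89,0,0),(35,0,22),(-91,0,24)])/1e3
def W(p):
    c,q=np.cos(p[2]),np.sin(p[2]); return np.stack([p[0]+c*M[:,0],p[1]+q*M[:,0],M[:,2]],1)
for nm,tp,sp,x0 in[("A",[c2(184,400),c2(131,118)],[c4(393,397),c4(82,272),c4(397,342)],[.545,-.29,.2]),("B",[c2(404,358),c2(342,86)],[c4(473,272),c4(180,160),c4(481,217)],[.565,-.388,.2])]:
    def r(p):
        w=W(p); return np.concatenate([(proj(t,a)-b) for a,b in zip(w,tp)]+[(proj(s,a)-b) for a,b in zip(w,sp)])
    o=least_squares(r,x0); print(nm,o.x.round(4),np.degrees(o.x[2]).round(1),r(o.x).round(1))
E
python3 go.py w 545 -290 90 13
```

```text
A [ 0.5476 -0.2893  0.2333] 13.4 [-0.  -1.  -0.6  0.9 -0.9 -0.3  1.2 -0.9  0.3  0.4]
B [ 0.5674 -0.387   0.2644] 15.2 [-0.1 -0.5 -0.5  0.2 -0.3 -0.3  0.7 -0.8  0.4  0.5]
t 28.25 tip [ 513.4 -129.8   79.5] fix [ -99.8 -206. ] yaw 3.59 F [ 0.3  0.2 -0.5] w -0.002
world target [ 0.545 -0.29 ] dx 0.1618 dy -0.0215 dz -0.0100 | ax -0.0030 ay -0.0028 az -0.1643
```

```bash
python3 -m handwheel '[{"dx":0.162,"dy":-0.0225,"dz":0.0,"ax":0,"ay":0,"az":-0.163},{"dx":0.162,"dy":-0.0225,"dz":0.0,"ax":0,"ay":0,"az":-0.163},{"dx":0.162,"dy":-0.0225,"dz":0.0,"ax":0,"ay":0,"az":-0.163},{"dx":0.162,"dy":-0.0225,"dz":0.0,"ax":0,"ay":0,"az":-0.163},{"dx":0.162,"dy":-0.0225,"dz":0.0,"ax":0,"ay":0,"az":-0.163}]' 100 | grep -E "pos|force"; python3 go.py w 546.5 -289.7 40 13.2
```

```text
tool_pos: [0.5456, -0.2844, 0.0482]
contact_force: [1.3, 0.3, -0.0]
t 28.88 tip [ 545.6 -284.4   78.2] fix [ -78.2 -362.4] yaw 13.25 F [ 1.3  0.3 -0. ] w 0.605
world target [ 0.5465 -0.2897] dx 0.0054 dy 0.0003 dz 0.0381 | ax 0.0000 ay 0.0009 az 0.0009
```

```bash
python3 -m handwheel '[{"dx":0.0045,"dy":0,"dz":0.035,"ax":0,"ay":0,"az":0},{"dx":0.0045,"dy":0,"dz":0.035,"ax":0,"ay":0,"az":0},{"dx":0.0045,"dy":0,"dz":0.035,"ax":0,"ay":0,"az":0}]'  | grep -E "pos|force"; python3 go.py w 546.5 -289.7 3 13.2; python3 - <<'E'
from h import *
s=grab("side"); crop(s,"c28.png",350,120,450,200,7)
E
```

```text
tool_pos: [0.5468, -0.2889, 0.0142]
contact_force: [1.0, 0.8, 0.4]
t 29.25 tip [ 546.8 -288.9   44.2] fix [ -77.2 -367. ] yaw 13.29 F [1.  0.8 0.4] w 0.610
world target [ 0.5465 -0.2897] dx 0.0007 dy 0.0005 dz 0.0412 | ax -0.0003 ay 0.0000 az 0.0016
```

View pics/c28.png

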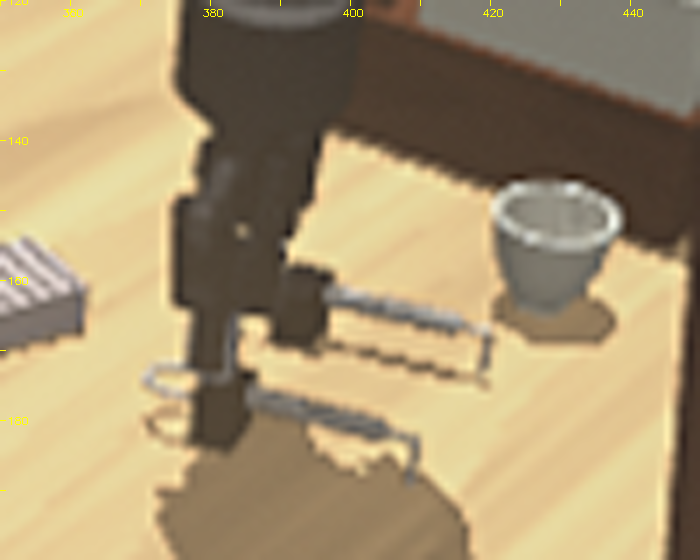

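```bash
python3 -m handwheel '[{"dx":0.0005,"dy":0,"dz":0.02,"ax":0,"ay":0,"az":0},{"dx":0.0005,"dy":0,"dz":0.034,"ax":0,"ay":0,"az":0},{"dx":0.0005,"dy":0,"dz":0.041,"ax":0,"ay":0,"az":0},{"dx":0.0005,"dy":0,"dz":0.041,"ax":0,"ay":0,"az":0}]'  | grep -E "pos|force"; python3 go.py w 546.5 -289.7 3 13.2; python3 - <<'E'
from h import *
s=grab("side"); crop(s,"c29.png",350,120,450,200,7)
E
```

```text
tool_pos: [0.5459, -0.29, -0.0287]
contact_force: [0.5, -1.1, -0.8]
t 29.80 tip [ 545.9 -290.     1.3] fix [ -78.2 -368. ] yaw 13.22 F [ 0.5 -1.1 -0.8] w 0.607
world target [ 0.5465 -0.2897] dx -0.0002 dy -0.0006 dz -0.0017 | ax 0.0014 ay 0.0017 az 0.0003
```

View pics/c29.png

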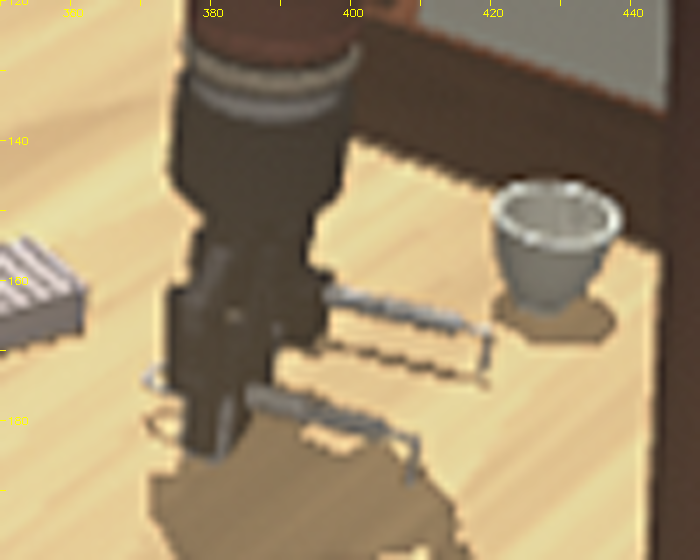

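```bash
python3 -m handwheel '[{"dx":0,"dy":0,"dz":-0.001,"ax":0,"ay":0,"az":0},{"dx":0,"dy":0,"dz":-0.001,"ax":0,"ay":0,"az":0},{"dx":0,"dy":0,"dz":-0.001,"ax":0,"ay":0,"az":0},{"dx":0,"dy":0,"dz":-0.001,"ax":0,"ay":0,"az":0}]' 255 | grep -E "pos|force|wid"; python3 go.py
```

```text
tool_pos: [0.5475, -0.291, -0.0254]
contact_force: [0.3, -0.3, 4.7]
gripper_width: 0.336
t 30.35 tip [ 547.5 -291.     4.6] fix [ -76.7 -369.1] yaw 13.22 F [ 0.3 -0.3  4.7] w 0.336
```

```bash
python3 -m handwheel '[{"dx":0,"dy":0,"dz":-0.05,"ax":0,"ay":0,"az":0},{"dx":0,"dy":0,"dz":-0.09,"ax":0,"ay":0,"az":0},{"dx":0,"dy":0,"dz":-0.09,"ax":0,"ay":0,"az":0}]' | grep -E "pos|force|wid"; python3 go.py f 39 70 90 0;  python3 - <<'E'
from h import *
s=grab("side"); crop(s,"c30.png",330,90,450,190,6)
E
```

```text
tool_pos: [0.5491, -0.2921, 0.0678]
contact_force: [-0.0, -0.7, -0.7]
gripper_width: 0.337
t 30.73 tip [ 549.1 -292.1   97.8] fix [ -75.2 -370.3] yaw 13.22 F [-0.  -0.7 -0.7] w 0.337
world target [0.6332 0.1549] dx -0.4160 dy -0.1842 dz 0.0064 | ax -0.0055 ay -0.0051 az 0.1631
```

View pics/c30.png

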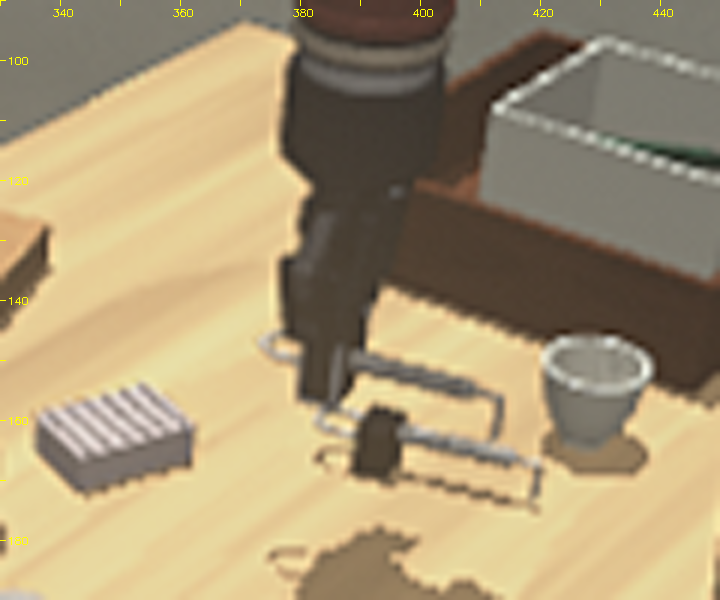

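```bash
python3 -m handwheel '[{"dx":-0.256,"dy":-0.113,"dz":0,"ax":0,"ay":0,"az":0.16},{"dx":-0.256,"dy":-0.113,"dz":0,"ax":0,"ay":0,"az":0.16},{"dx":-0.256,"dy":-0.113,"dz":0,"ax":0,"ay":0,"az":0.16},{"dx":-0.256,"dy":-0.113,"dz":0,"ax":0,"ay":0,"az":0.16},{"dx":-0.256,"dy":-0.113,"dz":0,"ax":0,"ay":0,"az":0.16}]' | grep -E "pos|force|wid"; python3 go.py f 39 70 80 0
```

```text
tool_pos: [0.5962, -0.0121, 0.0607]
contact_force: [-0.3, 0.4, -0.3]
gripper_width: 0.34
t 31.40 tip [596.2 -12.1  90.7] fix [ -9.2 -94.1] yaw 4.22 F [-0.3  0.4 -0.3] w 0.340
world target [0.6332 0.1549] dx -0.1638 dy -0.0492 dz 0.0107 | ax 0.0046 ay 0.0014 az 0.0059
```

```bash
python3 -m handwheel '[{"dx":-0.155,"dy":-0.049,"dz":0,"ax":0,"ay":0,"az":0.004},{"dx":-0.155,"dy":-0.049,"dz":0,"ax":0,"ay":0,"az":0.004},{"dx":-0.155,"dy":-0.049,"dz":0,"ax":0,"ay":0,"az":0.004},{"dx":-0.155,"dy":-0.049,"dz":0,"ax":0,"ay":0,"az":0.004}]' | grep -E "pos|force|wid"; python3 -m handwheel '[{"dx":0,"dy":0,"dz":0,"ax":0,"ay":0,"az":0}]' |grep wid;python3 go.py f 39 70 80 0;python3 - <<'E'
from h import *
s=grab("side"); crop(s,"c31.png",200,130,340,270,5); np.savez("pics/s31.npz",**s)
f=grab("top"); crop(f,"c32.png",225,130,345,230,6);np.savez("pics/t31.npz",**f)
E
```

```text
tool_pos: [0.6343, 0.145, 0.0607]
contact_force: [0.1, 0.8, -1.2]
gripper_width: 0.338
gripper_width: 0.337
t 32.02 tip [634.5 142.1  91.4] fix [39.4 57.1] yaw 3.83 F [ 0.4 -0.4 -1.2] w 0.337
world target [0.6332 0.1549] dx -0.0129 dy 0.0004 dz 0.0114 | ax 0.0037 ay -0.0006 az -0.0008
```

View pics/c31.png

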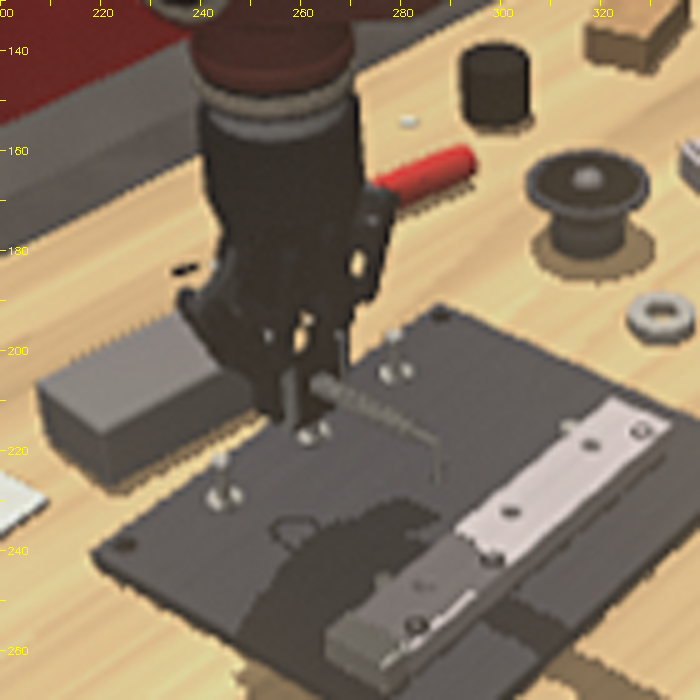

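View pics/c32.png

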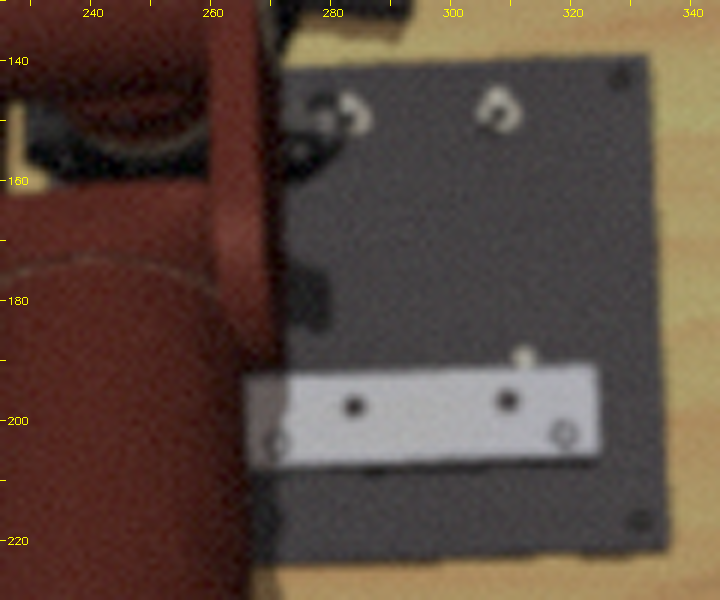

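```bash
python3 - <<'E'
from go import *
s=dict(np.load("pics/s31.npz"))
a=np.radians(3.83); 
for dx in(-89,-86): print(dx,proj(s,[.6345+np.cos(a)*dx/1e3,.1421+np.sin(a)*dx/1e3,.087]),"seen",(200+438/5-.4,130+483/5-.4))
print("hole+70",proj(s,[*fixw(-50,70),.028]),"seen",(200+424/5-.4,130+586/5-.4))
for y,q in((0,(511,512)),(-70,(592,445))): print(proj(s,[*fixw(-50,y),.028]),(199.6+q[0]/5,129.6+q[1]/5))
E
```

```text
-89 [287.45055346 225.6425121 ] seen (287.20000000000005, 226.2)
-86 [286.50401487 225.16468996] seen (287.20000000000005, 226.2)
hole+70 [285.04534913 246.47285254] seen (284.40000000000003, 246.79999999999998)
[302.36782015 231.86491411] (301.8, 232.0)
[318.34210074 218.39389678] (318.0, 218.6)
```

```bash
python3 -m handwheel '[{"dx":-0.013,"dy":0.0005,"dz":0.02,"ax":0.003,"ay":0,"az":0},{"dx":-0.013,"dy":0.0005,"dz":0.036,"ax":0.003,"ay":0,"az":0},{"dx":-0.013,"dy":0.0005,"dz":0.036,"ax":0.003,"ay":0,"az":0},{"dx":-0.013,"dy":0.0005,"dz":0.036,"ax":0.003,"ay":0,"az":0}]' | grep -E "wid"; python3 go.py f 39 70 27 0;python3 - <<'E'
from h import *
s=grab("side"); crop(s,"c33.png",230,180,330,270,7); np.savez("pics/s33.npz",**s)
E
```

```text
gripper_width: 0.341
t 32.62 tip [634.6 155.4  57.3] fix [40.5 70.4] yaw 3.82 F [ 0.5  0.  -0.6] w 0.341
world target [0.6332 0.1549] dx 0.0004 dy 0.0015 dz 0.0303 | ax -0.0027 ay -0.0001 az -0.0011
```

View pics/c33.png

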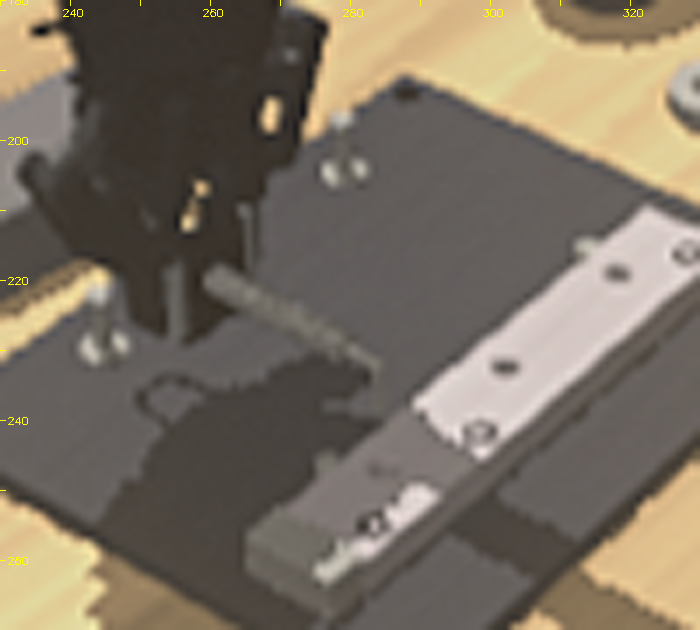

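```bash
python3 -c "
from go import *
s=dict(np.load('pics/s33.npz'));a=np.radians(3.82)
for z in(.053,.077):print(proj(s,[.6346-.089*np.cos(a),.1554-.089*np.sin(a),z]))"
python3 -m handwheel '[{"dx":0,"dy":0.0012,"dz":0.008,"ax":0,"ay":0,"az":0},{"dx":0,"dy":0.0012,"dz":0.015,"ax":0,"ay":0,"az":0},{"dx":0,"dy":0.0012,"dz":0.022,"ax":0,"ay":0,"az":0},{"dx":0,"dy":0.0012,"dz":0.022,"ax":0,"ay":0,"az":0}]' | grep -E "wid|force"; python3 go.py f 39 70 27 0;python3 - <<'E'
from h import *
s=grab("side"); crop(s,"c34.png",230,180,330,270,7); np.savez("pics/s34.npz",**s)
E
```

```text
[284.12355563 238.83816464]
[283.76579294 231.43670007]
contact_force: [0.4, -0.0, -1.0]
gripper_width: 0.336
t 33.17 tip [632.7 155.4  34.4] fix [38.5 70.5] yaw 3.83 F [ 0.4 -0.  -1. ] w 0.336
world target [0.6332 0.1549] dx 0.0005 dy -0.0005 dz 0.0074 | ax -0.0010 ay -0.0001 az -0.0009
```

View pics/c34.png

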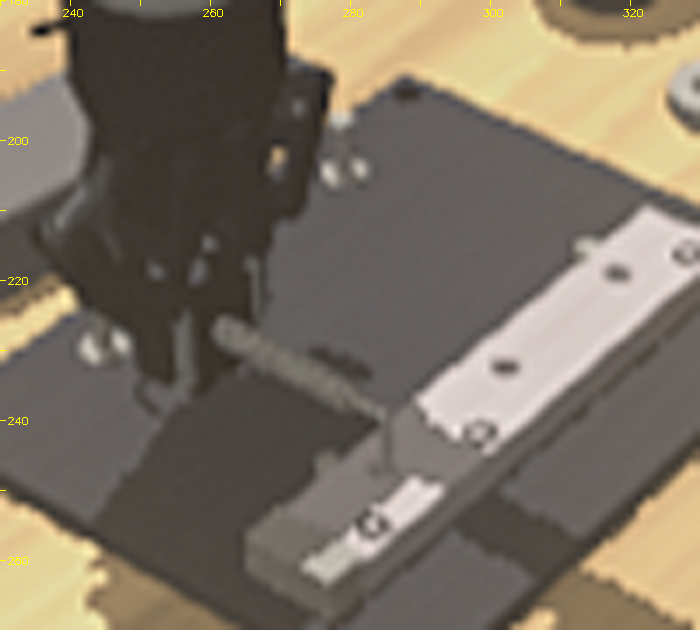

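```bash
python3 -m handwheel '[{"dx":0.0005,"dy":-0.0005,"dz":0.003,"ax":0,"ay":0,"az":0},{"dx":0.0005,"dy":-0.0005,"dz":0.0065,"ax":0,"ay":0,"az":0},{"dx":0.0005,"dy":-0.0005,"dz":0.0065,"ax":0,"ay":0,"az":0}]' | grep -E "wid|force"; python3 go.py f 68 70 27 0;python3 - <<'E'
from h import *
s=grab("side"); crop(s,"c35.png",230,180,330,270,7); np.savez("pics/s34.npz",**s)
E
```

```text
contact_force: [0.2, 0.2, -1.5]
gripper_width: 0.341
t 33.60 tip [633.8 155.   28.7] fix [39.6 70.1] yaw 3.83 F [ 0.2  0.2 -1.5] w 0.341
world target [0.6621 0.1569] dx 0.0000 dy -0.0284 dz 0.0017 | ax -0.0023 ay -0.0000 az -0.0009
```

View pics/c35.png

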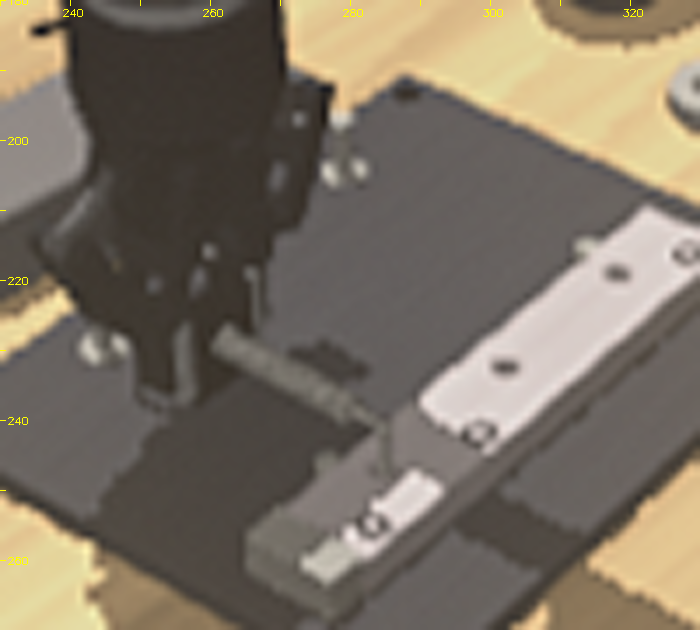

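```bash
python3 -m handwheel '[{"dx":0,"dy":-0.006,"dz":0,"ax":0,"ay":0,"az":0},{"dx":0,"dy":-0.01,"dz":0,"ax":0,"ay":0,"az":0},{"dx":0,"dy":-0.01,"dz":0,"ax":0,"ay":0,"az":0}]' | grep -E "wid|force"; python3 go.py f 68 70 28 0
```

```text
contact_force: [-2.5, 0.5, -0.9]
gripper_width: 0.339
t 34.02 tip [643.7 155.7  28.8] fix [49.5 70. ] yaw 3.83 F [-2.5  0.5 -0.9] w 0.339
world target [0.6621 0.1569] dx 0.0000 dy -0.0185 dz 0.0008 | ax -0.0013 ay -0.0001 az -0.0010
```

```bash
python3 -m handwheel '[{"dx":0,"dy":-0.007,"dz":0,"ax":0,"ay":0,"az":0},{"dx":0,"dy":-0.013,"dz":0,"ax":0,"ay":0,"az":0},{"dx":0,"dy":-0.0185,"dz":0,"ax":0,"ay":0,"az":0},{"dx":0,"dy":-0.0185,"dz":0,"ax":0,"ay":0,"az":0}]' | grep -E "wid|force"; python3 go.py f 68 70 28 0;python3 - <<'E'
from h import *
s=grab("side"); crop(s,"c36.png",210,180,310,270,7); np.savez("pics/s34.npz",**s)
E
```

```text
contact_force: [-7.8, -0.7, -0.4]
gripper_width: 0.338
t 34.52 tip [661.1 156.7  28.1] fix [66.9 69.9] yaw 3.83 F [-7.8 -0.7 -0.4] w 0.338
world target [0.6621 0.1569] dx -0.0001 dy -0.0011 dz 0.0001 | ax 0.0018 ay -0.0004 az -0.0009
```

View pics/c36.png

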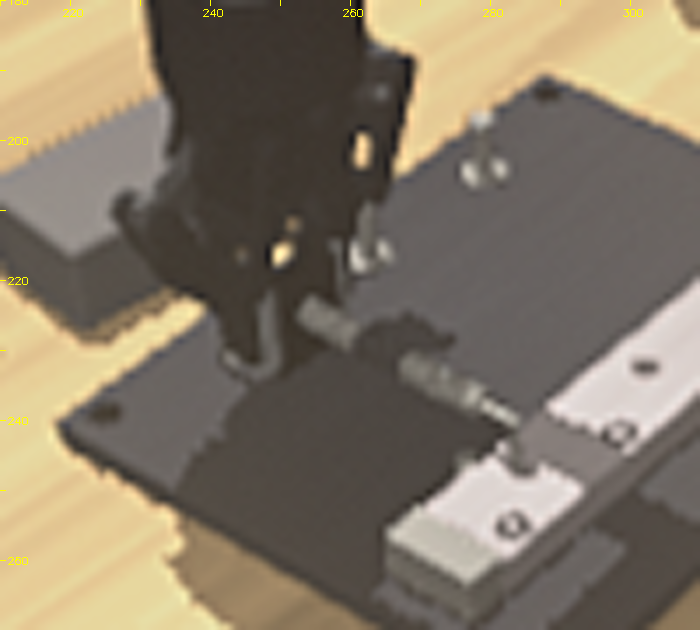

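```bash
python3 -m handwheel '[{"dx":0,"dy":-0.0005,"dz":0.003,"ax":0,"ay":0,"az":0},{"dx":0,"dy":-0.0005,"dz":0.005,"ax":0,"ay":0,"az":0},{"dx":0,"dy":-0.0005,"dz":0.005,"ax":0,"ay":0,"az":0}]' | grep -E "wid|force"; python3 go.py f 68 70 17 0
```

```text
contact_force: [-7.2, -1.1, 2.2]
gripper_width: 0.339
t 34.95 tip [661.4 156.9  23.6] fix [67.3 70.1] yaw 3.84 F [-7.2 -1.1  2.2] w 0.339
world target [0.6621 0.1569] dx 0.0001 dy -0.0007 dz 0.0066 | ax 0.0019 ay -0.0002 az -0.0008
```

```bash
python3 -m handwheel '[{"dx":0,"dy":-0.0005,"dz":0.0015,"ax":0,"ay":0,"az":0},{"dx":0,"dy":-0.0005,"dz":0.003,"ax":0,"ay":0,"az":0},{"dx":0,"dy":-0.0005,"dz":0.003,"ax":0,"ay":0,"az":0}]' | grep -E "wid|force"; python3 go.py f 68 70 17 0
```

```text
contact_force: [-8.0, -0.8, 2.4]
gripper_width: 0.341
t 35.33 tip [662.  157.   20.9] fix [67.9 70.2] yaw 3.83 F [-8.  -0.8  2.4] w 0.341
world target [0.6621 0.1569] dx 0.0002 dy -0.0001 dz 0.0039 | ax 0.0018 ay -0.0000 az -0.0009
```

```bash
python3 -m handwheel '[{"dx":0,"dy":0,"dz":0.0015,"ax":0,"ay":0,"az":0},{"dx":0,"dy":0,"dz":0.003,"ax":0,"ay":0,"az":0},{"dx":0,"dy":0,"dz":0.003,"ax":0,"ay":0,"az":0}]' | grep -E "wid|force"; python3 go.py f 61 70 17 0;python3 - <<'E'
from h import *
s=grab("side"); crop(s,"c37.png",210,180,310,270,7)
E
```

```text
contact_force: [-8.4, -0.9, 3.3]
gripper_width: 0.34
t 35.70 tip [662.  157.   17.9] fix [67.9 70.2] yaw 3.83 F [-8.4 -0.9  3.3] w 0.340
world target [0.6552 0.1564] dx 0.0002 dy 0.0069 dz 0.0009 | ax 0.0018 ay 0.0000 az -0.0009
```

View pics/c37.png

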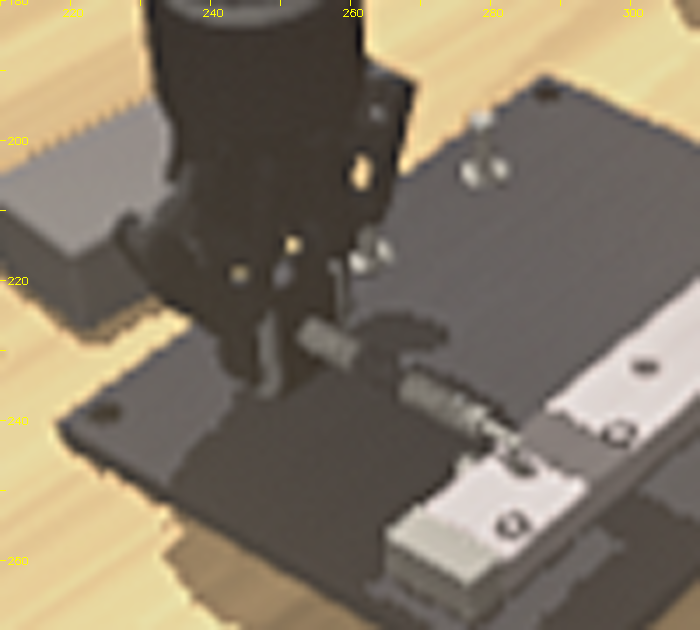

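```bash
python3 -m handwheel '[{"dx":0,"dy":0,"dz":0.001,"ax":0,"ay":0,"az":0},{"dx":0,"dy":0,"dz":0.0015,"ax":0,"ay":0,"az":0},{"dx":0,"dy":0.003,"dz":0.0015,"ax":0,"ay":0,"az":0},{"dx":0,"dy":0.006,"dz":0.0015,"ax":0,"ay":0,"az":0},{"dx":0,"dy":0.006,"dz":0.0015,"ax":0,"ay":0,"az":0}]' | grep -E "wid|force"; python3 go.py f 61 70 17 0
```

```text
contact_force: [-6.3, -0.3, 1.5]
gripper_width: 0.339
t 36.38 tip [656.6 156.7  16.8] fix [62.5 70.2] yaw 3.83 F [-6.3 -0.3  1.5] w 0.339
world target [0.6552 0.1564] dx 0.0002 dy 0.0015 dz -0.0002 | ax -0.0001 ay 0.0001 az -0.0009
```

Now release partially (to ~45 mm) and look.

```bash
python3 -m handwheel '[{"dx":0,"dy":0.001,"dz":0,"ax":0,"ay":0,"az":0},{"dx":0,"dy":0.001,"dz":0,"ax":0,"ay":0,"az":0},{"dx":0,"dy":0.001,"dz":0,"ax":0,"ay":0,"az":0},{"dx":0,"dy":0.001,"dz":0,"ax":0,"ay":0,"az":0}]' 125 | grep -E "wid|force";python3 -m handwheel '[{"dx":0,"dy":0,"dz":-0.03,"ax":0,"ay":0,"az":0},{"dx":0,"dy":0,"dz":-0.08,"ax":0,"ay":0,"az":0},{"dx":0,"dy":0,"dz":-0.08,"ax":0,"ay":0,"az":0},{"dx":0.062,"dy":0,"dz":-0.08,"ax":0,"ay":0,"az":0},{"dx":0.12,"dy":0,"dz":-0.08,"ax":0,"ay":0,"az":0}]' | grep -E "wid|force"; python3 - <<'E'
from h import *
s=grab("side"); crop(s,"c38.png",210,180,310,270,7);f=grab("top","t7.png"); crop(f,"c39.png",225,130,345,230,6)
E
```

```text
contact_force: [-0.1, 0.1, 1.0]
gripper_width: 0.511
contact_force: [1.0, 0.0, -0.8]
gripper_width: 0.509
```

View pics/c38.png

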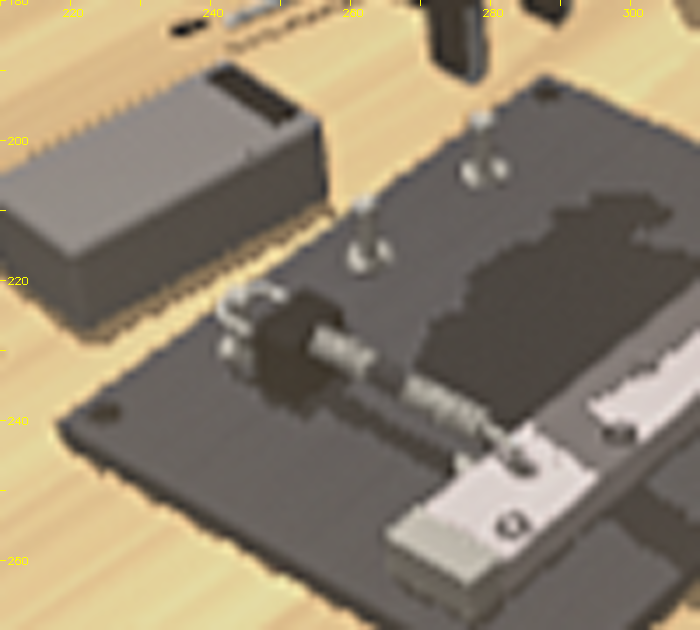

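View pics/c39.png

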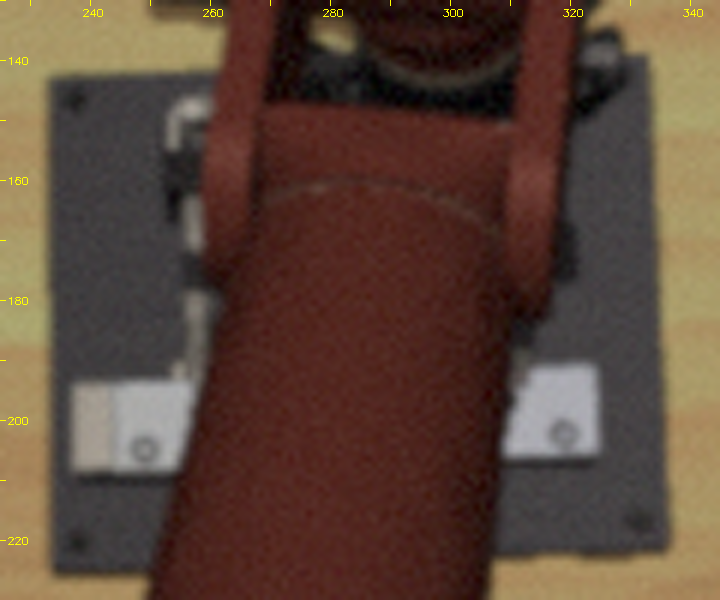

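```bash
python3 go.py w 567 -387 90 15
```

```text
t 37.60 tip [664.2  31.7  95.8] fix [ 61.6 -55. ] yaw 3.51 F [-0.1  0.4 -0.1] w 0.510
world target [ 0.567 -0.387] dx 0.4120 dy 0.1227 dz 0.0062 | ax -0.0019 ay -0.0019 az -0.2006
```

```bash
python3 -m handwheel '[{"dx":0.18,"dy":0.05,"dz":0,"ax":0,"ay":0,"az":-0.19},{"dx":0.18,"dy":0.05,"dz":0,"ax":0,"ay":0,"az":-0.19},{"dx":0.18,"dy":0.05,"dz":0,"ax":0,"ay":0,"az":-0.19},{"dx":0.18,"dy":0.05,"dz":0,"ax":0,"ay":0,"az":-0.19}]' 100| grep pos; python3 - <<'E'
from h import *
s=grab("side"); crop(s,"c40.png",360,140,450,200,8);f=grab("top","t8.png"); crop(f,"c41.png",225,130,345,230,6)
crop(f,"c42.png",395,170,515,250,6)
E
```

```text
tool_pos: [0.6254, -0.1493, 0.0658]
```

View pics/c40.png

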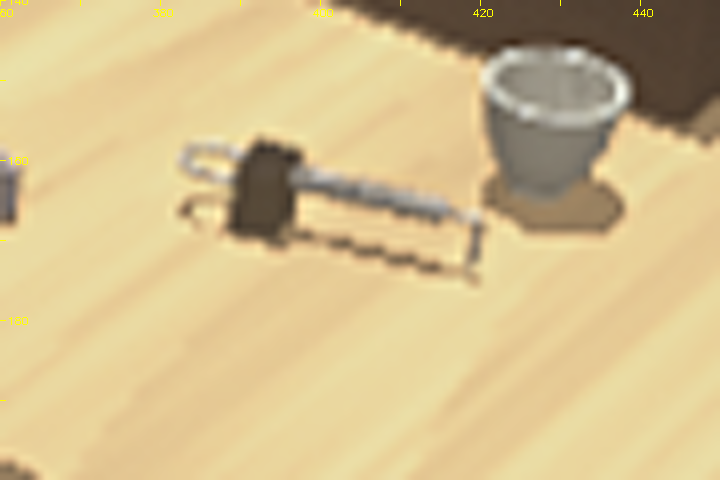

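View pics/c41.png

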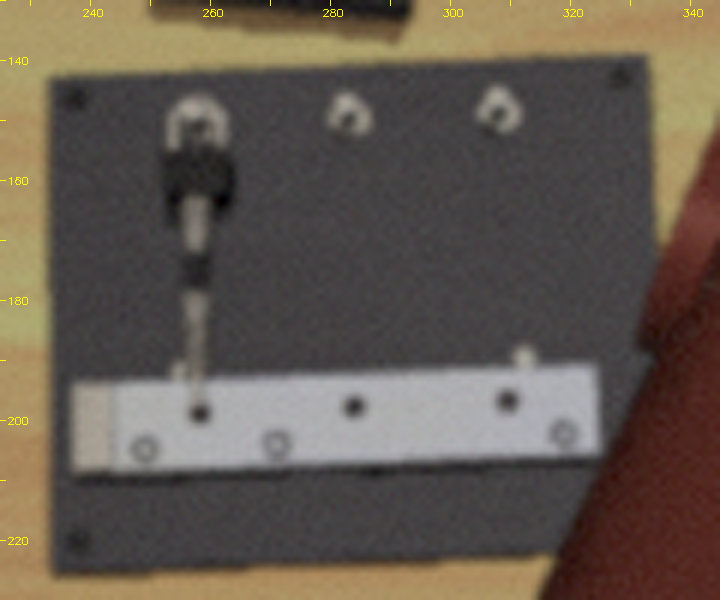

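View pics/t8.png

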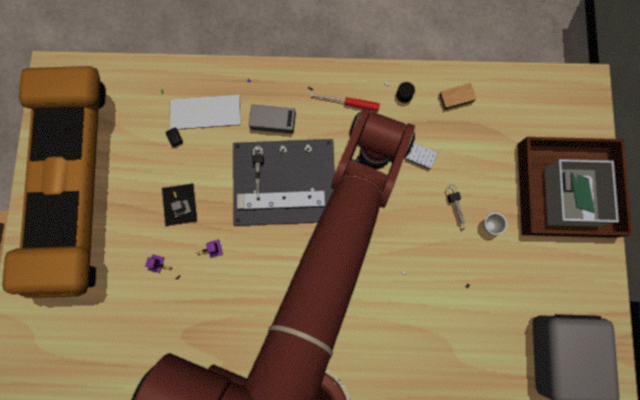

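```bash
python3 go.py w 566.5 -387.3 80 15
```

```text
t 38.20 tip [ 626.1 -145.9   95.8] fix [  11.6 -229.6] yaw 14.65 F [ 0.3 -0.4  0.4] w 0.609
world target [ 0.5665 -0.3873] dx 0.2185 dy 0.1188 dz 0.0153 | ax -0.0024 ay 0.0006 az -0.0062
```

```bash
python3 -m handwheel '[{"dx":0.2185,"dy":0.119,"dz":0,"ax":0,"ay":0,"az":-0.006},{"dx":0.2185,"dy":0.119,"dz":0,"ax":0,"ay":0,"az":-0.006},{"dx":0.2185,"dy":0.119,"dz":0,"ax":0,"ay":0,"az":-0.006},{"dx":0.2185,"dy":0.119,"dz":0,"ax":0,"ay":0,"az":-0.006},{"dx":0.2185,"dy":0.119,"dz":0.02,"ax":0,"ay":0,"az":-0.006}]' | grep pos;  python3 -m handwheel '[{"dx":0,"dy":0,"dz":0,"ax":0,"ay":0,"az":0}]' |grep wid; python3 go.py w 566.5 -387.3 40 15;python3 - <<'E'
from h import *
s=grab("side"); crop(s,"c43.png",360,110,450,200,7)
E
```

```text
tool_pos: [0.5683, -0.391, 0.0482]
gripper_width: 0.608
t 38.95 tip [ 566.2 -384.5   73. ] fix [ -64.4 -463.7] yaw 15.14 F [ 0.2  0.2 -0. ] w 0.608
world target [ 0.5665 -0.3873] dx 0.0029 dy 0.0004 dz 0.0330 | ax -0.0002 ay 0.0047 az 0.0025
```

View pics/c43.png

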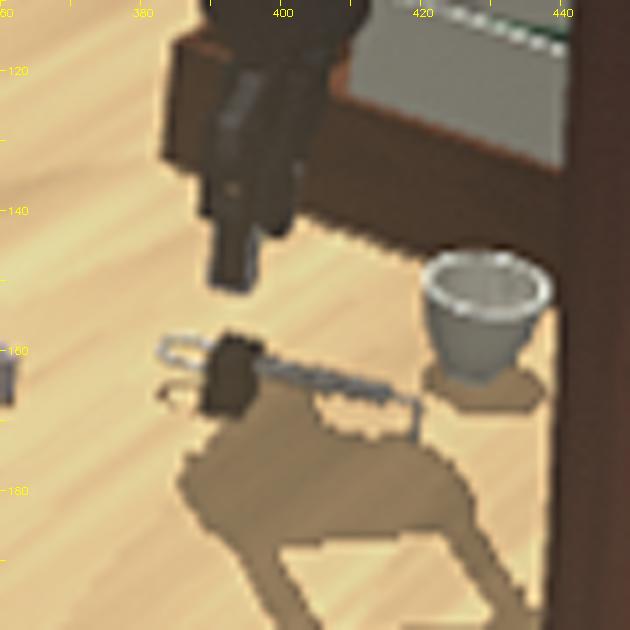

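```bash
python3 -m handwheel '[{"dx":0.0028,"dy":0.0004,"dz":0.033,"ax":0,"ay":0,"az":0.002},{"dx":0.0028,"dy":0.0004,"dz":0.033,"ax":0,"ay":0,"az":0.002},{"dx":0.0028,"dy":0.0004,"dz":0.033,"ax":0,"ay":0,"az":0.002}]' | grep pos;   python3 go.py w 566.5 -387.3 3 15
```

```text
tool_pos: [0.5683, -0.3894, 0.0142]
t 39.38 tip [ 568.3 -389.4   44.2] fix [ -62.6 -468.7] yaw 15.04 F [ 0.   0.3 -0.1] w 0.607
world target [ 0.5665 -0.3873] dx -0.0025 dy 0.0013 dz 0.0412 | ax -0.0034 ay -0.0010 az 0.0008
```

```bash
python3 -m handwheel '[{"dx":0,"dy":0,"dz":0.01,"ax":0,"ay":0,"az":0},{"dx":0,"dy":0,"dz":0.01,"ax":0,"ay":0,"az":0},{"dx":0,"dy":0,"dz":0.01,"ax":0,"ay":0,"az":0}]' | grep pos;   python3 go.py w 566.5 -387.3 3 15
```

```text
tool_pos: [0.5674, -0.3905, 0.0035]
t 39.75 tip [ 567.4 -390.5   33.5] fix [ -63.5 -469.8] yaw 14.94 F [-0.2 -0.6  0.3] w 0.609
world target [ 0.5665 -0.3873] dx -0.0034 dy 0.0002 dz 0.0305 | ax -0.0031 ay -0.0007 az -0.0011
```

```bash
python3 -m handwheel '[{"dx":-0.0034,"dy":0,"dz":0.015,"ax":0,"ay":0,"az":0},{"dx":-0.0034,"dy":0,"dz":0.025,"ax":0,"ay":0,"az":0},{"dx":-0.0034,"dy":0,"dz":0.03,"ax":0,"ay":0,"az":0},{"dx":-0.0034,"dy":0,"dz":0.03,"ax":0,"ay":0,"az":0}]' | grep -E "pos|force";   python3 go.py w 566.5 -387.3 3 15;python3 - <<'E'
from h import *
s=grab("side"); crop(s,"c44.png",360,110,450,200,7)
E
```

```text
tool_pos: [0.5661, -0.3868, -0.0277]
contact_force: [0.5, -0.3, -0.2]
t 40.25 tip [ 566.1 -386.8    2.3] fix [ -64.6 -465.9] yaw 14.94 F [ 0.5 -0.3 -0.2] w 0.605
world target [ 0.5665 -0.3873] dx 0.0006 dy -0.0002 dz -0.0007 | ax -0.0021 ay 0.0007 az -0.0010
```

View pics/c44.png

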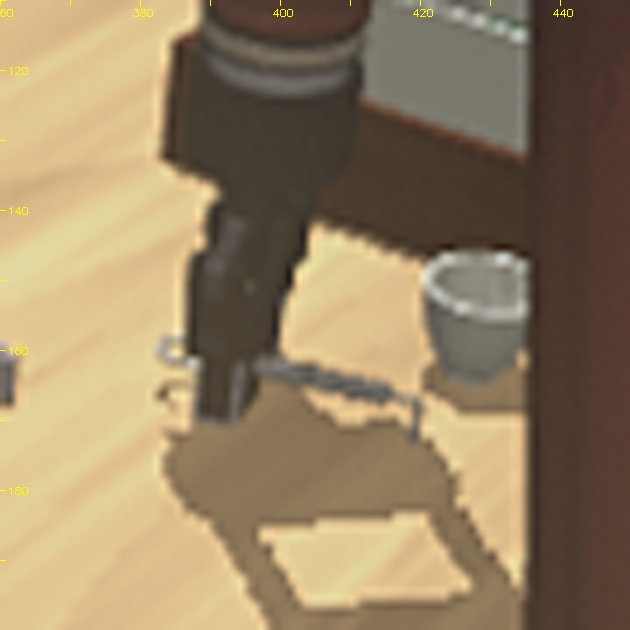

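```bash
python3 -m handwheel '[{"dx":0,"dy":0,"dz":-0.002,"ax":0,"ay":0,"az":0},{"dx":0,"dy":0,"dz":-0.002,"ax":0,"ay":0,"az":0},{"dx":0,"dy":0,"dz":-0.002,"ax":0,"ay":0,"az":0},{"dx":0,"dy":0,"dz":-0.002,"ax":0,"ay":0,"az":0}]' 255 | grep -E "pos|force|wid"; python3 go.py;python3 -m handwheel '[{"dx":0,"dy":0,"dz":-0.05,"ax":0,"ay":0,"az":0},{"dx":0,"dy":0,"dz":-0.09,"ax":0,"ay":0,"az":0},{"dx":0,"dy":0,"dz":-0.09,"ax":0,"ay":0,"az":0}]' | grep -E "pos|force|wid"; python3 go.py f 39 -70 90 0;  python3 - <<'E'
from h import *
s=grab("side"); crop(s,"c45.png",330,70,450,190,5)
E
```

```text
tool_pos: [0.5673, -0.3878, -0.0236]
contact_force: [-0.1, -0.5, 5.1]
gripper_width: 0.334
t 40.80 tip [ 567.3 -387.8    6.4] fix [ -63.5 -467. ] yaw 14.94 F [-0.1 -0.5  5.1] w 0.334
tool_pos: [0.5686, -0.3891, 0.0699]
contact_force: [-0.4, -0.3, -0.9]
gripper_width: 0.337
t 41.17 tip [ 568.6 -389.1   99.9] fix [ -62.3 -468.4] yaw 14.94 F [-0.4 -0.3 -0.9] w 0.337
world target [0.6427 0.0152] dx -0.3716 dy -0.1758 dz 0.0086 | ax -0.0080 ay -0.0062 az 0.1931
```

View pics/c45.png

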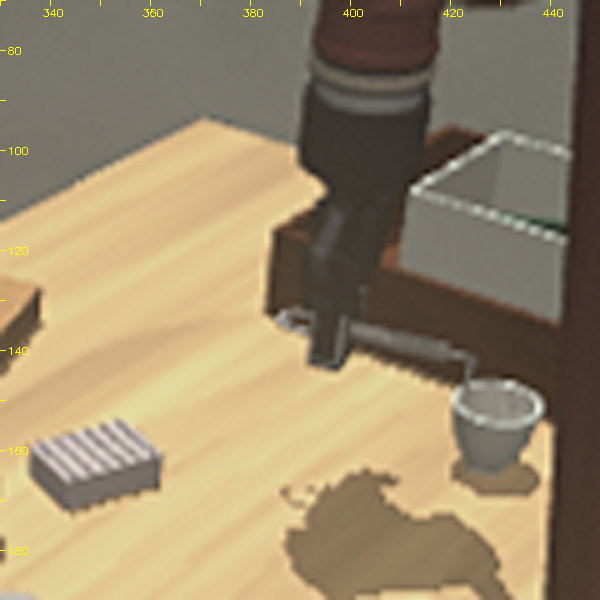

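```bash
python3 -m handwheel '[{"dx":-0.25,"dy":-0.118,"dz":0,"ax":0,"ay":0,"az":0.19},{"dx":-0.25,"dy":-0.118,"dz":0,"ax":0,"ay":0,"az":0.19},{"dx":-0.25,"dy":-0.118,"dz":0,"ax":0,"ay":0,"az":0.19},{"dx":-0.25,"dy":-0.118,"dz":0,"ax":0,"ay":0,"az":0.19},{"dx":-0.25,"dy":-0.118,"dz":0,"ax":0,"ay":0,"az":0.19}]' | grep wid; python3 -m handwheel '[{"dx":0,"dy":0,"dz":0,"ax":0,"ay":0,"az":0}]' |grep wid; python3 go.py f 39 -70 80 0
```

```text
gripper_width: 0.339
gripper_width: 0.341
t 41.98 tip [ 614.2 -112.7   92.6] fix [   2.  -195.7] yaw 4.25 F [-0.2 -0.6 -0.4] w 0.341
world target [0.6427 0.0152] dx -0.1254 dy -0.0379 dz 0.0128 | ax 0.0014 ay 0.0017 az 0.0064
```

```bash
python3 -m handwheel '[{"dx":-0.125,"dy":-0.038,"dz":0,"ax":0,"ay":0,"az":0.006},{"dx":-0.125,"dy":-0.038,"dz":0,"ax":0,"ay":0,"az":0.006},{"dx":-0.125,"dy":-0.038,"dz":0,"ax":0,"ay":0,"az":0.006},{"dx":-0.125,"dy":-0.038,"dz":0.01,"ax":0,"ay":0,"az":0.006},{"dx":-0.125,"dy":-0.038,"dz":0.01,"ax":0,"ay":0,"az":0.006}]' | grep wid; python3 go.py f 39 -70 60 0;python3 - <<'E'
from go import *
s=grab("side"); crop(s,"c46.png",240,130,360,250,6)
st,_=show(); p=st["tool_pos"];a=np.radians(3.88)
for z in(.025,.049): print((proj(s,[p[0]-.089*np.cos(a),p[1]-.089*np.sin(a),p[2]+z])-[239.6,129.6])*6)
E
```

```text
gripper_width: 0.339
t 42.60 tip [643.2  10.4  83.2] fix [ 39.2 -74.8] yaw 3.59 F [-2.  -0.3 -0.8] w 0.339
world target [0.6427 0.0152] dx -0.0048 dy 0.0002 dz 0.0232 | ax 0.0011 ay 0.0002 az -0.0050
t 42.65 tip [643.8  10.4  83.9] fix [ 39.8 -74.9] yaw 3.58 F [ 0.1 -0.6 -0.4] w 0.340
[478.95283265 436.67319208]
[479.62314329 392.61331865]
```

View pics/c46.png

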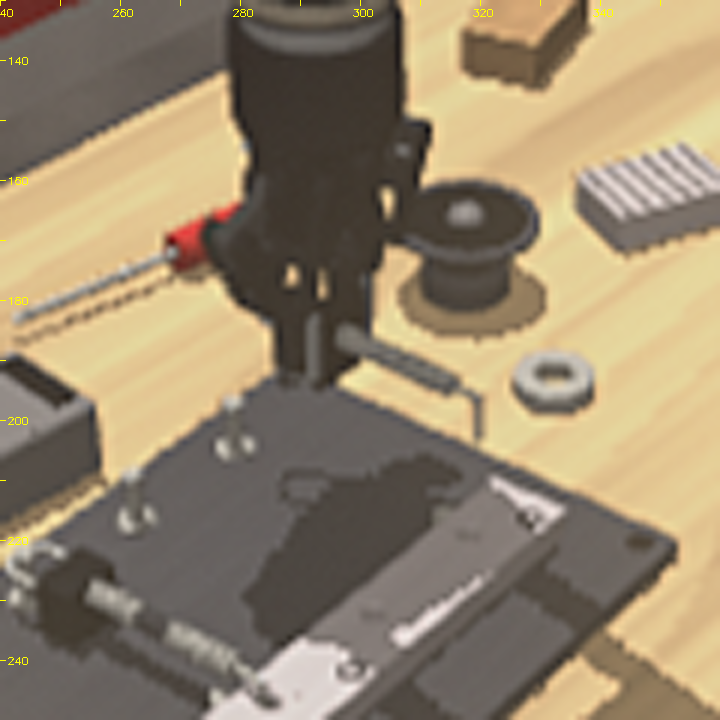

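```bash
python3 -m handwheel '[{"dx":-0.0048,"dy":0.0006,"dz":0.0,"ax":0,"ay":0,"az":-0.005},{"dx":-0.0048,"dy":0.0006,"dz":0.02,"ax":0,"ay":0,"az":-0.005},{"dx":-0.0048,"dy":0.0006,"dz":0.03,"ax":0,"ay":0,"az":-0.005},{"dx":-0.0048,"dy":0.0006,"dz":0.03,"ax":0,"ay":0,"az":-0.005}]' | grep wid; python3 go.py f 39 -70 36 0;python3 - <<'E'
from go import *
s=grab("side"); crop(s,"c47.png",240,150,340,240,7)
st,_=show(); p=st["tool_pos"];a=np.radians(3.88)
for z in(.025,.049): print((proj(s,[p[0]-.089*np.cos(a),p[1]-.089*np.sin(a),p[2]+z])-[239.6,149.6])*7)
E
```

```text
gripper_width: 0.335
t 43.15 tip [642.5  17.   53.3] fix [ 39.  -68.2] yaw 4.00 F [-0.4  0.5 -0.6] w 0.335
world target [0.6427 0.0152] dx 0.0018 dy -0.0000 dz 0.0173 | ax 0.0008 ay 0.0006 az 0.0021
t 43.20 tip [643.3  17.   54.4] fix [ 39.8 -68.3] yaw 4.00 F [ 0.  -0.4 -0.1] w 0.337
[547.5266493  439.53511077]
[548.15960394 389.5986636 ]
```

View pics/c47.png

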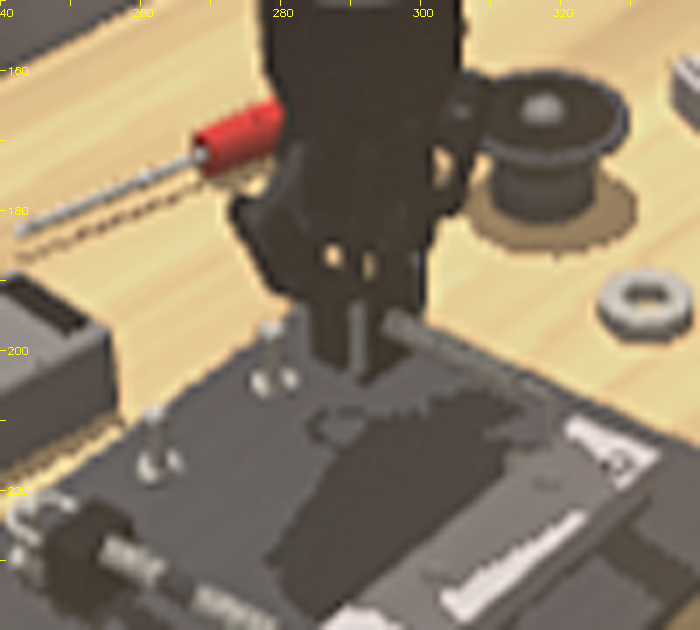

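```bash
python3 -m handwheel '[{"dx":0.0016,"dy":0.0006,"dz":0.008,"ax":0,"ay":0,"az":0.002},{"dx":0.0016,"dy":0.0006,"dz":0.017,"ax":0,"ay":0,"az":0.002},{"dx":0.0016,"dy":0.0006,"dz":0.017,"ax":0,"ay":0,"az":0.002}]' | grep wid; python3 go.py f 39 -70 29 0;python3 - <<'E'
from go import *
s=grab("side"); crop(s,"c48.png",270,180,340,240,10)
st,_=show(); p=st["tool_pos"];a=np.radians(3.88)
for z in(.025,.049): print((proj(s,[p[0]-.089*np.cos(a),p[1]-.089*np.sin(a),p[2]+z])-[269.6,179.6])*10)
E
```

```text
gripper_width: 0.337
t 43.58 tip [642.8  15.3  37.3] fix [ 39.1 -69.9] yaw 3.88 F [-0.1 -0.3 -0.5] w 0.337
world target [0.6427 0.0152] dx 0.0001 dy 0.0001 dz 0.0083 | ax -0.0009 ay 0.0004 az 0.0000
t 43.62 tip [643.2  15.3  37.9] fix [ 39.5 -70. ] yaw 3.88 F [-0.4  0.5 -0.4] w 0.337
[486.00767605 373.26572925]
[486.95066639 303.15086802]
```

View pics/c48.png

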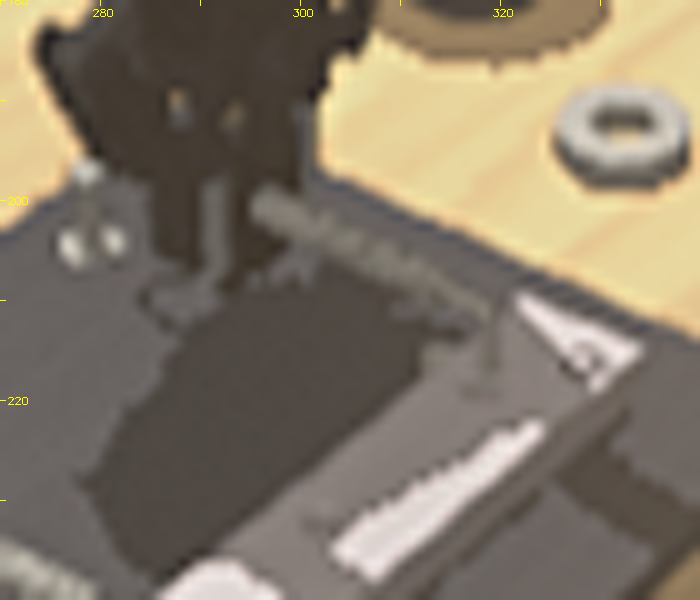

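```bash
python3 -m handwheel '[{"dx":-0.0008,"dy":-0.001,"dz":0,"ax":0,"ay":0,"az":0},{"dx":-0.0008,"dy":-0.001,"dz":0.005,"ax":0,"ay":0,"az":0},{"dx":-0.0008,"dy":-0.001,"dz":0.009,"ax":0,"ay":0,"az":0},{"dx":-0.0008,"dy":-0.001,"dz":0.009,"ax":0,"ay":0,"az":0}]' | grep -E "wid|for"; python3 go.py f 39 -70 29 0;python3 - <<'E'
from go import *
s=grab("side"); crop(s,"c49.png",270,180,340,240,10)
E
```

```text
contact_force: [-0.1, -0.1, -1.0]
gripper_width: 0.339
t 44.12 tip [644.2  16.2  28.9] fix [ 40.5 -69.2] yaw 3.88 F [-0.1 -0.1 -1. ] w 0.339
world target [0.6427 0.0152] dx 0.0008 dy 0.0015 dz -0.0001 | ax -0.0018 ay 0.0001 az 0.0001
```

View pics/c49.png

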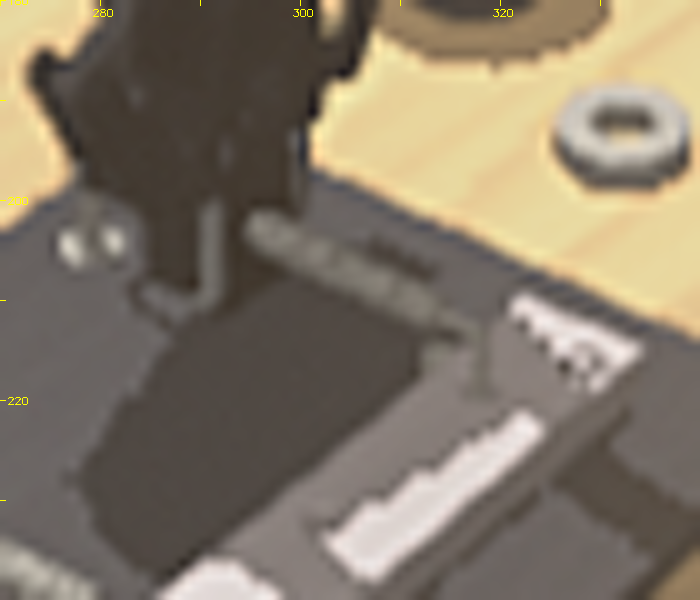

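```bash
python3 -m handwheel '[{"dx":0,"dy":-0.006,"dz":0,"ax":0,"ay":0,"az":0},{"dx":0,"dy":-0.010,"dz":0,"ax":0,"ay":0,"az":0},{"dx":0,"dy":-0.010,"dz":0,"ax":0,"ay":0,"az":0}]' | grep -E "wid|for"; python3 go.py f 68 -70 29 0
```

```text
contact_force: [-3.3, -0.0, -1.7]
gripper_width: 0.338
t 44.55 tip [654.2  16.8  29.2] fix [ 50.6 -69.3] yaw 3.89 F [-3.3 -0.  -1.7] w 0.338
world target [0.6716 0.0172] dx 0.0007 dy -0.0174 dz 0.0002 | ax -0.0012 ay 0.0001 az 0.0001
```

```bash
python3 -m handwheel '[{"dx":0.0004,"dy":-0.006,"dz":0,"ax":0,"ay":0,"az":0},{"dx":0.0004,"dy":-0.012,"dz":0,"ax":0,"ay":0,"az":0},{"dx":0.0004,"dy":-0.018,"dz":0,"ax":0,"ay":0,"az":0},{"dx":0.0004,"dy":-0.018,"dz":0,"ax":0,"ay":0,"az":0}]' | grep -E "wid|for"; python3 go.py f 68 -70 20 0;python3 - <<'E'
from go import *
s=grab("side"); crop(s,"c50.png",250,180,340,240,8)
E
```

```text
contact_force: [-8.2, -0.8, 0.0]
gripper_width: 0.339
t 45.05 tip [671.1  17.7  28.6] fix [ 67.5 -69.5] yaw 3.89 F [-8.2 -0.8  0. ] w 0.339
world target [0.6716 0.0172] dx 0.0005 dy -0.0005 dz 0.0086 | ax 0.0019 ay 0.0004 az 0.0002
```

View pics/c50.png

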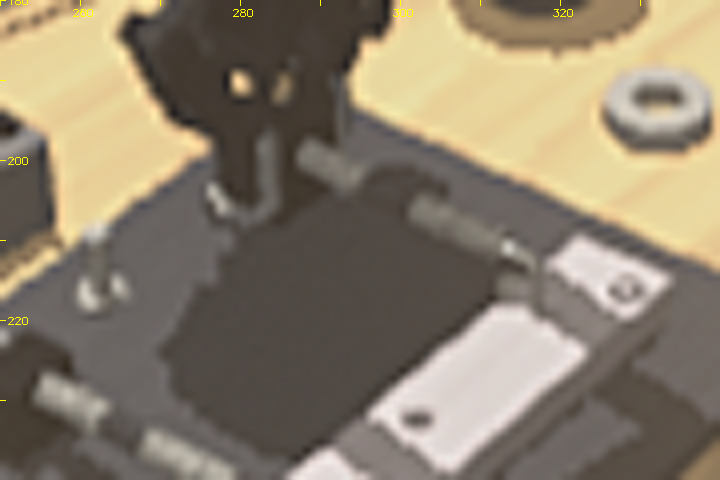

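```bash
python3 -m handwheel '[{"dx":0.0003,"dy":-0.0005,"dz":0.003,"ax":0,"ay":0,"az":0},{"dx":0.0003,"dy":-0.0005,"dz":0.006,"ax":0,"ay":0,"az":0},{"dx":0.0003,"dy":-0.0005,"dz":0.006,"ax":0,"ay":0,"az":0}]' | grep -E "wid|for"; python3 -m handwheel '[{"dx":0,"dy":0,"dz":0.0015,"ax":0,"ay":0,"az":0},{"dx":0,"dy":0,"dz":0.003,"ax":0,"ay":0,"az":0},{"dx":0,"dy":0,"dz":0.003,"ax":0,"ay":0,"az":0}]' | grep -E "wid|for";python3 go.py f 68 -70 17.5 0
```

```text
contact_force: [-7.0, -1.1, 1.3]
gripper_width: 0.337
contact_force: [-7.2, -0.8, 3.8]
gripper_width: 0.338
t 45.85 tip [671.8  17.3  20.6] fix [ 68.2 -69.9] yaw 3.90 F [-7.2 -0.8  3.8] w 0.338
world target [0.6716 0.0172] dx 0.0001 dy 0.0002 dz 0.0031 | ax 0.0015 ay 0.0001 az 0.0003
```

```bash
python3 -m handwheel '[{"dx":0,"dy":0,"dz":0.001,"ax":0,"ay":0,"az":0},{"dx":0,"dy":0,"dz":0.002,"ax":0,"ay":0,"az":0},{"dx":0,"dy":0,"dz":0.002,"ax":0,"ay":0,"az":0}]' | grep -E "wid|for"; python3 -m handwheel '[{"dx":0,"dy":0,"dz":0.0005,"ax":0,"ay":0,"az":0},{"dx":0,"dy":0,"dz":0.001,"ax":0,"ay":0,"az":0}]' | grep -E "wid|for";python3 go.py f 61 -70 17.5 0;python3 - <<'E'
from go import *
s=grab("side"); crop(s,"c51.png",250,180,340,240,8)
E
```

```text
contact_force: [-7.9, -0.9, 3.5]
gripper_width: 0.337
contact_force: [-9.7, -0.4, 8.4]
gripper_width: 0.336
t 46.48 tip [672.   17.3  18.5] fix [ 68.4 -70. ] yaw 3.90 F [-9.7 -0.4  8.4] w 0.336
world target [0.6646 0.0167] dx 0.0000 dy 0.0074 dz 0.0010 | ax 0.0016 ay 0.0001 az 0.0003
```

View pics/c51.png

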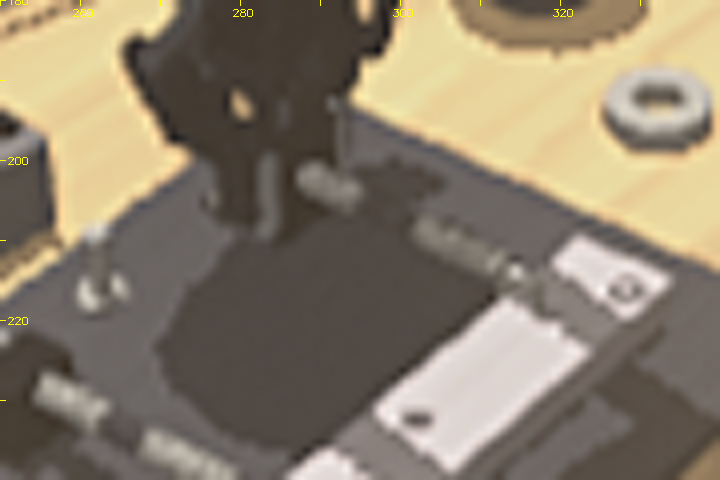

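Foot on the base (8 N). Move back 6 mm, release.

```bash
python3 -m handwheel '[{"dx":0,"dy":0.002,"dz":0,"ax":0,"ay":0,"az":0},{"dx":0,"dy":0.004,"dz":0,"ax":0,"ay":0,"az":0},{"dx":0,"dy":0.0065,"dz":0,"ax":0,"ay":0,"az":0},{"dx":0,"dy":0.0065,"dz":0,"ax":0,"ay":0,"az":0}]' | grep -E "wid|for"; python3 go.py; python3 -m handwheel '[{"dx":0,"dy":0.0005,"dz":0,"ax":0,"ay":0,"az":0},{"dx":0,"dy":0.0005,"dz":0,"ax":0,"ay":0,"az":0},{"dx":0,"dy":0.0005,"dz":0,"ax":0,"ay":0,"az":0},{"dx":0,"dy":0.0005,"dz":0,"ax":0,"ay":0,"az":0}]' 125 | grep -E "wid|force";python3 -m handwheel '[{"dx":0,"dy":0,"dz":-0.03,"ax":0,"ay":0,"az":0},{"dx":0,"dy":0,"dz":-0.08,"ax":0,"ay":0,"az":0},{"dx":0,"dy":0,"dz":-0.11,"ax":0,"ay":0,"az":0},{"dx":0,"dy":0.0,"dz":-0.11,"ax":0,"ay":0,"az":0},{"dx":0,"dy":0.06,"dz":-0.11,"ax":0,"ay":0,"az":0}]' | grep -E "wid|force"; python3 go.py; python3 - <<'E'
from h import *
s=grab("side"); crop(s,"c52.png",210,180,340,270,6)
E
```

```text
contact_force: [-6.8, -0.8, 5.0]
gripper_width: 0.341
t 47.02 tip [666.3  16.8  18.4] fix [ 62.7 -70. ] yaw 3.89 F [-6.8 -0.8  5. ] w 0.341
contact_force: [-0.1, -1.8, -0.2]
gripper_width: 0.512
contact_force: [-0.9, -1.5, 0.8]
gripper_width: 0.508
t 48.15 tip [606.9  12.6 125.4] fix [  3.1 -70.2] yaw 3.90 F [-0.9 -1.5  0.8] w 0.508
```

View pics/c52.png

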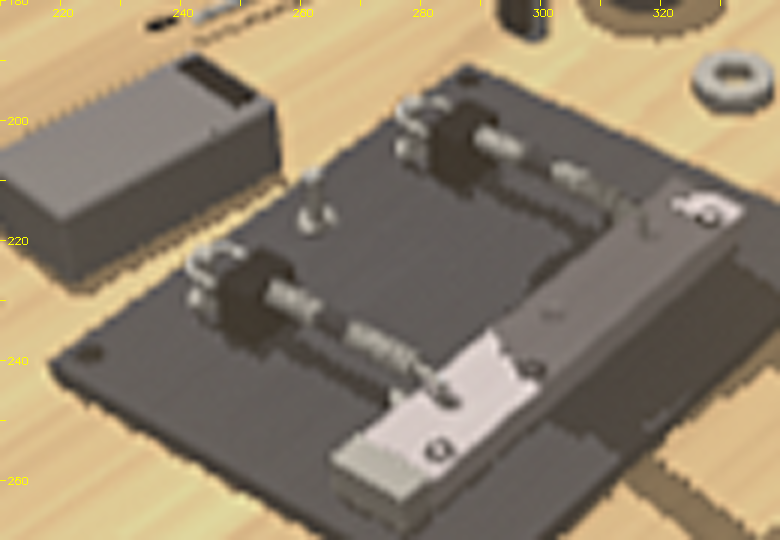

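```bash
python3 - <<'E'
from h import *
f=grab("top"); crop(f,"c53.png",155,180,205,230,14); s=grab("side"); crop(s,"c54.png",185,280,255,340,10)
np.savez("pics/t53.npz",**f); np.savez("pics/s53.npz",**s)
E
```

```text
(no output)
```

View pics/c53.png

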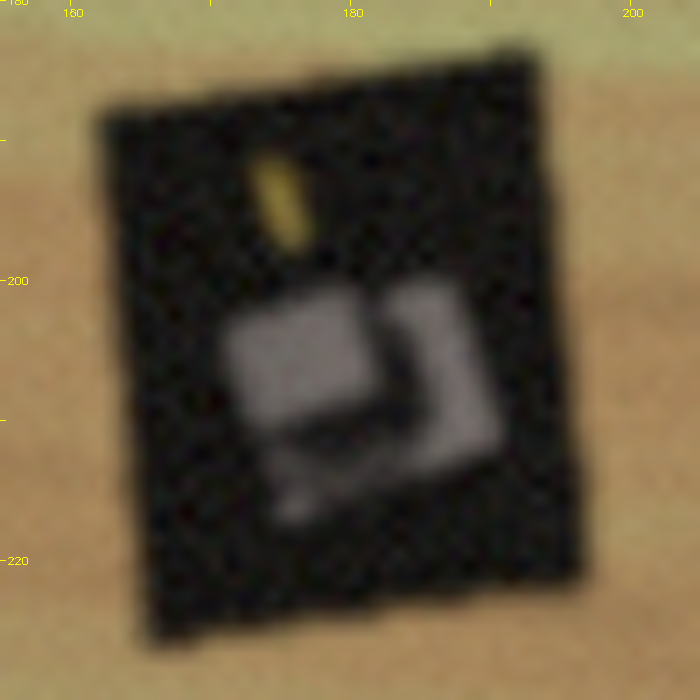

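View pics/c54.png

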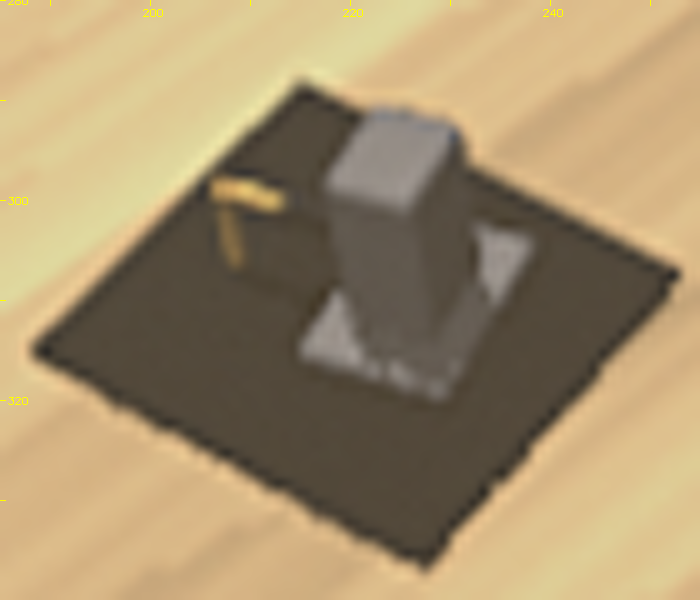

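```bash
python3 - <<'E'
from go import *
from scipy.optimize import least_squares
t=dict(np.load("pics/t53.npz")); s=dict(np.load("pics/s53.npz"))
ct=lambda x,y:np.array((155+x/14-.45,180+y/14-.45)); cs=lambda x,y:np.array((185+x/10-.45,280+y/10-.45))
T=[((11,13,52),(222,322)),((11,-13,52),(355,288)),((-11,-13,52),(382,390)),((-11,13,52),(258,428)),((18,-22,6),(455,278)),((-18,-22,6),(500,440)),((-18,22,6),(283,522)),((47,0,26),(268,153))]
S=[((11,13,52),(328,185)),((11,-13,52),(378,108)),((-11,-13,52),(464,133)),((-11,13,52),(408,210)),((-18,-22,6),(535,238)),((-18,22,6),(443,400)),((18,22,6),(301,350)),((45,0,0),(236,270))]
def W(p,m):
    m=np.array(m)/1e3;c,q=np.cos(p[2]),np.sin(p[2]); return np.array([p[0]+c*m[0]-q*m[1],p[1]+q*m[0]+c*m[1],.004+m[2]])
def r(p): return np.concatenate([proj(t,W(p,m))-ct(*q) for m,q in T]+[proj(s,W(p,m))-cs(*q) for m,q in S])
o=least_squares(r,[.52,.37,.25]);print(o.x.round(4),np.degrees(o.x[2]));print(r(o.x).reshape(-1,2).round(2).tolist())
for k in(1,0):
    def r1(p): return r(p)[:16] if k else r(p)[16:]
    o=least_squares(r1,[.52,.37,.25]);print(o.x.round(4),np.degrees(o.x[2]))
E
python3 go.py w 518 372 120 20
```

```text
[0.516  0.3635 0.384 ] 22.001920947817663
[[-0.54, 0.7], [-0.73, -0.22], [-0.2, 0.12], [-0.68, 0.78], [-0.74, -0.05], [-0.03, 0.46], [0.19, 0.14], [-0.24, 0.56], [-1.11, -0.09], [-0.12, -1.28], [0.5, -1.26], [0.28, 0.05], [0.41, 0.17], [0.21, -0.67], [-0.61, -0.04], [0.35, -1.04]]
[0.5169 0.3627 0.3628] 20.78854099314518
[0.515  0.3644 0.3989] 22.85261860896006
t 48.30 tip [600.7  13.3 122.5] fix [ -3.  -69.1] yaw 3.87 F [ 0.7 -0.5  0.3] w 0.514
world target [0.518 0.372] dx -0.3635 dy 0.0583 dz 0.0034 | ax 0.0053 ay 0.0023 az -0.2815
```

```bash
python3 -m handwheel '[{"dx":-0.3,"dy":0.04,"dz":0,"ax":0,"ay":0,"az":-0.31},{"dx":-0.3,"dy":0.04,"dz":0,"ax":0,"ay":0,"az":-0.31},{"dx":-0.3,"dy":0.04,"dz":0,"ax":0,"ay":0,"az":-0.31},{"dx":-0.3,"dy":0.04,"dz":0,"ax":0,"ay":0,"az":-0.31},{"dx":-0.3,"dy":0.04,"dz":0,"ax":0,"ay":0,"az":-0.31}]' 100| grep pos;  python3 -m handwheel '[{"dx":0,"dy":0,"dz":0,"ax":0,"ay":0,"az":0}]' |grep wid; python3 go.py w 516 363.5 90 21.8
```

```text
tool_pos: [0.5461, 0.3122, 0.0973]
gripper_width: 0.606
t 49.05 tip [545.6 313.  127.2] fix [-37.7 233.7] yaw 21.93 F [-0.8 -0.4 -0.2] w 0.606
world target [0.516  0.3635] dx -0.0579 dy 0.0087 dz 0.0371 | ax -0.0037 ay -0.0004 az 0.0024
```

```bash
python3 -m handwheel '[{"dx":-0.058,"dy":0.0087,"dz":0.0,"ax":0,"ay":0,"az":0.002},{"dx":-0.058,"dy":0.0087,"dz":0.04,"ax":0,"ay":0,"az":0.002},{"dx":-0.058,"dy":0.0087,"dz":0.05,"ax":0,"ay":0,"az":0.002},{"dx":-0.058,"dy":0.0087,"dz":0.05,"ax":0,"ay":0,"az":0.002},{"dx":-0.058,"dy":0.0087,"dz":0.05,"ax":0,"ay":0,"az":0.002}]' | grep pos; python3 go.py w 516 363.5 17 21.8; python3 - <<'E'
from h import *
f=grab("top","t9.png"); s=grab("side"); crop(s,"c55.png",170,230,270,340,6)
E
```

```text
tool_pos: [0.518, 0.3598, 0.0487]
t 49.67 tip [518.  359.8  78.7] fix [-62.  282.2] yaw 21.45 F [-0.3 -0.4  0.1] w 0.605
world target [0.516  0.3635] dx -0.0042 dy 0.0009 dz 0.0617 | ax -0.0051 ay -0.0007 az -0.0061
```

View pics/c55.png

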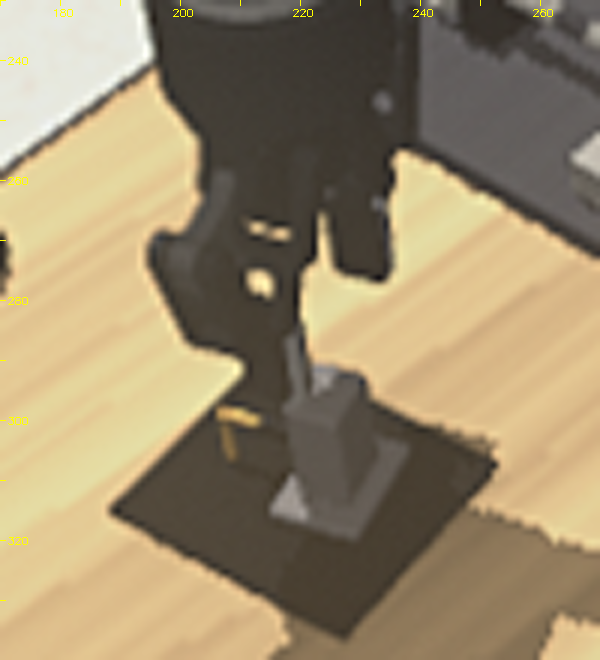

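View pics/t9.png

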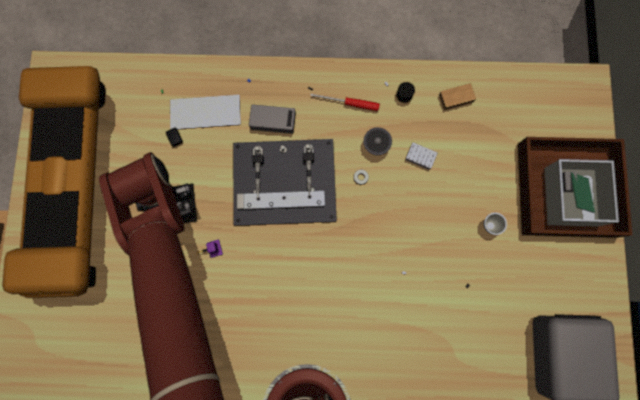

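```bash
python3 -m handwheel '[{"dx":-0.004,"dy":0.0009,"dz":0.0,"ax":-0.003,"ay":0,"az":-0.006},{"dx":-0.004,"dy":0.0009,"dz":0.015,"ax":-0.003,"ay":0,"az":-0.006},{"dx":-0.004,"dy":0.0009,"dz":0.015,"ax":-0.003,"ay":0,"az":-0.006}]' | grep pos; python3 go.py w 516 363.5 17 21.8; python3 - <<'E'
from h import *
s=grab("side"); crop(s,"c56.png",170,230,270,340,6)
E
```

```text
tool_pos: [0.5127, 0.3628, 0.03]
t 50.15 tip [512.7 362.8  60. ] fix [-67.2 285.5] yaw 21.89 F [-1.2 -0.9 -0.5] w 0.607
world target [0.516  0.3635] dx 0.0005 dy -0.0035 dz 0.0430 | ax 0.0040 ay -0.0014 az 0.0015
```

View pics/c56.png

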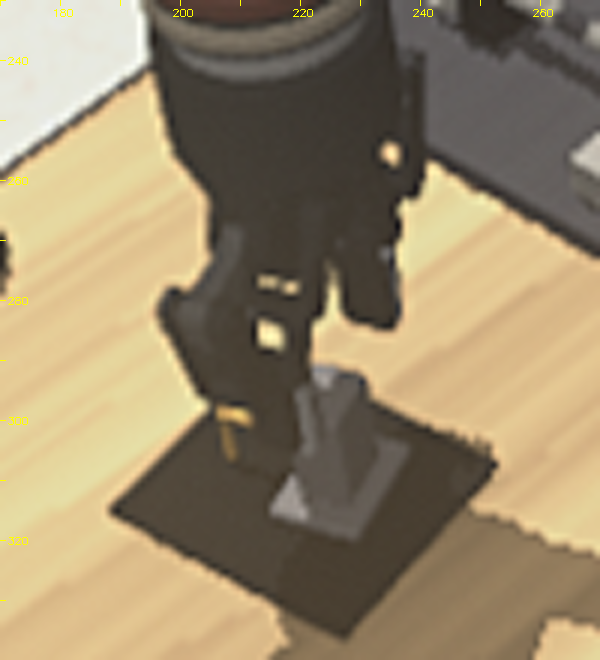

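```bash
python3 -m handwheel '[{"dx":0.0003,"dy":-0.003,"dz":0.0,"ax":0.003,"ay":0,"az":0},{"dx":0.0003,"dy":-0.003,"dz":0.02,"ax":0.003,"ay":0,"az":0},{"dx":0.0003,"dy":-0.003,"dz":0.035,"ax":0.003,"ay":0,"az":0},{"dx":0.0003,"dy":-0.003,"dz":0.041,"ax":0.003,"ay":0,"az":0},{"dx":0.0003,"dy":-0.003,"dz":0.041,"ax":0.003,"ay":0,"az":0}]' | grep -E "pos|for"; python3 go.py w 516 363.5 17 21.8; python3 - <<'E'
from h import *
s=grab("side"); crop(s,"c57.png",170,230,270,340,6)
E
```

```text
tool_pos: [0.5164, 0.3639, -0.01]
contact_force: [-0.0, -0.6, -0.1]
t 50.83 tip [516.4 363.9  20. ] fix [-63.4 286.4] yaw 21.88 F [-0.  -0.6 -0.1] w 0.606
world target [0.516  0.3635] dx 0.0002 dy 0.0005 dz 0.0030 | ax -0.0008 ay -0.0012 az 0.0013
```

View pics/c57.png

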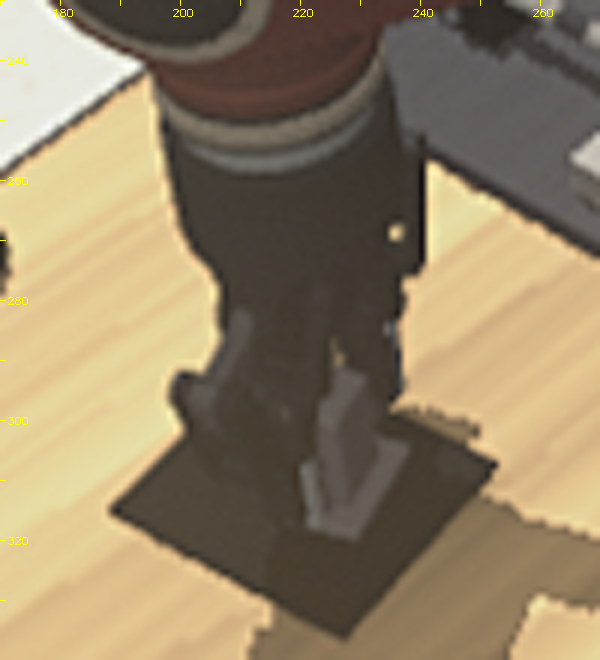

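```bash
python3 -m handwheel '[{"dx":0,"dy":0,"dz":0,"ax":0,"ay":0,"az":0},{"dx":0,"dy":0,"dz":0,"ax":0,"ay":0,"az":0},{"dx":0,"dy":0,"dz":0,"ax":0,"ay":0,"az":0},{"dx":0,"dy":0,"dz":0,"ax":0,"ay":0,"az":0}]' 255 | grep -E "pos|force|wid"; python3 go.py; python3 -m handwheel '[{"dx":0,"dy":0,"dz":-0.04,"ax":0,"ay":0,"az":0},{"dx":0,"dy":0,"dz":-0.08,"ax":0,"ay":0,"az":0},{"dx":0,"dy":0,"dz":-0.08,"ax":0,"ay":0,"az":0}]' | grep -E "pos|force|wid"; python3 go.py; python3 - <<'E'
from h import *
s=grab("side"); crop(s,"c58.png",170,220,270,330,6); np.savez("pics/s58.npz",**s)
E
```

```text
tool_pos: [0.5178, 0.3647, -0.0078]
contact_force: [0.2, -0.1, 3.4]
gripper_width: 0.294
t 51.38 tip [517.8 364.7  22.2] fix [-61.9 287.1] yaw 21.88 F [ 0.2 -0.1  3.4] w 0.294
tool_pos: [0.5193, 0.3657, 0.0754]
contact_force: [1.1, 0.1, -1.2]
gripper_width: 0.297
t 51.75 tip [519.3 365.7 105.4] fix [-60.4 288. ] yaw 21.88 F [ 1.1  0.1 -1.2] w 0.297
```

View pics/c58.png

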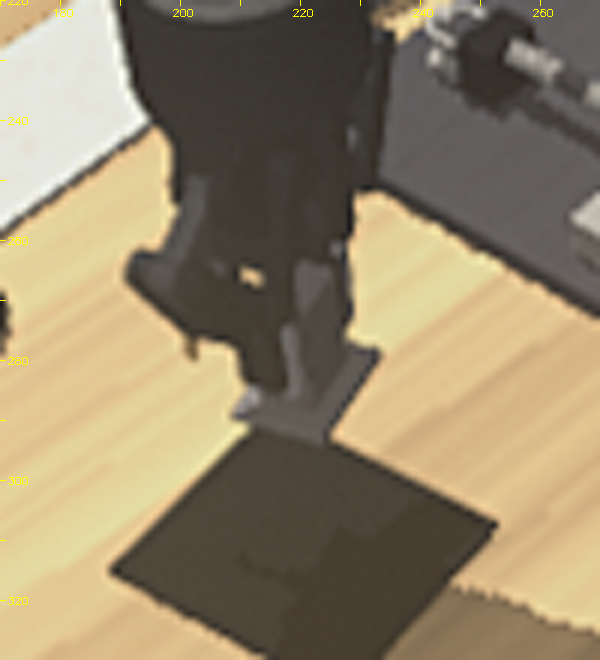

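```bash
python3 - <<'E'
from go import *
s=dict(np.load("pics/s58.npz"));a=np.radians(21.88)
for d in(.042,.045,.048): print(proj(s,[.5193+d*np.cos(a),.3657+d*np.sin(a),.0872]),"seen",170+191/6-.4,220+357/6-.4)
print(proj(s,[.5193-.018*np.cos(a)+.022*np.sin(a),.3657-.018*np.sin(a)-.022*np.cos(a),.0872]),"corner seen",170+380/6-.4,220+357/6-.4)
print(proj(s,[.5193-.018*np.cos(a)-.022*np.sin(a),.3657-.018*np.sin(a)+.022*np.cos(a),.0872]),"corner seen",170+325/6-.4,220+443/6-.4)
E
python3 go.py f -111 95 105 0
```

```text
[202.42280266 279.58800565] seen 201.43333333333334 279.1
[201.16286378 279.2437964 ] seen 201.43333333333334 279.1
[199.90493866 278.90013731] seen 201.43333333333334 279.1
[233.02507418 279.12694987] corner seen 232.93333333333334 279.1
[222.88855299 294.33843714] corner seen 223.76666666666665 293.43333333333334
t 51.80 tip [517.7 364.7 102.7] fix [-62.  287.1] yaw 21.87 F [-0.5  0.1 -0.3] w 0.298
world target [0.4819 0.1697] dx 0.1676 dy 0.1059 dz -0.0028 | ax -0.0058 ay 0.0002 az 0.3140
```

```bash
python3 - <<'E'
from go import *
f=dict(np.load("pics/t53.npz"))
for q in[(145,449),(277,444),(564,434)]: print(tofix(atz(f,225+q[0]/6-.4,130+q[1]/6-.4,.028)).round(1))
crop(f,"c59.png",230,180,340,230,7)
E
```

```text
[-64.2  95.6]
[-64.3  35.8]
[-65.  -94.3]
```

View pics/c59.png

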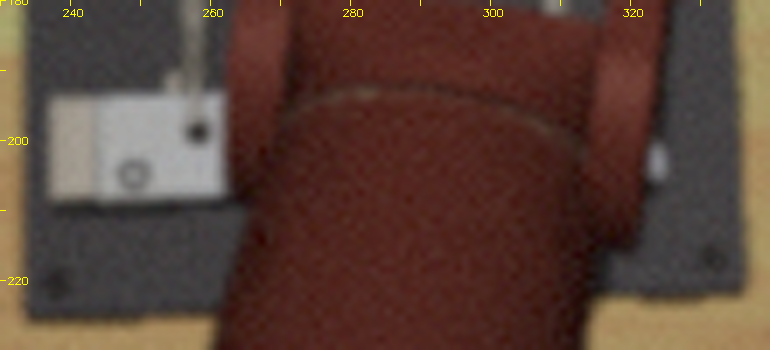

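```bash
python3 -m handwheel '[{"dx":0.168,"dy":0.105,"dz":-0.003,"ax":0,"ay":0,"az":0.314},{"dx":0.168,"dy":0.105,"dz":-0.003,"ax":0,"ay":0,"az":0.314},{"dx":0.168,"dy":0.105,"dz":-0.003,"ax":0,"ay":0,"az":0.314},{"dx":0.168,"dy":0.105,"dz":-0.003,"ax":0,"ay":0,"az":0.314},{"dx":0.168,"dy":0.105,"dz":-0.003,"ax":0,"ay":0,"az":0.314}]' | grep wid; python3 go.py f -111 95 60 0;python3 - <<'E'
from h import *
s=grab("side"); crop(s,"c60.png",220,180,340,290,6)
E
```

```text
gripper_width: 0.296
t 52.42 tip [481.1 168.8 102.7] fix [-111.9   94.1] yaw 3.80 F [ 0.3  0.5 -0.3] w 0.296
world target [0.4819 0.1697] dx -0.0009 dy -0.0008 dz 0.0427 | ax -0.0007 ay 0.0002 az -0.0014
```

View pics/c60.png

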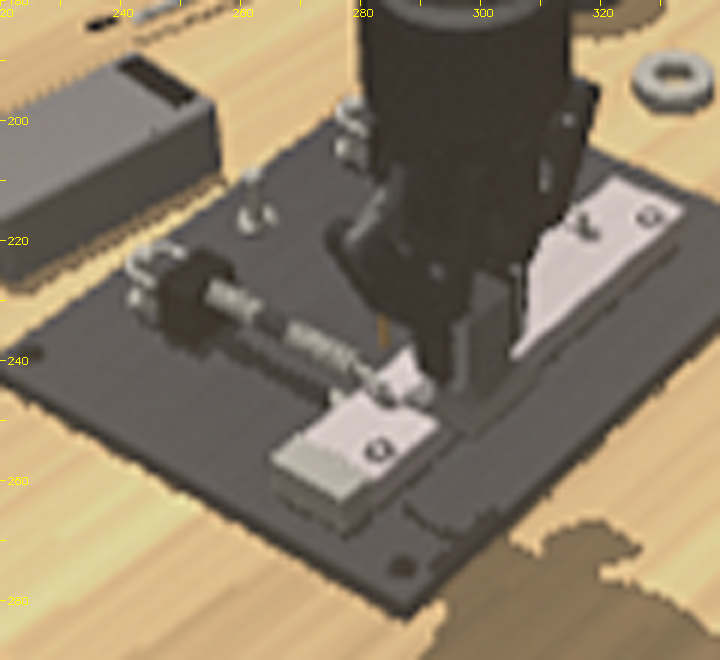

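```bash
python3 -m handwheel '[{"dx":-0.001,"dy":-0.0013,"dz":0.025,"ax":0,"ay":0,"az":-0.0014},{"dx":-0.001,"dy":-0.0013,"dz":0.047,"ax":0,"ay":0,"az":-0.0014},{"dx":-0.001,"dy":-0.0013,"dz":0.047,"ax":0,"ay":0,"az":-0.0014}]' | grep -E "for|wid"; python3 -m handwheel '[{"dx":0,"dy":0,"dz":0,"ax":0,"ay":0,"az":0}]' | grep -E "for|wid"; python3 go.py f -110.5 95.2 47 0;python3 - <<'E'
from go import *
s=grab("side"); crop(s,"c61.png",250,200,330,280,9)
print((proj(s,[*fixw(-66,95),.028])-[249.6,199.6])*9)
E
```

```text
contact_force: [-0.4, -0.1, -0.3]
gripper_width: 0.294
contact_force: [-0.1, -0.6, -1.1]
gripper_width: 0.294
t 52.98 tip [483.9 171.3  57.7] fix [-108.8   96.5] yaw 4.04 F [-0.1 -0.6 -1.1] w 0.294
world target [0.4823 0.17  ] dx 0.0013 dy 0.0017 dz 0.0107 | ax -0.0036 ay 0.0002 az 0.0028
[304.93308557 496.09567935]
```

View pics/c61.png

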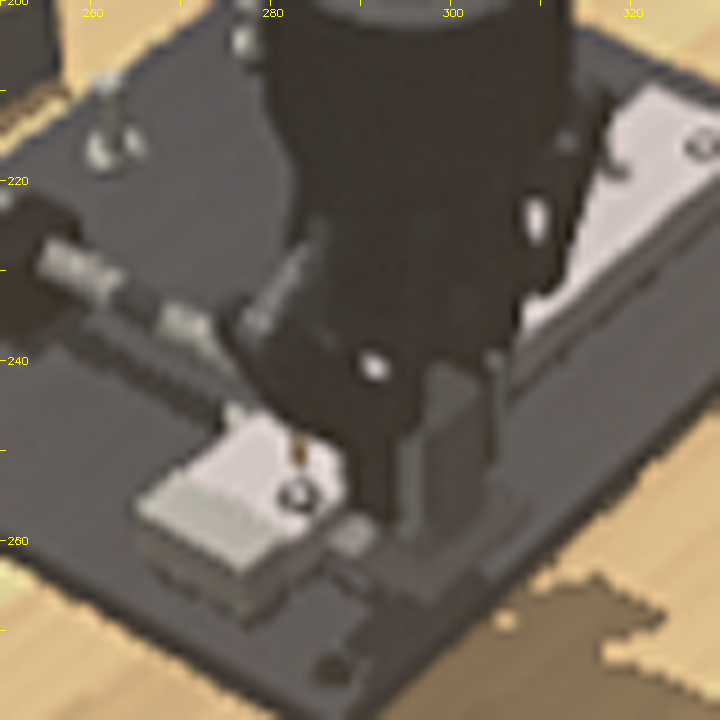

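```bash
python3 -m handwheel '[{"dx":0.0005,"dy":0.0007,"dz":0.004,"ax":0,"ay":0,"az":0.002},{"dx":0.0005,"dy":0.0007,"dz":0.008,"ax":0,"ay":0,"az":0.002},{"dx":0.0005,"dy":0.0007,"dz":0.008,"ax":0,"ay":0,"az":0.002}]' | grep -E "for|wid"; python3 go.py f -110.5 95.2 47 0;python3 - <<'E'
from go import *
s=grab("side"); crop(s,"c62.png",260,220,320,280,12)
E
```

```text
contact_force: [0.0, -0.1, -0.9]
gripper_width: 0.295
t 53.40 tip [482.4 169.7  48.8] fix [-110.5   95. ] yaw 3.84 F [ 0.  -0.1 -0.9] w 0.295
world target [0.4823 0.17  ] dx -0.0002 dy 0.0000 dz 0.0018 | ax -0.0023 ay -0.0000 az -0.0007
```

View pics/c62.png

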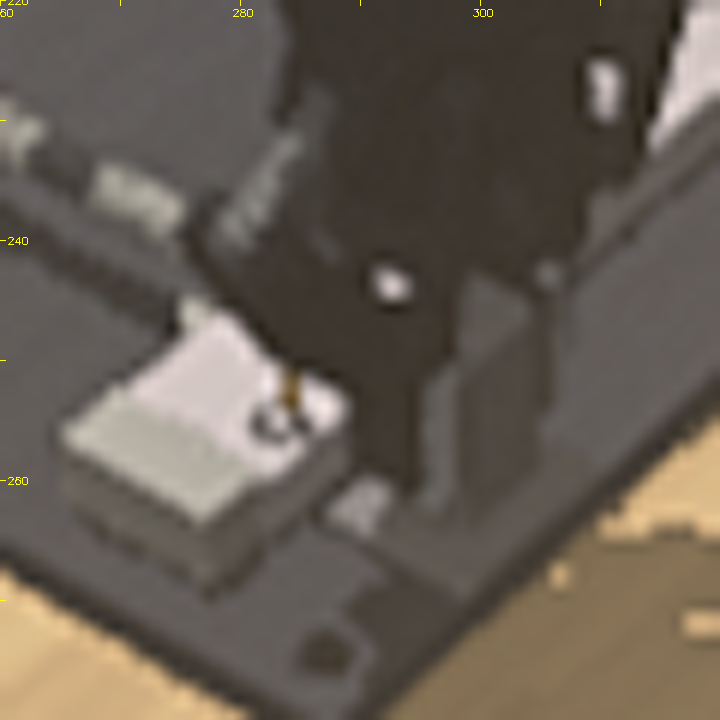

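```bash
python3 -m handwheel '[{"dx":-0.0013,"dy":-0.0005,"dz":0,"ax":0,"ay":0,"az":0},{"dx":-0.0013,"dy":-0.0005,"dz":0.001,"ax":0,"ay":0,"az":0},{"dx":-0.0013,"dy":-0.0005,"dz":0.0015,"ax":0,"ay":0,"az":0}]' | grep -E "pos|for"; python3 -m handwheel '[{"dx":0,"dy":0,"dz":0.0005,"ax":0,"ay":0,"az":0},{"dx":0,"dy":0,"dz":0.001,"ax":0,"ay":0,"az":0}]' | grep -E "pos|for"
```

```text
tool_pos: [0.4832, 0.1711, 0.0176]
contact_force: [-0.3, -0.2, -0.5]
tool_pos: [0.4832, 0.1712, 0.0166]
contact_force: [-0.4, 0.3, -1.2]
```

```bash
python3 -m handwheel '[{"dx":0,"dy":0,"dz":0.0005,"ax":0,"ay":0,"az":0},{"dx":0,"dy":0,"dz":0.001,"ax":0,"ay":0,"az":0}]' | grep -E "pos|for"
```

```text
tool_pos: [0.4833, 0.1712, 0.0158]
contact_force: [-1.5, -0.2, 1.0]
```

```bash
python3 -m handwheel '[{"dx":0,"dy":0,"dz":0.0005,"ax":0,"ay":0,"az":0},{"dx":0,"dy":0,"dz":0.0007,"ax":0,"ay":0,"az":0},{"dx":0,"dy":0,"dz":0.0007,"ax":0,"ay":0,"az":0},{"dx":0,"dy":0,"dz":0.0007,"ax":0,"ay":0,"az":0}]' | grep -E "pos|for"; python3 go.py; python3 - <<'E'
from go import *
s=grab("side"); crop(s,"c63.png",260,220,320,280,12)
E
```

```text
tool_pos: [0.4834, 0.1712, 0.0154]
contact_force: [-2.9, -0.5, 5.7]
t 54.83 tip [483.4 171.2  45.4] fix [-109.4   96.4] yaw 3.85 F [-2.9 -0.5  5.7] w 0.294
```

View pics/c63.png

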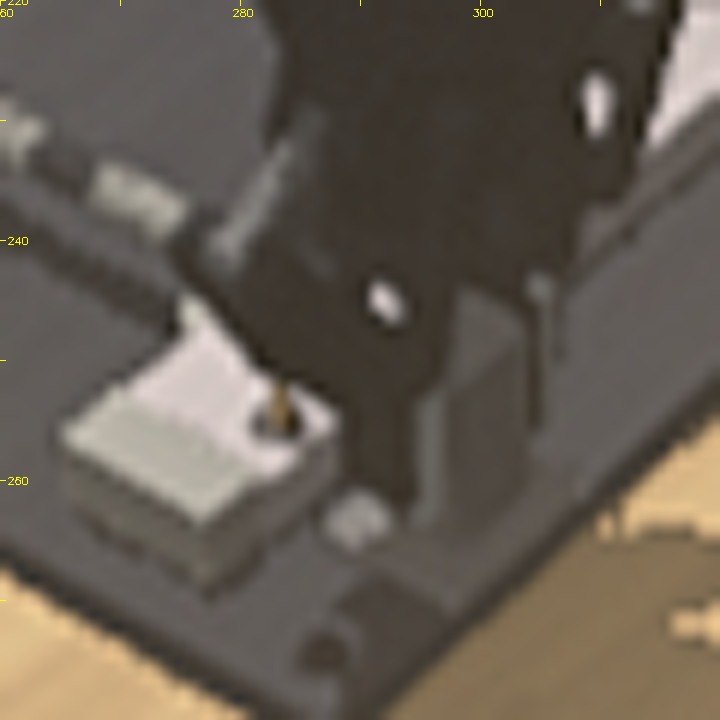

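```bash
python3 -m handwheel '[{"dx":0,"dy":0,"dz":-0.02,"ax":0,"ay":0,"az":0},{"dx":0.03,"dy":0,"dz":-0.02,"ax":0,"ay":0,"az":0},{"dx":0.059,"dy":0,"dz":-0.02,"ax":0,"ay":0,"az":0},{"dx":0.059,"dy":0,"dz":-0.017,"ax":0,"ay":0,"az":0},{"dx":0.059,"dy":0,"dz":-0.007,"ax":0,"ay":0,"az":0}]' | grep -E "pos|for"; python3 -m handwheel '[{"dx":0,"dy":0,"dz":0,"ax":0,"ay":0,"az":0}]' | grep -E "for|wid"; python3 go.py f -109.4 37.1 47 0;python3 - <<'E'
from go import *
s=grab("side"); crop(s,"c64.png",270,200,330,260,12)
E
```

```text
tool_pos: [0.4875, 0.1127, 0.0216]
contact_force: [0.2, 0.8, -0.6]
contact_force: [-0.2, 0.1, -1.8]
gripper_width: 0.295
t 55.62 tip [485.7 112.9  50.2] fix [-111.   38.] yaw 3.90 F [-0.2  0.1 -1.8] w 0.295
world target [0.4874 0.1121] dx 0.0009 dy -0.0016 dz 0.0032 | ax 0.0000 ay 0.0002 az 0.0003
```

View pics/c64.png

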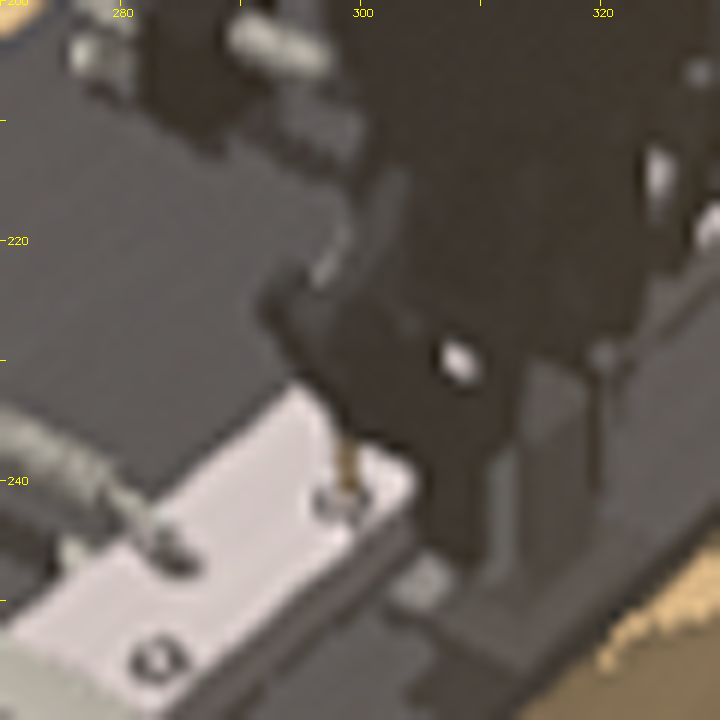

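```bash
python3 -m handwheel '[{"dx":-0.0002,"dy":-0.0014,"dz":0.001,"ax":0,"ay":0,"az":0},{"dx":-0.0002,"dy":-0.0014,"dz":0.0025,"ax":0,"ay":0,"az":0},{"dx":-0.0002,"dy":-0.0014,"dz":0.004,"ax":0,"ay":0,"az":0}]' | grep -E "pos|for"; python3 -m handwheel '[{"dx":0,"dy":0,"dz":0.0005,"ax":0,"ay":0,"az":0},{"dx":0,"dy":0,"dz":0.001,"ax":0,"ay":0,"az":0}]' | grep -E "pos|for"
```

```text
tool_pos: [0.4887, 0.1127, 0.018]
contact_force: [-0.4, -1.0, -0.9]
tool_pos: [0.4885, 0.1126, 0.017]
contact_force: [0.4, 1.2, -0.9]
```

```bash
python3 -m handwheel '[{"dx":0,"dy":0.0005,"dz":0.0006,"ax":0,"ay":0,"az":0},{"dx":0,"dy":0.0005,"dz":0.0012,"ax":0,"ay":0,"az":0}]' | grep -E "pos|for"; python3 -m handwheel '[{"dx":0,"dy":0,"dz":0.0005,"ax":0,"ay":0,"az":0},{"dx":0,"dy":0,"dz":0.0008,"ax":0,"ay":0,"az":0},{"dx":0,"dy":0,"dz":0.0008,"ax":0,"ay":0,"az":0}]' | grep -E "pos|for"; python3 go.py
```

```text
tool_pos: [0.4881, 0.1125, 0.0158]
contact_force: [0.5, -0.1, 0.7]
tool_pos: [0.4882, 0.1126, 0.0154]
contact_force: [-3.3, -0.6, 4.6]
t 56.92 tip [488.2 112.6  45.4] fix [-108.6   37.5] yaw 3.85 F [-3.3 -0.6  4.6] w 0.296
```

```bash
python3 -m handwheel '[{"dx":0,"dy":0,"dz":0.0003,"ax":0,"ay":0,"az":0},{"dx":0,"dy":0,"dz":0.0003,"ax":0,"ay":0,"az":0}]' | grep -E "pos|for"; python3 - <<'E'
from go import *
s=grab("side"); crop(s,"c65.png",270,200,330,260,12)
E
```

```text
tool_pos: [0.4882, 0.1126, 0.0153]
contact_force: [-3.9, 0.6, 5.9]
```

View pics/c65.png

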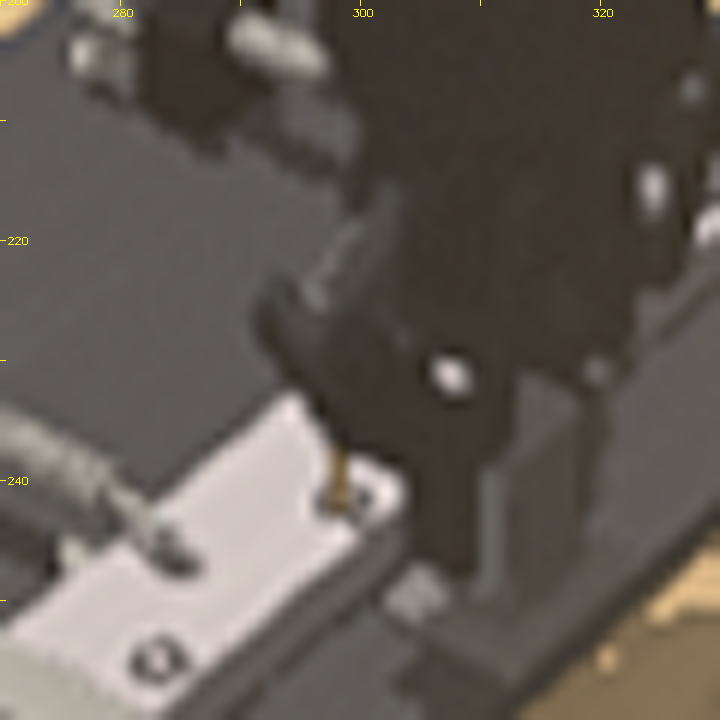

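```bash
python3 -m handwheel '[{"dx":0,"dy":0,"dz":-0.004,"ax":0,"ay":0,"az":0},{"dx":0.0018,"dy":0.0,"dz":-0.004,"ax":0,"ay":0,"az":0},{"dx":0.0018,"dy":0.0,"dz":-0.0015,"ax":0,"ay":0,"az":0},{"dx":0.0018,"dy":0.0,"dz":-0.0005,"ax":0,"ay":0,"az":0},{"dx":0.0018,"dy":0.0,"dz":-0.0005,"ax":0,"ay":0,"az":0}]' | grep -E "pos|for"; python3 -m handwheel '[{"dx":0,"dy":0,"dz":0.0005,"ax":0,"ay":0,"az":0},{"dx":0,"dy":0,"dz":0.0005,"ax":0,"ay":0,"az":0},{"dx":0,"dy":0,"dz":0.0005,"ax":0,"ay":0,"az":0}]' | grep -E "pos|for"; python3 go.py; python3 - <<'E'
from go import *
s=grab("side"); crop(s,"c66.png",270,200,330,260,12)
E
```

```text
tool_pos: [0.4883, 0.1107, 0.0155]
contact_force: [-1.2, -0.9, 3.9]
tool_pos: [0.4884, 0.1107, 0.0153]
contact_force: [-3.9, -0.5, 5.7]
t 58.23 tip [488.4 110.7  45.3] fix [-108.5   35.7] yaw 3.86 F [-3.9 -0.5  5.7] w 0.295
```

View pics/c66.png

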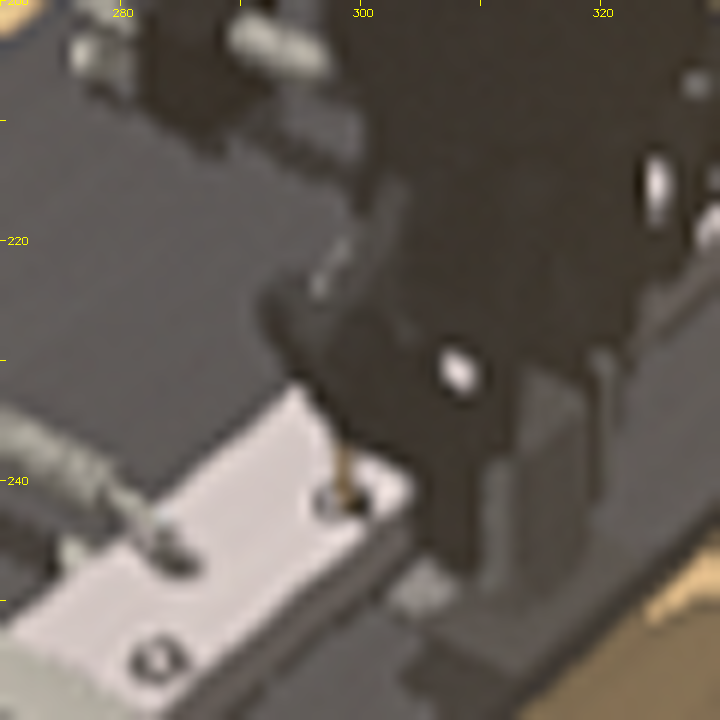

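```bash
python3 -m handwheel '[{"dx":0,"dy":0,"dz":-0.025,"ax":0,"ay":0,"az":0},{"dx":0.05,"dy":0,"dz":-0.025,"ax":0,"ay":0,"az":0},{"dx":0.1,"dy":0,"dz":-0.025,"ax":0,"ay":0,"az":0},{"dx":0.1302,"dy":0,"dz":-0.02,"ax":0,"ay":0,"az":0},{"dx":0.1302,"dy":0,"dz":-0.008,"ax":0,"ay":0,"az":0}]' | grep -E "pos|for"; python3 -m handwheel '[{"dx":0,"dy":0,"dz":0,"ax":0,"ay":0,"az":0},{"dx":0,"dy":0,"dz":0,"ax":0,"ay":0,"az":0}]' | grep -E "for|wid"; python3 go.py f -109 -94.5 47 0;python3 - <<'E'
from go import *
s=grab("side"); crop(s,"c67.png",300,180,360,240,12)
E
```

```text
tool_pos: [0.4974, -0.0208, 0.0226]
contact_force: [0.0, 1.2, -1.6]
contact_force: [1.2, 0.2, -0.8]
gripper_width: 0.294
t 59.15 tip [496.5 -18.2  52.2] fix [-109.1  -93.5] yaw 3.92 F [ 1.2  0.2 -0.8] w 0.294
world target [ 0.4967 -0.0192] dx 0.0011 dy -0.0001 dz 0.0052 | ax -0.0022 ay 0.0005 az 0.0008
```

View pics/c67.png

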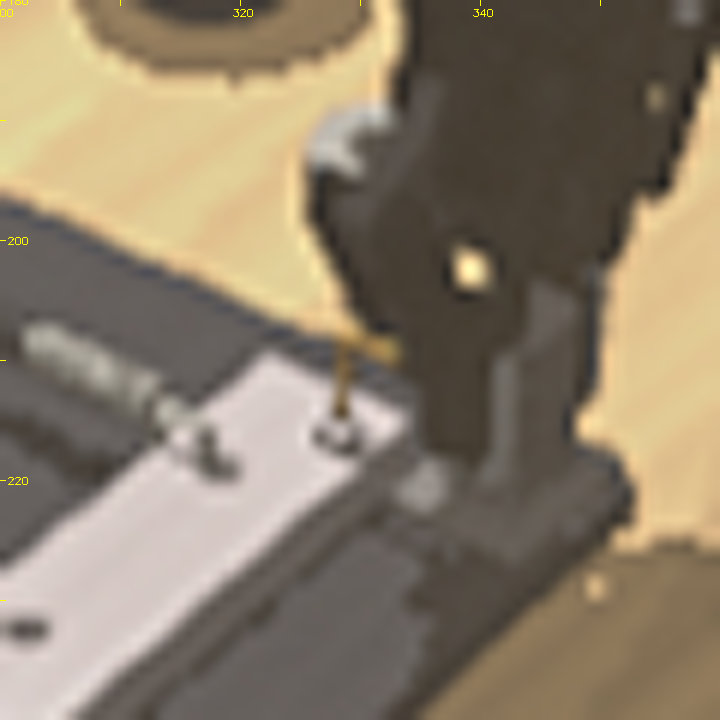

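```bash
python3 -m handwheel '[{"dx":0.0004,"dy":-0.001,"dz":0.002,"ax":0,"ay":0,"az":0},{"dx":0.0004,"dy":-0.001,"dz":0.0045,"ax":0,"ay":0,"az":0},{"dx":0.0004,"dy":-0.001,"dz":0.0055,"ax":0,"ay":0,"az":0}]' | grep -E "pos|for"; python3 -m handwheel '[{"dx":0,"dy":0,"dz":0.0005,"ax":0,"ay":0,"az":0},{"dx":0,"dy":0,"dz":0.001,"ax":0,"ay":0,"az":0}]' | grep -E "pos|for"; python3 go.py;python3 - <<'E'
from go import *
s=grab("side"); crop(s,"c68.png",300,180,360,240,12)
E
```

```text
tool_pos: [0.4978, -0.0193, 0.0169]
contact_force: [0.5, -0.9, -0.2]
tool_pos: [0.4979, -0.0195, 0.0161]
contact_force: [0.2, -0.2, -0.3]
t 59.83 tip [497.9 -19.5  46.1] fix [-107.8  -94.9] yaw 3.84 F [ 0.2 -0.2 -0.3] w 0.298
```

View pics/c68.png

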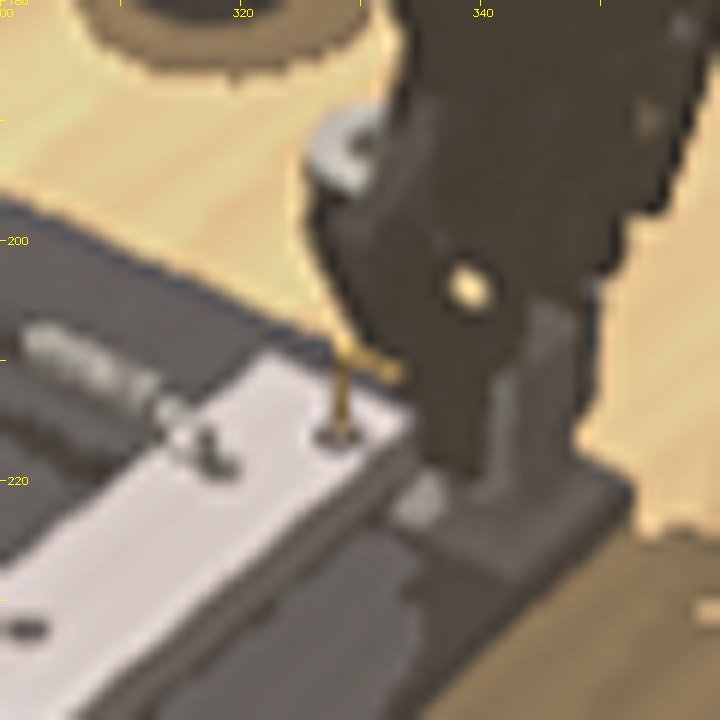

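Tip (339,437) sits in the ring centre; press to confirm contact.

```bash
python3 -m handwheel '[{"dx":0,"dy":0,"dz":0.0006,"ax":0,"ay":0,"az":0},{"dx":0,"dy":0,"dz":0.0012,"ax":0,"ay":0,"az":0},{"dx":0,"dy":0,"dz":0.0012,"ax":0,"ay":0,"az":0}]' | grep -E "pos|for"; python3 -m handwheel '[{"dx":0,"dy":0,"dz":0.0004,"ax":0,"ay":0,"az":0},{"dx":0,"dy":0,"dz":0.0005,"ax":0,"ay":0,"az":0},{"dx":0,"dy":0,"dz":0.0005,"ax":0,"ay":0,"az":0}]' | grep -E "pos|for"; python3 go.py
```

```text
tool_pos: [0.4981, -0.0195, 0.0155]
contact_force: [-2.6, -0.0, 3.6]
tool_pos: [0.4982, -0.0196, 0.0152]
contact_force: [-4.3, 1.0, 7.4]
t 60.62 tip [498.2 -19.6  45.2] fix [-107.5  -95. ] yaw 3.85 F [-4.3  1.   7.4] w 0.293
```

```bash
python3 -m handwheel '[{"dx":0,"dy":0,"dz":-0.06,"ax":0,"ay":0,"az":0},{"dx":0,"dy":0,"dz":-0.06,"ax":0,"ay":0,"az":0},{"dx":-0.06,"dy":0.02,"dz":-0.06,"ax":0,"ay":0,"az":0},{"dx":-0.12,"dy":0.02,"dz":-0.06,"ax":0,"ay":0,"az":0},{"dx":-0.18,"dy":0.02,"dz":-0.06,"ax":0,"ay":0,"az":0}]' | grep -E "for|wid"; python3 -m handwheel '[{"dx":0,"dy":0,"dz":0,"ax":0,"ay":0,"az":0}]' | grep -E "for|wid"; python3 go.py w 517.8 364.7 90 21.88
```

```text
contact_force: [-0.2, -0.4, -0.3]
gripper_width: 0.296
contact_force: [0.0, -1.4, -1.3]
gripper_width: 0.295
t 61.38 tip [464.2 162.  103.2] fix [-129.2   88.5] yaw 4.20 F [ 0.  -1.4 -1.3] w 0.295
world target [0.5178 0.3647] dx -0.1982 dy -0.0683 dz 0.0134 | ax -0.0016 ay 0.0003 az -0.3086
```

```bash
python3 -m handwheel '[{"dx":-0.198,"dy":-0.068,"dz":0,"ax":0,"ay":0,"az":-0.308},{"dx":-0.198,"dy":-0.068,"dz":0,"ax":0,"ay":0,"az":-0.308},{"dx":-0.198,"dy":-0.068,"dz":0,"ax":0,"ay":0,"az":-0.308},{"dx":-0.198,"dy":-0.068,"dz":0,"ax":0,"ay":0,"az":-0.308},{"dx":-0.198,"dy":-0.068,"dz":0,"ax":0,"ay":0,"az":-0.308}]' | grep -E "for|wid"; python3 -m handwheel '[{"dx":0,"dy":0,"dz":0,"ax":0,"ay":0,"az":0}]' | grep -E "for|wid"; python3 go.py w 517.8 364.7 40 21.88
```

```text
contact_force: [0.0, 0.1, -1.0]
gripper_width: 0.296
contact_force: [0.3, -0.0, -1.6]
gripper_width: 0.298
t 62.12 tip [519.9 359.2 103.5] fix [-60.2 281.5] yaw 21.43 F [ 0.3 -0.  -1.6] w 0.298
world target [0.5178 0.3647] dx -0.0060 dy 0.0000 dz 0.0635 | ax -0.0009 ay -0.0016 az -0.0078
```

```bash
python3 -m handwheel '[{"dx":-0.006,"dy":0,"dz":0.03,"ax":0,"ay":0,"az":-0.007},{"dx":-0.006,"dy":0,"dz":0.06,"ax":0,"ay":0,"az":-0.007},{"dx":-0.006,"dy":0,"dz":0.068,"ax":0,"ay":0,"az":-0.007},{"dx":-0.006,"dy":0,"dz":0.068,"ax":0,"ay":0,"az":-0.007}]' | grep -E "for|wid"; python3 -m handwheel '[{"dx":0,"dy":0,"dz":0,"ax":0,"ay":0,"az":0}]' | grep -E "for|wid"; python3 go.py w 517.8 364.7 22 21.88;python3 - <<'E'
from go import *
s=grab("side"); crop(s,"c69.png",170,230,270,340,6)
E
```

```text
contact_force: [0.5, -0.3, 0.4]
gripper_width: 0.295
contact_force: [-0.4, 0.7, -1.8]
gripper_width: 0.294
t 62.75 tip [519.5 366.6  38.3] fix [-60.2 288.9] yaw 21.87 F [-0.4  0.7 -1.8] w 0.294
world target [0.5178 0.3647] dx 0.0012 dy 0.0024 dz 0.0163 | ax -0.0055 ay -0.0006 az -0.0002
```

View pics/c69.png

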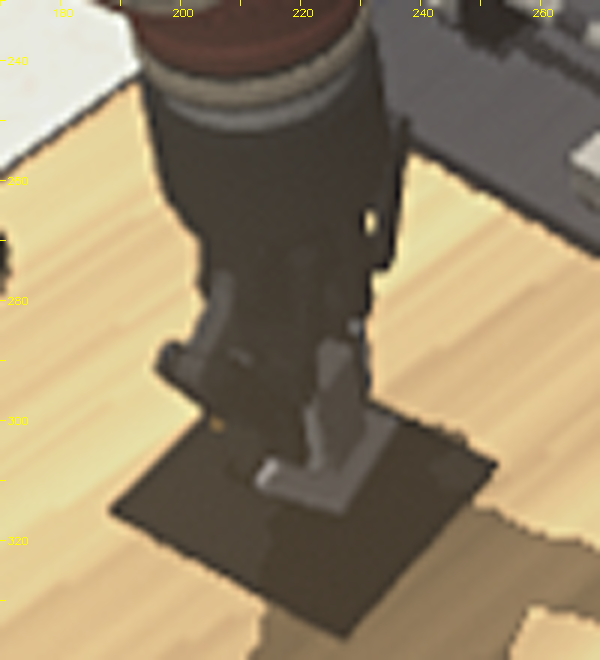

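```bash
python3 -m handwheel '[{"dx":0.001,"dy":0.002,"dz":0.006,"ax":0,"ay":0,"az":0},{"dx":0.001,"dy":0.002,"dz":0.011,"ax":0,"ay":0,"az":0},{"dx":0.001,"dy":0.002,"dz":0.0145,"ax":0,"ay":0,"az":0},{"dx":0.001,"dy":0.002,"dz":0.0145,"ax":0,"ay":0,"az":0}]' | grep -E "for|wid"; python3 go.py w 517.8 364.7 22 21.88; python3 -m handwheel '[{"dx":0,"dy":0,"dz":0.0005,"ax":0,"ay":0,"az":0},{"dx":0,"dy":0,"dz":0.001,"ax":0,"ay":0,"az":0}]' | grep -E "for|wid";python3 go.py
```

```text
contact_force: [-0.6, -0.0, 1.4]
gripper_width: 0.296
t 63.30 tip [516.9 364.9  22.3] fix [-62.8 287.4] yaw 21.90 F [-0.6 -0.   1.4] w 0.296
world target [0.5178 0.3647] dx 0.0006 dy -0.0007 dz 0.0003 | ax -0.0030 ay -0.0009 az 0.0004
contact_force: [-4.2, -2.6, 8.5]
gripper_width: 0.292
t 63.55 tip [517.  364.9  22.2] fix [-62.8 287.4] yaw 21.90 F [-4.2 -2.6  8.5] w 0.292
```

```bash
python3 -m handwheel '[{"dx":0,"dy":0,"dz":-0.0008,"ax":0,"ay":0,"az":0},{"dx":0,"dy":0,"dz":-0.0008,"ax":0,"ay":0,"az":0},{"dx":0,"dy":0,"dz":-0.0008,"ax":0,"ay":0,"az":0}]' | grep -E "for|wid"; python3 -m handwheel '[{"dx":0,"dy":0,"dz":0,"ax":0,"ay":0,"az":0},{"dx":0,"dy":0,"dz":0,"ax":0,"ay":0,"az":0},{"dx":0,"dy":0,"dz":0,"ax":0,"ay":0,"az":0},{"dx":0,"dy":0,"dz":0,"ax":0,"ay":0,"az":0}]' 95 | grep -E "for|wid"; python3 -m handwheel '[{"dx":0,"dy":0,"dz":-0.03,"ax":0,"ay":0,"az":0},{"dx":0,"dy":0,"dz":-0.08,"ax":0,"ay":0,"az":0},{"dx":0,"dy":0,"dz":-0.14,"ax":0,"ay":0,"az":0},{"dx":0,"dy":0.0,"dz":-0.16,"ax":0,"ay":0,"az":0},{"dx":0,"dy":0.06,"dz":-0.16,"ax":0,"ay":0,"az":0}]' | grep -E "for|wid"; python3 -m handwheel '[{"dx":0,"dy":0.06,"dz":-0.05,"ax":0,"ay":0,"az":0},{"dx":-0.05,"dy":0.1,"dz":-0.05,"ax":0,"ay":0,"az":0},{"dx":-0.05,"dy":0.1,"dz":-0.05,"ax":0,"ay":0,"az":0}]' | grep -E "pos|wid"; python3 - <<'E'
from go import *
s=grab("side","s9.png"); crop(s,"c70.png",180,180,340,340,4); f=grab("top","t10.png"); crop(f,"c71.png",150,130,345,230,4)
E
```

```text
contact_force: [-1.1, -0.6, 4.7]
gripper_width: 0.295
contact_force: [0.1, -0.5, -0.2]
gripper_width: 0.627
contact_force: [-1.6, -0.1, -0.1]
gripper_width: 0.627
tool_pos: [0.3468, 0.3522, 0.2019]
gripper_width: 0.634
```

View pics/c70.png

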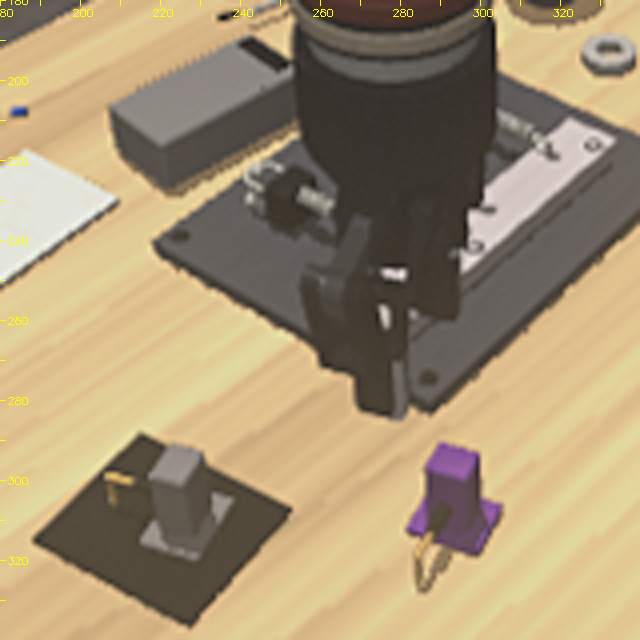

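View pics/c71.png

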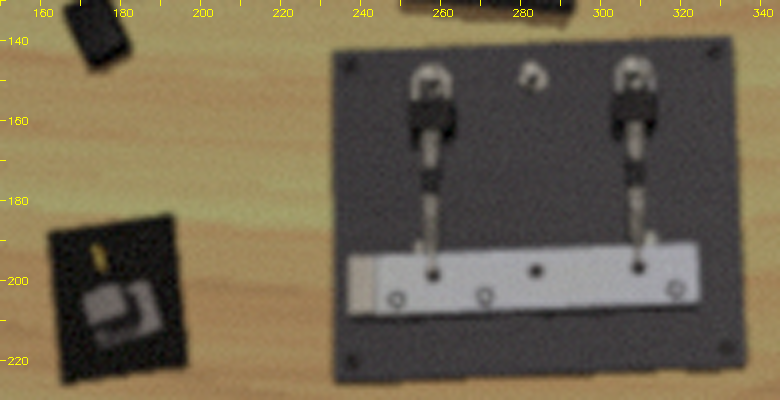

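View pics/t10.png

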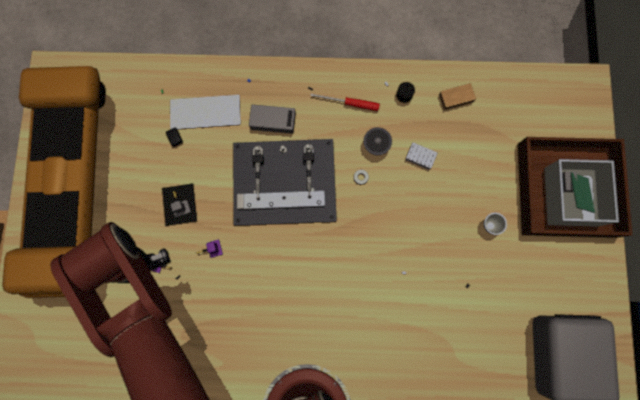

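```bash
python3 - <<'E'
from h import *
f=grab("top"); crop(f,"c72.png",225,130,345,230,6); np.savez("pics/t72.npz",**f)
E
```

```text
(no output)
```

View pics/c72.png

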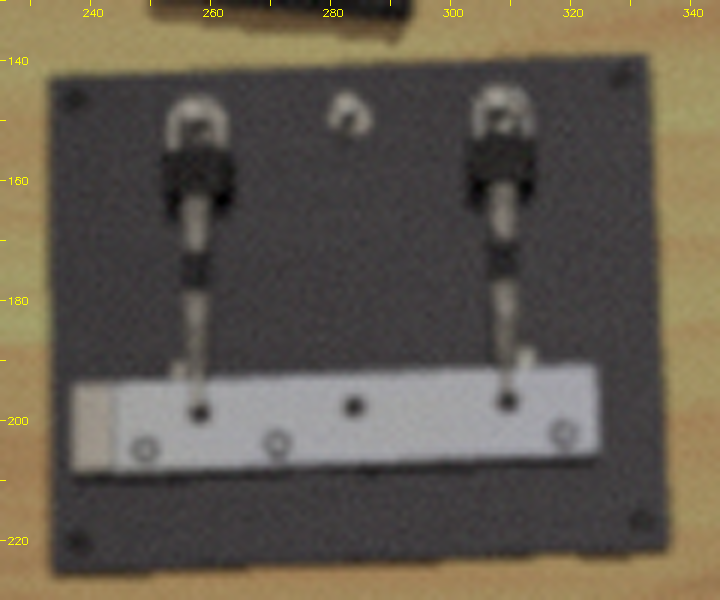

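```bash
python3 - <<'E'
from fit import *
from go import tofix,FY
f=dict(np.load("pics/t72.npz")); c1=lambda x,y:(225+x/6-.4,130+y/6-.4)
x,r=fitpose(f,[(5,70,0),(5,0,0),(5,-70,0),(20,-110,0),(-20,-110,0)],[c1(200,412),c1(354,407),c1(508,401),c1(597,364),c1(600,456)],.028,[.54,.08,.06])
print(tofix(x[:2]),np.degrees(x[2]-FY),r.round(2).tolist())
E
```

```text
[-53.63203748   0.17772973] -0.3921032876641014 [[0.12, -0.01], [0.13, -0.03], [0.15, 0.12], [-0.19, 0.4], [-0.2, -0.48]]
```

```bash
python3 - <<'E'
from plant import manip
print(manip.job_done(), manip.state()["time"])
E
```

```text
the job is handed in; nothing more can be done
the job is handed in; nothing more can be done
```

The job is handed in, at about 65 s on the robot's clock (limit 210 s); no verdict was reported.

- **Bar:** I pushed it home against both dowels and the end stop. The first pushes left it tilted by 1–2°, so I pushed again until it sat square.
- **Springs:** only two lay on the bench. Both are hooked into the outer holes, looped over the posts opposite and released. The middle hole and post stay empty.
- **Test points:** I touched points 1, 2 and 3 in that order, with about 6–9 N of contact each. The first touch on point 2 looked about 2 mm off centre, so I touched it again before going on to point 3.
- **Probe:** it stands upright on its rubber rest, within about 1 mm of where it was picked up, and the gripper let go and moved clear.

**Last checks:**
- The final pictures show both loops over their posts, the bar against the dowels and stop, and the other things apparently where they were.
- A camera fit put the bar at x -53.6, y 0.2 mm and -0.4° from the fixture. Home is -55, 0, 0. The 1.4 mm and 0.4° differences are about the calibration error, and x -53.6 would lie inside the dowels. I read the bar as seated, but the pictures cannot prove it closer than about 1 mm.
- The reported TCP height disagreed with reality: the fingertips ended 30 mm higher than reported. I found this by touching down on the fixture base and corrected every later height.

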